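# Fetch the stove igniter from behind the kettle and the egg holder

## Task

The stove igniter lies at the back of the galvanized shelf tray, behind the kettle and the egg holder. First move those two out of the way, the kettle to the middle of the round cork trivet and the egg holder to the middle of the square wooden board; only then take the igniter and lay it flat in the middle of the pan, and after that put the kettle and the egg holder back just where and as they stood. Set things down gently, keep the kettle and the eggs upright, and do not disturb the pan, tong, mug and gas canister.

Things in the scene. Friction and masses are not known exactly. Their poses are not given: they have to be found in the camera images.
- shelf_tray: Fixed shallow galvanized tray, 240 (x) by 310 (y) mm, floor and walls 3 mm thick, rim top 15 mm above the work surface. Origin under its centre on the work surface; its front (-x) faces the robot. At the start the kettle and the egg holder stand side by side in its front half (either may be left or right) and the igniter lies behind them.
- kettle: Loose grey ridged silicone kettle on a steel base, 0.28 to 0.46 kg, 110 mm across. On its lid (84 mm high) stands a round black knob, 30 mm in diameter, from 84 to 114 mm above the underside: grip it from above, any direction, about 50 N. Origin: centre of the underside, z up. The short spout points to -x, reaching 80 mm from the axis at 44 to 82 mm height.
- egg_holder: Loose closed white plastic holder for four eggs, 0.24 to 0.39 kg, 105 by 105 mm (seam 110), egg domes 65 mm high. A bar handle over the middle runs along its y: 14 mm wide (x), 102 mm long, from 78 to 100 mm above the underside, open beneath: grip at mid-length from above, fingers closing along x, about 50 N. Origin: centre of the underside, z up.
- igniter: Loose stove igniter lying along its own y, 0.08 kg, 134 mm long: black handle 24 mm wide (x), 22 mm high, from y = -60 to +36 mm, with a small grey button on top near its -y end (does not move), then a thin steel nozzle to y = +74 mm. Origin on its underside, on the tray floor; grip the handle at the origin from above, fingers closing along x.
- trivet: Fixed round cork trivet, 130 mm in diameter, the kettle's place while it is out of the way. Origin at the centre of its underside (4 mm above the work surface, on a thin fixed grey panel of 320 by 160 mm that is the side area); its top is 8 mm above its origin.
- board: Fixed square wooden board, 130 by 130 mm, the egg holder's place while it is out of the way, on the same grey panel, its centre 170 mm from the trivet's. Origin at the centre of its underside (4 mm above the work surface); its top is 8 mm above its origin.
- pan: Loose round graphite-gray aluminium pan, 0.7 kg, 200 mm outside diameter at the rim, 42 mm high, wall 4 mm, floor 5 mm thick, inner floor about 184 mm across; two small wire ears at its +x and -x sides reach 125 mm from the centre. Origin at the centre of the underside. The igniter is to lie in it, in any direction; the pan stays where it is.
- tong: Bystander: loose wooden salad tong lying flat along its y, about 230 mm long, 80 mm wide, 16 mm high, between the tray and the robot. Origin at the middle of its underside. Leave it alone.
- mug: Bystander: loose steel mug, 80 mm in diameter, 75 mm high, with a side handle, near a far corner of the tray. Origin at the centre of the underside. Leave it alone.
- canister: Bystander: loose grey gas canister, 84 mm in diameter, 90 mm high, near a far corner of the tray. Origin at the centre of the underside. Leave it alone.
There are look-alikes about, which are no part of the job. What is shaped like the kettle but green is not meant. Leave any blue or pink look-alike of the trivet alone.

How it is judged:
By the outcome, as a careful person would: the job done as asked, in the order asked, and still so for the second after the job is handed in, with the robot touching nothing.
It also fails if it takes over 138 s, if anything falls off the work surface, if the arm or the gripper's body presses on something with over 40 N, if the wrist force passes 120 N, or if a joint passes its speed limit or range.

## Robot

A 6-joint arm with a two-finger parallel gripper is mounted at the origin on the work surface. World frame = base frame: x ahead of the robot, y to its left, z up, the work surface at z = 0. Lengths are in m, angles in degrees, forces in N, time in s.
With the tool pointing down it reaches from about 0.375 to 0.9 m from the base axis. Payload 3.1 kg.
Tool frame: the origin (TCP) lies on the centre line of the jaws, within the pads' length; the fingertips stand 8 mm ahead of it and the grasp point (between the pads) lies 11 mm behind it; z points along the fingers, y is the direction in which the jaws open and shut (so a half turn about z gives the same grasp; the last joint's range is limited). The gripper opens to 87 mm and grips with 3 to 60 N. Pads are 19 mm wide; open, the fingers measure 117 mm over their backs; the gripper's body (75 mm by 190 mm) begins 51 mm behind the grasp point.
Start: joints at [-84.655, 30.224, 82.088, -0, 67.689, -10.227], TCP at [0.168, -0.602, 0.231] pointing down, gripper open.
Joint ranges: [-176.69, 176.69], [-43.24, 126.21], [12.49, 139.97], [-82, 262], [0, 151.66], [-163.58, 163.58]. Speed limits (degrees/s): [159.86, 159.86, 180, 180, 180, 180].

## Interface

Orientations are given as a 3x3 rotation matrix whose columns are the frame's x, y, z axes.
In Python, from rig import * gives the robot as it stands. The module is installed in compiled form; this text tells all that it offers.
- The arm moves only by the tool arm_command, never from a script. Its argument "commands" is a list of rows, each an object with "translation": the shift along the tool's x, y, z scaled (see below), a list of three; "dr": the turn, a rotation vector about the tool's x, y, z scaled (see below), a list of three; "jaw": the closure, from 0 (fully open) to 1 (shut). In form: [{"translation": [x, y, z], "dr": [ax, ay, az], "jaw": jaw}, ...]. A call has 1 to 12 rows; each row shifts and turns the commanded pose from where the row before left it, along the tool's axes as they then stand; what a row does not reach is not made up. The controller multiplies each number of a shift by 25 mm and each number of a turn by 6 degrees. A row lasts 1/12 s, in which the tool goes at most 41.7 mm and 7.16 degrees, less where a joint would pass 70% of its speed; a pose out of reach is approached as far as the arm can. A call with a number of a shift or a turn outside -1 to 1 is refused whole. A call with a gripper value outside its range is refused whole. The fingers move at their own pace and stop on an object; the grip force is fixed at half the most. Time passes only in rows, so rows that do not move let the fingers close. It gives the time, the measured TCP pose, the force and the opening at its end, in the units of the state.
- read_state(): the state, without advancing time (a new reading comes with each control period).
- capture(name): name is "scene" or "top" or "wrist"; returns (picture, depth): 480x640x3 uint8, red, green, blue; 480x640 float32, m along the optical axis (not along the pixel's ray), 0 where there is no reading.
- camera_model(name): a dict with "intrinsics" (3x3 intrinsics, pixels), "pose" (4x4, takes a point from camera to world coordinates); the wrist camera has in their place "mount" (4x4, takes a point from camera to tool coordinates, whose origin is the TCP and whose axes are the flange's). Camera axes: x right, y down, z forward; pixel columns grow to the right and rows downward; lengths in m; the calibration is good to about 2 mm. A picture is of the moment at which its call begins: read the wrist's pose just before it. camera_model takes no time and is no camera call.
- hand_in(): hands the job in, once; it reports no verdict.
The state is a dict: "time_s": time; "joint_positions": joint angles; "qvel": joint speeds; "tau": joint torques, N m; "position": TCP position; "tcp_rot": TCP orientation; "force": force on the tool from outside, world axes, zero at the start; "moment": the same for the moment, N m; "opening": opening from 0.0 (shut) to 1.0 (fully open).
Only numpy, scipy, OpenCV 4.12 (cv2) and the standard library are available. Lean on these libraries where they do the work, as an engineer would, in place of code of your own. Each camera call takes 0.05 s, during which the arm holds its last target.

## Working session

There is one attempt and no reset: what is moved stays moved. The work goes in short steps, Python scripts to look and compute and a tool call to move; the robot and the scene stay as the last step left them, time stands still between calls to the robot, and variables do not carry over. Pictures are saved under pics/ and viewed, and the job is handed in when it is done.

Besides the shell and the picture viewer there is one more tool, called after ">>>" as name([rows], argument=value, ...), one row to a line, values as JSON. arm_command: Moves the arm, as the interface text tells. Its arguments: {"type":"object","properties":{"commands":{"type":"array"}},"required":["commands"]}

```bash
mkdir -p pics
cat > h.py <<'E'
from rig import *
import numpy as np, cv2
def save(n,img): cv2.imwrite('pics/'+n+'.png',img[:,:,::-1])
def ray(name,u,v,z,T=None):
    m=camera_model(name);K=np.array(m['intrinsics']);P=np.array(m['pose']) if T is None else T
    d=P[:3,:3]@np.linalg.inv(K)@[u,v,1];o=P[:3,3];return o+d*(z-o[2])/d[2]
def pts(name,depth,T=None):
    m=camera_model(name);K=np.array(m['intrinsics']);P=np.array(m['pose']) if T is None else T
    v,u=np.mgrid[:480,:640];r=np.stack([(u-K[0,2])/K[0,0],(v-K[1,2])/K[1,1],np.ones_like(u)],-1)*depth[...,None]
    return r@P[:3,:3].T+P[:3,3]
E
python3 - <<'E'
from h import *
s=read_state()
print({k:np.round(v,3).tolist() for k,v in s.items()})
for n in ('scene','top','wrist'):
    p,d=capture(n);save(n+'0',p);np.savez('/tmp/'+n+'0',p=p,d=d);m=camera_model(n);print(n,{k:np.round(v,3).tolist() for k,v in m.items()})
E
```

```text
{'time_s': 0.0, 'joint_positions': [-84.655, 30.279, 82.156, -0.001, 67.691, -10.229], 'qvel': [-0.019, -0.031, -0.061, 0.035, -0.016, 0.151], 'tau': [0.0, -44.004, -17.659, 0.063, 0.058, -0.0], 'position': [0.168, -0.601, 0.23], 'tcp_rot': [[0.963, 0.268, -0.0], [0.268, -0.963, 0.002], [0.0, -0.002, -1.0]], 'force': [0.05, 0.365, 0.39], 'moment': [-0.01, -0.087, 0.048], 'opening': 0.999}
scene {'intrinsics': [[500.383, 0.0, 318.228], [0.0, 500.383, 238.471], [0.0, 0.0, 1.0]], 'pose': [[0.408, 0.759, -0.507, 1.146], [0.913, -0.342, 0.223, -0.374], [-0.004, -0.554, -0.833, 1.104], [0.0, 0.0, 0.0, 1.0]]}
top {'intrinsics': [[519.16, 0.0, 319.999], [0.0, 519.16, 239.691], [0.0, 0.0, 1.0]], 'pose': [[-0.014, -0.997, 0.074, 0.372], [-1.0, 0.015, 0.013, -0.082], [-0.015, -0.074, -0.997, 1.433], [0.0, 0.0, 0.0, 1.0]]}
wrist {'intrinsics': [[345.666, 0.0, 313.593], [0.0, 345.666, 234.889], [0.0, 0.0, 1.0]], 'mount': [[-0.001, -0.962, -0.272, 0.073], [1.0, -0.001, -0.0, -0.0], [-0.0, -0.272, 0.962, -0.154], [0.0, 0.0, 0.0, 1.0]]}
```

View pics/top0.png

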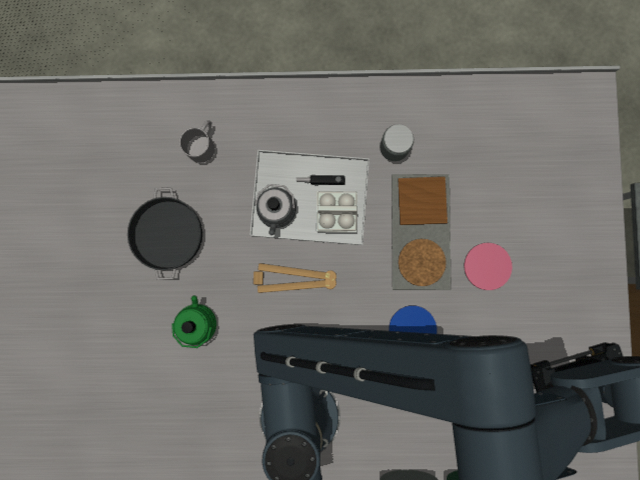

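View pics/scene0.png

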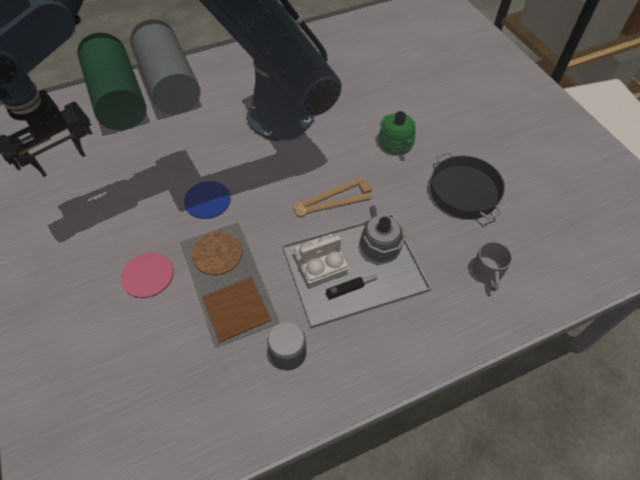

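View pics/wrist0.png

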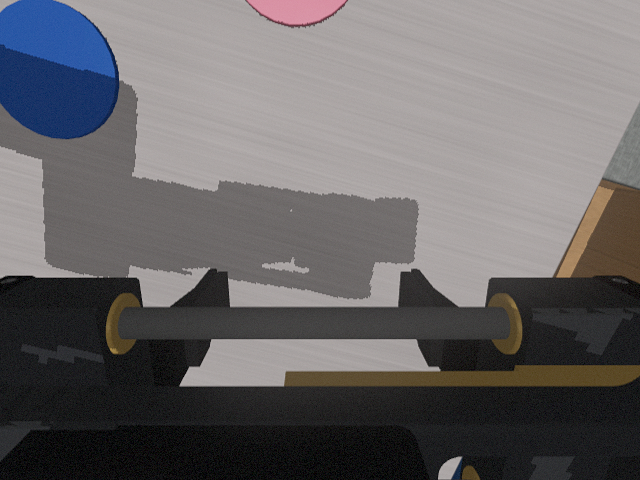

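The top view shows the grey kettle at (276,206) with its knob at (274,204), and the green look-alike at (193,327). The egg holder is at (338,213), the igniter at (325,180) and the pan at (166,233). The cork trivet is at (422,262), with look-alikes in blue (413,325) and pink (489,266); the board is at (423,201). I choose the grey kettle, the cork disc and the wooden square, and will measure them now.

Run:
```python
from h import *
z=np.load('/tmp/top0.npz');p=z['p'];d=z['d'];P=pts('top',d)
print('table z',np.median(P[340:380,60:140,2]))
big=cv2.resize(p[140:250,240:380],None,fx=5.5,fy=5.5,interpolation=cv2.INTER_CUBIC);save('crop_tray',big)
big=cv2.resize(p[100:300,110:310],None,fx=3,fy=3);save('crop_l',big)
Z=P[...,2]
def blob(u0,u1,v0,v1,zl,zh,name):
    m=np.zeros(d.shape,bool);m[v0:v1,u0:u1]=1;m&=(Z>zl)&(Z<zh)&(d>0)
    v,u=np.nonzero(m);q=P[m]
    if len(v)<4: print(name,'few',len(v));return
    r=cv2.minAreaRect((q[:,:2]*1000).astype(np.float32));c,rad=cv2.minEnclosingCircle((q[:,:2]*1000).astype(np.float32))
    print(name,len(v),'px',u.mean().round(1),v.mean().round(1),'mean',q.mean(0).round(4),'zmax',np.percentile(q[:,2],[50,95]).round(4),'rect',np.round(r[0],1),np.round(r[1],1),round(r[2],1),'circ',np.round(c,1),round(rad,1))
blob(250,305,180,240,.107,.13,'knob')
blob(250,305,180,240,.05,.13,'kettle')
blob(310,365,185,240,.093,.12,'handle')
blob(310,365,185,240,.03,.12,'eggs')
blob(295,350,170,190,.015,.04,'igniter')
blob(120,212,185,285,.035,.06,'panrim')
blob(135,200,200,265,.002,.012,'panfloor')
blob(175,220,115,170,.05,.1,'mug')
blob(378,420,115,165,.08,.1,'can')
blob(250,345,258,300,.006,.03,'tong')
blob(170,220,290,350,.1,.13,'green')
hsv=cv2.cvtColor(p,cv2.COLOR_RGB2HSV)
for nm,(u0,u1,v0,v1) in dict(triv=(392,450,232,290),board=(392,452,172,228)).items():
    m=np.zeros(d.shape,bool);m[v0:v1,u0:u1]=1;m&=(hsv[...,1]>80)
    v,u=np.nonzero(m);q=np.array([ray('top',a,b,.012) for a,b in zip(u,v)]);f=(q[:,:2]*1000).astype(np.float32)
    r=cv2.minAreaRect(f);c,rad=cv2.minEnclosingCircle(f);print(nm,len(v),u.mean(),v.mean(),q.mean(0).round(4),r,c,rad,np.median(Z[m]))
```

```text
table z 0.0006944309443578378
knob 108 px 272.2 202.8 mean [0.5667 0.0571 0.1174] zmax [0.1176 0.1223] rect [567.6  57.4] [29.2 27.4] 43.3 circ [567.3  57.7] 15.2
kettle 1308 px 274.2 205.8 mean [0.5637 0.0553 0.084 ] zmax [0.0849 0.1168] rect [565.5  54.3] [119.7 106.5] 32.3 circ [557.5  60. ] 68.4
handle 217 px 336.1 208.0 mean [ 0.5528 -0.1064  0.1031] zmax [0.1035 0.1077] rect [ 553.5 -107.6] [100.9  14.9] 87.9 circ [ 552.4 -107.4] 50.5
eggs 1673 px 335.9 211.1 mean [ 0.5502 -0.1066  0.0618] zmax [0.0594 0.1042] rect [ 553.9 -107.4] [108.8 110.9] 89.2 circ [ 554. -106.] 76.2
igniter 367 px 323.2 179.1 mean [ 0.6439 -0.0738  0.0249] zmax [0.025 0.031] rect [643.6 -64.9] [132.2  24.9] 89.5 circ [647.8 -64.9] 66.1
panrim 596 px 160.0 232.2 mean [0.5032 0.3692 0.0412] zmax [0.0411 0.0469] rect [502.  360.5] [206.2 201.7] 45.8 circ [501.6 360. ] 125.8
panfloor 3098 px 166.7 232.8 mean [0.5043 0.3619 0.0064] zmax [0.0062 0.0106] rect [507.2 362. ] [182.5 179.1] 89.3 circ [509.9 362.2] 123.8
mug 342 px 195.1 140.1 mean [0.7475 0.2684 0.0667] zmax [0.0676 0.0793] rect [751.6 271.5] [102.
[... 254 characters left out ...]
 [373.1   2. ] [257.4 112.1] 89.2 circ [366.3   1.2] 135.7
green 119 px 186.8 326.6 mean [0.2557 0.2755 0.1138] zmax [0.1145 0.1185] rect [255.9 276.4] [27.9 27.5] 85.6 circ [255.3 276.8] 15.0
triv 1771 421.67419536984755 261.9808018068888 [ 0.4131 -0.339   0.012 ] ((413.22216796875, -338.60821533203125), (128.06607055664062, 125.44207000732422), 89.13370513916016) (413.3364562988281, -338.91107177734375) 64.82762908935547 0.012770119411179559Traceback (most recent call last):
  File "<stdin>", line 27, in <module>
  File "h.py", line 5, in ray
    m=camera_model(name);K=np.array(m['intrinsics']);P=np.array(m['pose']) if T is None else T
ValueError: time passes only in moves, steps and waits
```

View pics/crop_tray.png

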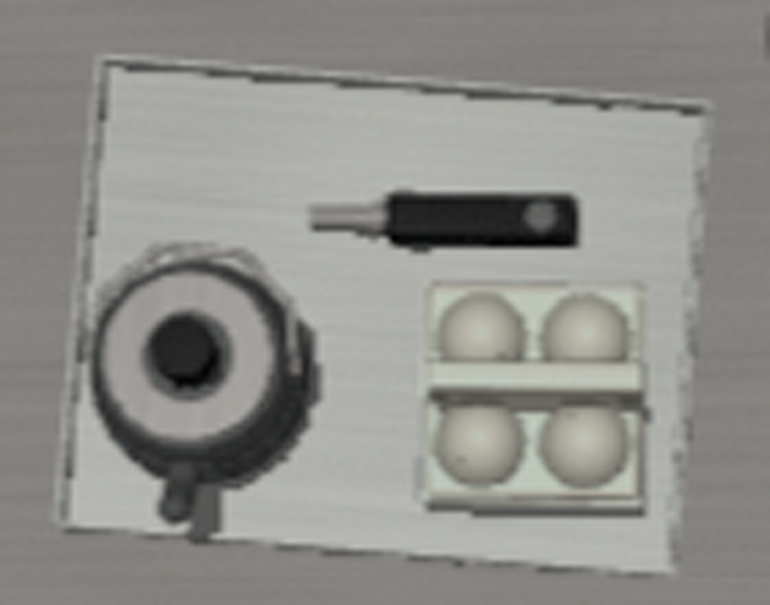

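View pics/crop_l.png

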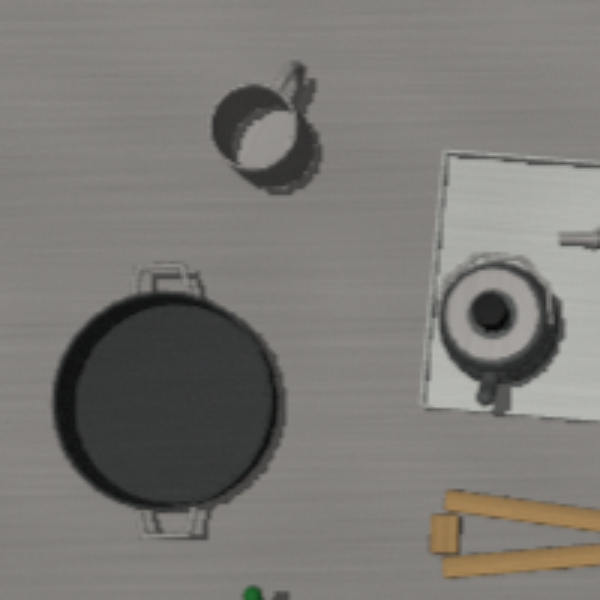

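```bash
cat > h.py <<'E'
from rig import *
import numpy as np, cv2
_c={}
def cam(n):
    if n not in _c: _c[n]=camera_model(n)
    return _c[n]
def save(n,img): cv2.imwrite('pics/'+n+'.png',img[:,:,::-1])
def wT(s):
    T=np.eye(4);T[:3,:3]=s['tcp_rot'];T[:3,3]=s['position'];return T@np.array(cam('wrist')['mount'])
def ray(name,u,v,z,T=None):
    m=cam(name);K=np.array(m['intrinsics']);P=np.array(m['pose']) if T is None else T
    u=np.atleast_1d(u);v=np.atleast_1d(v)
    d=(P[:3,:3]@np.linalg.inv(K)@np.array([u,v,np.ones_like(u)])).T;o=P[:3,3];return o+d*((z-o[2])/d[:,2])[:,None]
def pts(name,depth,T=None):
    m=cam(name);K=np.array(m['intrinsics']);P=np.array(m['pose']) if T is None else T
    v,u=np.mgrid[:480,:640];r=np.stack([(u-K[0,2])/K[0,0],(v-K[1,2])/K[1,1],np.ones_like(u)],-1)*depth[...,None]
    return r@P[:3,:3].T+P[:3,3]
E
python3 - <<'E'
from h import *
z=np.load('/tmp/top0.npz');p=z['p'];hsv=cv2.cvtColor(p,cv2.COLOR_RGB2HSV)
for nm,(u0,u1,v0,v1) in dict(triv=(392,450,232,290),board=(392,452,172,228)).items():
    m=np.zeros(p.shape[:2],np.uint8);m[v0:v1,u0:u1]=1;m&=(hsv[...,1]>80)
    v,u=np.nonzero(m);q=ray('top',u,v,.012);f=(q[:,:2]*1000).astype(np.float32)
    print(nm,q.mean(0).round(4),cv2.minAreaRect(f),cv2.minEnclosingCircle(f))
# tray corners (rim z .015) from crop/5.5
c=np.array([[103,58],[708,106],[672,572],[60,530]])/5.5+[240,140]
q=ray('top',c[:,0],c[:,1],.015);print(q.round(4),q.mean(0))
e=q[0]-q[1];print('yaw of +y axis dev',np.degrees(np.arctan2(-e[0],e[1])));e=q[0]-q[3];print(np.degrees(np.arctan2(e[1],e[0])))
# scene
z=np.load('/tmp/scene0.npz');p=z['p'];P=pts('scene',z['d']);Z=P[...,2]
save('crop_sc',cv2.resize(p[190:340,270:450],None,fx=4,fy=4))
for nm,(u0,u1,v0,v1,a,b) in dict(knob=(360,410,205,265,.107,.13),handle=(290,360,220,280,.094,.12),ign=(315,385,265,305,.014,.04)).items():
    m=np.zeros(Z.shape,bool);m[v0:v1,u0:u1]=1;m&=(Z>a)&(Z<b);f=(P[m][:,:2]*1000).astype(np.float32)
    print(nm,m.sum(),cv2.minAreaRect(f),f.mean(0))
E
```

```text
triv [ 0.4131 -0.339   0.012 ] ((413.22216796875, -338.60821533203125), (128.06607055664062, 125.44207000732422), 89.13370513916016) ((413.3364562988281, -338.91107177734375), 64.82762908935547)
board [ 0.5823 -0.3454  0.012 ] ((582.5965576171875, -345.74761962890625), (130.77731323242188, 130.26266479492188), 1.0180341005325317) ((581.8836669921875, -345.361083984375), 89.42264556884766)
[[ 0.7289  0.1042  0.015 ]
 [ 0.699  -0.2005  0.015 ]
 [ 0.4644 -0.1777  0.015 ]
 [ 0.49    0.1269  0.015 ]] [ 0.59561439 -0.0367889   0.015     ]
yaw of +y axis dev -5.605010128600883
-5.439629213289942
knob 118 ((566.052978515625, 56.869388580322266), (27.35589599609375, 29.78441047668457), 62.37648010253906) [567.6115    56.016926]
handle 260 ((551.7582397460938, -106.95115661621094), (18.873342514038086, 101.53192138671875), 0.15641999244689941) [ 553.3767  -107.60942]
ign 630 ((640.6531372070312, -66.96920776367188), (172.4167022705078, 87.41423034667969), 56.370872497558594) [634.4046  -81.16539]
```

View pics/crop_sc.png

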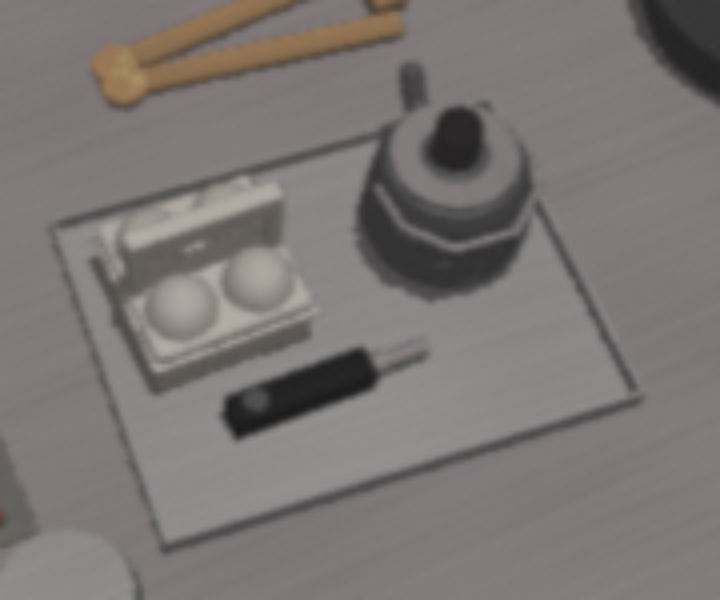

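>>> arm_command([
  {"translation":[0.84,-0.58,-0.05],"dr":[0,0,0],"jaw":0},
  {"translation":[0.84,-0.58,-0.05],"dr":[0,0,0],"jaw":0},
  {"translation":[0.84,-0.58,-0.05],"dr":[0,0,0],"jaw":0},
  {"translation":[0.84,-0.58,-0.05],"dr":[0,0,0],"jaw":0},
  {"translation":[0.84,-0.58,-0.05],"dr":[0,0,0],"jaw":0},
  {"translation":[0.84,-0.58,-0.05],"dr":[0,0,0],"jaw":0},
  {"translation":[0.84,-0.58,-0.05],"dr":[0,0,0],"jaw":0},
  {"translation":[0.84,-0.58,-0.05],"dr":[0,0,0],"jaw":0},
  {"translation":[0.84,-0.58,-0.05],"dr":[0,0,0],"jaw":0},
  {"translation":[0.84,-0.58,-0.05],"dr":[0,0,0],"jaw":0},
  {"translation":[0.84,-0.58,-0.05],"dr":[0,0,0],"jaw":0},
  {"translation":[0.84,-0.58,-0.05],"dr":[0,0,0],"jaw":0},
])

```text
time_s: 1.15
position: [0.3644, -0.3655, 0.2454]
tcp_rot: [[0.963, 0.268, -0.0], [0.268, -0.963, 0.001], [-0.0, -0.001, -1.0]]
force: [1.0, 0.1, 0.3]
opening: 0.999
```

>>> arm_command([
  {"translation":[0.84,-0.58,0],"dr":[0,0,0],"jaw":0},
  {"translation":[0.84,-0.58,0],"dr":[0,0,0],"jaw":0},
  {"translation":[0.84,-0.58,0],"dr":[0,0,0],"jaw":0},
  {"translation":[0.84,-0.58,0],"dr":[0,0,0],"jaw":0},
  {"translation":[0.84,-0.58,0],"dr":[0,0,0],"jaw":0},
  {"translation":[0.84,-0.58,0],"dr":[0,0,0],"jaw":0},
  {"translation":[0.84,-0.58,0],"dr":[0,0,0],"jaw":0},
  {"translation":[0.84,-0.58,0],"dr":[0,0,0],"jaw":0},
  {"translation":[0.84,-0.58,0],"dr":[0,0,0],"jaw":0},
  {"translation":[0.84,-0.58,0],"dr":[0,0,0],"jaw":0},
  {"translation":[0.84,-0.58,0],"dr":[0,0,0],"jaw":0},
  {"translation":[0.84,-0.58,0],"dr":[0,0,0],"jaw":0},
])

```text
time_s: 2.15
position: [0.5603, -0.1303, 0.2453]
tcp_rot: [[0.963, 0.269, -0.001], [0.269, -0.963, 0.0], [-0.001, -0.0, -1.0]]
force: [0.0, -0.3, 0.5]
opening: 1.001
```

>>> arm_command([
  {"translation":[0,0,0],"dr":[0,0,-1],"jaw":0},
  {"translation":[0,0,0],"dr":[0,0,-1],"jaw":0},
  {"translation":[0,0,0],"dr":[0,0,-1],"jaw":0},
  {"translation":[0,0,0],"dr":[0,0,-1],"jaw":0},
  {"translation":[0,0,0],"dr":[0,0,-1],"jaw":0},
  {"translation":[0,0,0],"dr":[0,0,-1],"jaw":0},
  {"translation":[0,0,0],"dr":[0,0,-1],"jaw":0},
  {"translation":[0,0,0],"dr":[0,0,-1],"jaw":0},
  {"translation":[0,0,0],"dr":[0,0,-1],"jaw":0},
  {"translation":[0,0,0],"dr":[0,0,-1],"jaw":0},
  {"translation":[0,0,0],"dr":[0,0,-1],"jaw":0},
  {"translation":[0,0,0],"dr":[0,0,-1],"jaw":0},
])

```text
time_s: 3.15
position: [0.5596, -0.1314, 0.2452]
tcp_rot: [[0.037, 0.999, -0.001], [0.999, -0.037, 0.0], [0.0, -0.001, -1.0]]
force: [0.1, -0.1, -0.1]
opening: 1.002
```

Run:
```python
from h import *
s=read_state();print({k:np.round(s[k],4).tolist() for k in('time_s','joint_positions','position','tcp_rot','force')})
p,d=capture('wrist');save('w1',p);np.savez('/tmp/w1',p=p,d=d,T=wT(s))
```

```text
{'time_s': 3.15, 'joint_positions': [-24.3457, 25.3917, 88.4556, 0.0019, 66.2011, -22.2151], 'position': [0.5596, -0.1314, 0.2452], 'tcp_rot': [[0.0372, 0.9993, -0.0008], [0.9993, -0.0372, 0.0004], [0.0003, -0.0008, -1.0]], 'force': [0.0876, -0.0986, -0.0698]}
```

View pics/w1.png

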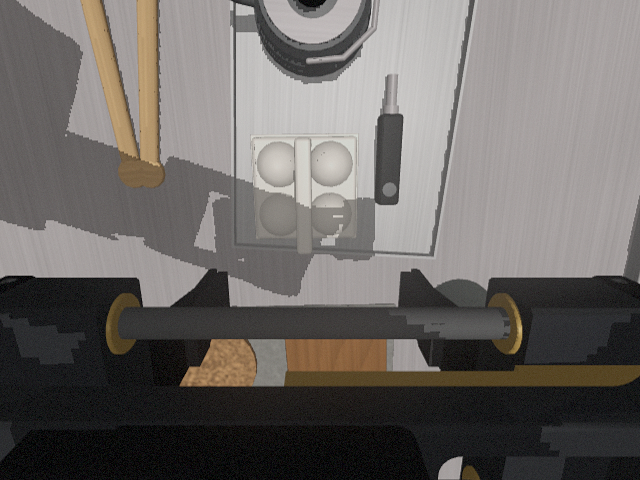

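The wrist view shows the egg handle at (303,195), the igniter with its button at (389,189) and nozzle at (392,90), and the kettle at the top edge at (312,30).

Run:
```python
from h import *
z=np.load('/tmp/w1.npz');p=z['p'];d=z['d'];T=z['T'];P=pts('wrist',d,T);Z=P[...,2]
def rr(nm,u0,u1,v0,v1,a,b,col=None):
    m=np.zeros(Z.shape,bool);m[v0:v1,u0:u1]=1;m&=(Z>a)&(Z<b)&(d>0)
    if col is not None: m&=col
    f=(P[m][:,:2]*1000).astype(np.float32);print(nm,m.sum(),[np.round(x,1) for x in cv2.minAreaRect(f)],'med',np.median(P[m],0).round(4),'mean',f.mean(0))
rr('handle',285,325,130,262,.094,.115)
rr('eggs',240,370,125,262,.025,.115)
rr('ign h',370,410,100,215,.018,.04)
rr('ign all',370,410,60,215,.008,.04)
rr('knob',280,350,0,20,.105,.13)
g=p.max(2)
m=np.zeros(Z.shape,bool);m[105:215,370:410]=1;m&=g<90
v,u=np.nonzero(m);q=ray('wrist',u,v,.022,T);f=(q[:,:2]*1000).astype(np.float32);print('ign dark',cv2.minAreaRect(f))
print('tray floor',np.median(Z[100:180,415:440]),'table',np.median(Z[150:220,500:560]))
```

```text
handle 1848 [array([ 550.1, -107.4]), array([100.8,  14. ]), np.float64(88.4)] med [ 0.5503 -0.1036  0.1025] mean [ 550.2358  -104.66837]
eggs 11132 [array([ 550.1, -107.4]), array([110.1, 110.4]), np.float64(88.7)] med [ 0.5519 -0.1018  0.06  ] mean [ 551.056   -102.36283]
ign h 2204 [array([641.2, -77. ]), array([108.4,  24.5]), np.float64(88.5)] med [ 0.6403 -0.0778  0.0244] mean [640.2928  -78.45883]
ign all 2686 [array([641.6, -64.3]), array([133.9,  24.6]), np.float64(88.2)] med [ 0.6401 -0.0709  0.024 ] mean [639.94366 -70.38517]
knob 0 [array([0., 0.]), array([0., 0.]), np.float64(0.0)] med [nan nan nan] mean [nan nan]
ign dark ((639.5335083007812, -83.7453842163086), (94.20909118652344, 26.289674758911133), 88.16981506347656)
tray floor 0.002662890395095374 table -0.0004171347609142617
  return _methods._mean(a, axis=axis, dtype=dtype,
  ret = um.true_divide(
<stdin>:6: RuntimeWarning: Mean of empty slice.
```

>>> arm_command([
  {"translation":[0.81,0.02,0],"dr":[0,0,-0.1],"jaw":0},
  {"translation":[0.81,0.02,0],"dr":[0,0,0],"jaw":0},
  {"translation":[0.81,0.02,0],"dr":[0,0,0],"jaw":0},
  {"translation":[0.81,0.02,0],"dr":[0,0,0],"jaw":0},
  {"translation":[0.81,0.02,0],"dr":[0,0,0],"jaw":0},
  {"translation":[0,0,0],"dr":[0,0,0],"jaw":0},
  {"translation":[0,0,0],"dr":[0,0,0],"jaw":0},
])

```text
time_s: 3.78
position: [0.5656, -0.0296, 0.2454]
tcp_rot: [[0.031, 1.0, -0.0], [1.0, -0.031, -0.0], [-0.0, -0.0, -1.0]]
force: [0.3, -0.5, -0.5]
opening: 0.999
```

```bash
cat >> h.py <<'E'
def st():
    s=read_state();R=np.array(s['tcp_rot']);print('t',round(s['time_s'],2),'pos',np.round(s['position'],4),'yaw_y',np.degrees(np.arctan2(R[1,1],R[0,1])).round(2),'zaxis',R[:,2].round(4),'F',np.round(s['force'],1),'op',round(float(s['opening']),3));return s
def to(s,tgt):
    d=np.array(tgt)-s['position'];print('units to',tgt,(np.array(s['tcp_rot']).T@d/.025).round(2))
E
python3 - <<'E'
from h import *
s=st()
p,d=capture('wrist');save('w2',p);np.savez('/tmp/w2',p=p,d=d,T=wT(s));T=wT(s);P=pts('wrist',d,T);Z=P[...,2]
for a,b in((.105,.13),(.083,.095),(.03,.13)):
    m=(Z>a)&(Z<b)&(d>0);m[260:]=0;m&=(P[...,1]>-.03)
    if m.sum()>9:
        f=(P[m][:,:2]*1000).astype(np.float32);print(m.sum(),[np.round(x,1) for x in cv2.minAreaRect(f)],cv2.minEnclosingCircle(f),np.median(P[m],0).round(4))
to(s,(.5655,.057,.15));
E
```

```text
t 3.78 pos [ 0.5656 -0.0296  0.2454] yaw_y -1.79 zaxis [-5.e-04 -3.e-04 -1.e+00] F [ 0.3 -0.5 -0.5] op 0.999
1168 [array([564. ,  57.4]), array([29.1, 29. ]), np.float64(88.1)] ((563.8128662109375, 57.15348815917969), 14.902543067932129) [0.564  0.0573 0.1166]
5988 [array([552. ,  52.1]), array([108.6,  80.6]), np.float64(23.9)] ((545.5420532226562, 56.8272819519043), 58.857547760009766) [0.5635 0.0593 0.0863]
11308 [array([561.9,  57.5]), array([113.6, 113.6]), np.float64(39.0)] ((553.8984375, 58.492225646972656), 69.33047485351562) [0.5655 0.0591 0.0858]
units to (0.5655, 0.057, 0.15) [ 3.46 -0.11  3.81]
```

View pics/w2.png

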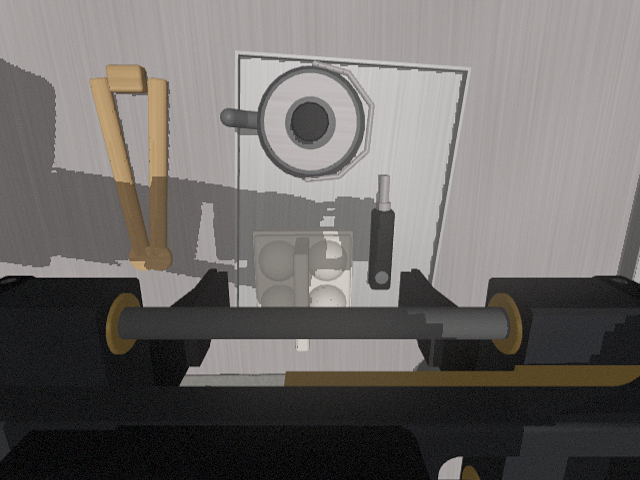

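Knob at (311,122), egg handle and igniter consistent across views. Moving over the knob and down.

>>> arm_command([
  {"translation":[0.69,-0.02,0.2],"dr":[0,0,0],"jaw":0},
  {"translation":[0.69,-0.02,0.2],"dr":[0,0,0],"jaw":0},
  {"translation":[0.69,-0.02,0.2],"dr":[0,0,0],"jaw":0},
  {"translation":[0.69,-0.02,0.2],"dr":[0,0,0],"jaw":0},
  {"translation":[0.7,-0.02,0.2],"dr":[0,0,0],"jaw":0},
  {"translation":[0,0,0.9],"dr":[0,0,0],"jaw":0},
  {"translation":[0,0,0.9],"dr":[0,0,0],"jaw":0},
  {"translation":[0,0,0.9],"dr":[0,0,0],"jaw":0},
  {"translation":[0,0,0.9],"dr":[0,0,0],"jaw":0},
  {"translation":[0,0,0.8],"dr":[0,0,0],"jaw":0},
  {"translation":[0,0,0.5],"dr":[0,0,0],"jaw":0},
  {"translation":[0,0,0],"dr":[0,0,0],"jaw":0},
])

```text
time_s: 4.83
position: [0.5643, 0.0549, 0.095]
tcp_rot: [[0.034, 0.999, -0.006], [0.999, -0.034, 0.0], [0.0, -0.006, -1.0]]
force: [-1.3, -0.3, -3.2]
opening: 1.0
```

>>> arm_command([
  {"translation":[0,0,0],"dr":[0,0,0],"jaw":0.3},
  {"translation":[0,0,0],"dr":[0,0,0],"jaw":0.5},
  {"translation":[0,0,0],"dr":[0,0,0],"jaw":0.55},
  {"translation":[0,0,0],"dr":[0,0,0],"jaw":0.6},
  {"translation":[0,0,0],"dr":[0,0,0],"jaw":0.65},
  {"translation":[0,0,0],"dr":[0,0,0],"jaw":0.7},
  {"translation":[0,0,0],"dr":[0,0,0],"jaw":0.8},
  {"translation":[0,0,0],"dr":[0,0,0],"jaw":1},
  {"translation":[0,0,0],"dr":[0,0,0],"jaw":1},
  {"translation":[0,0,0],"dr":[0,0,0],"jaw":1},
  {"translation":[0,0,0],"dr":[0,0,0],"jaw":1},
])

```text
time_s: 5.75
position: [0.5661, 0.0562, 0.098]
tcp_rot: [[0.032, 0.999, -0.0], [0.999, -0.032, 0.0], [0.0, -0.0, -1.0]]
force: [-0.4, 0.3, -3.3]
opening: 0.975
```

Run:
```python
from h import *
s=st()
p,d=capture('scene');save('s1',p);np.savez('/tmp/s1',p=p,d=d)
a=np.load('/tmp/scene0.npz')['p']
save('s1c',np.hstack([cv2.resize(x[195:285,340:430],None,fx=4.4,fy=4.4) for x in(a,p)]))
```

```text
t 5.75 pos [0.5661 0.0562 0.098 ] yaw_y -1.83 zaxis [-0.  0. -1.] F [-0.4  0.3 -3.3] op 0.975
```

View pics/s1c.png

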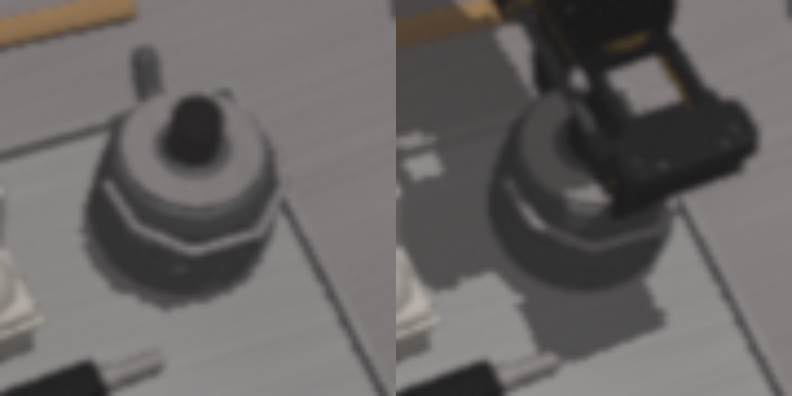

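>>> arm_command([
  {"translation":[0,0,0],"dr":[0,0,0],"jaw":1},
  {"translation":[0,0,0],"dr":[0,0,0],"jaw":1},
  {"translation":[0,0,0],"dr":[0,0,0],"jaw":1},
  {"translation":[0,0,0],"dr":[0,0,0],"jaw":1},
])

```text
time_s: 6.13
position: [0.5661, 0.0561, 0.098]
tcp_rot: [[0.032, 0.999, -0.0], [0.999, -0.032, 0.0], [0.0, -0.0, -1.0]]
force: [0.5, -1.2, -3.2]
opening: 0.983
```

Run:
```python
from h import *
s=st();print(np.round(s['tau'],2),np.round(s['moment'],2))
p,d=capture('wrist');save('w3',p)
```

```text
t 6.13 pos [0.5661 0.0561 0.098 ] yaw_y -1.83 zaxis [-1.e-04  0.e+00 -1.e+00] F [ 0.5 -1.2 -3.2] op 0.983
[  0.   -44.51 -12.22   0.06   0.05  -0.  ] [-0.07 -0.03  0.03]
```

View pics/w3.png

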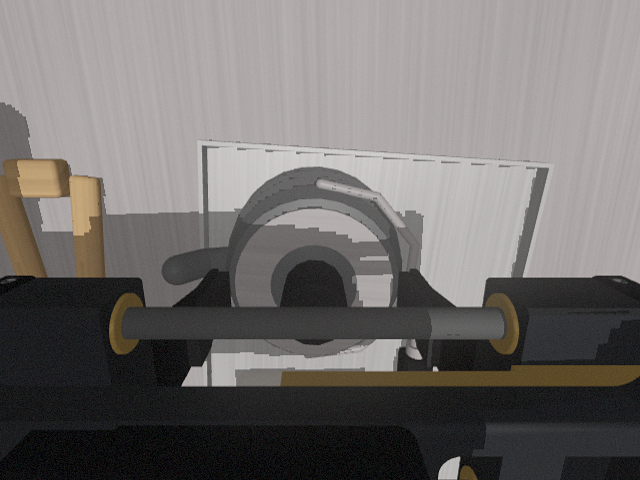

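Run:
```python
from h import *
z=np.load('/tmp/w2.npz');p=z['p'];d=z['d'];T=z['T'];P=pts('wrist',d,T);Z=P[...,2]
q=P[55:190,215:385].reshape(-1,3);r=np.hypot(q[:,0]-.564,q[:,1]-.0573);
for a in range(0,70,4):
    m=(r>=a/1000)&(r<(a+4)/1000)&(q[:,2]>.0);print(a,m.sum(),np.percentile(q[m,2],[50,90,99]).round(4) if m.sum() else '')
# bright bail px along row 120
print([(u,P[120,u].round(3).tolist()) for u in range(355,380,2)])
save('w2c',cv2.resize(p[50:195,210:390],None,fx=4,fy=4))
```

```text
0 88 [0.1167 0.1177 0.1181]
4 261 [0.1167 0.1175 0.1183]
8 437 [0.1167 0.1176 0.1185]
12 511 [0.1165 0.3993 0.3993]
16 576 [0.0868 0.0877 0.0883]
20 770 [0.0863 0.0873 0.0879]
24 922 [0.0862 0.0871 0.0879]
28 1069 [0.0863 0.0873 0.0878]
32 1198 [0.0863 0.0872 0.088 ]
36 1304 [0.0863 0.0872 0.0881]
40 1209 [0.0811 0.0822 0.0831]
44 1005 [0.0754 0.0793 0.0806]
48 785 [0.0697 0.0727 0.074 ]
52 628 [0.0695 0.071  0.072 ]
56 407 [0.0659 0.0699 0.0728]
60 892 [0.0028 0.0687 0.0777]
64 1201 [0.0031 0.0157 0.0827]
68 1384 [0.0029 0.0145 0.0845]
[(355, [0.603, 0.058, 0.087]), (357, [0.605, 0.058, 0.083]), (359, [0.607, 0.058, 0.08]), (361, [0.609, 0.058, 0.079]), (363, [0.612, 0.058, 0.071]), (365, [0.623, 0.061, 0.002]), (367, [0.616, 0.058, 0.065]), (369, [0.618, 0.058, 0.068]), (371, [0.619, 0.058, 0.069]), (373, [0.632, 0.061, 0.004]), (375, [0.634, 0.061, 0.004]), (377, [0.636, 0.061, 0.002]), (379, [0.639, 0.061, 0.003])]
```

View pics/w2c.png

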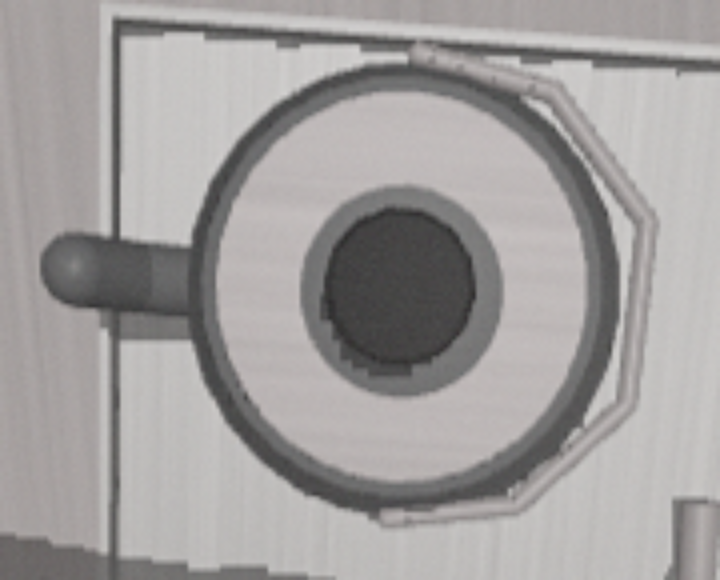

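>>> arm_command([
  {"translation":[0,0,0],"dr":[0,0,0],"jaw":0},
  {"translation":[0,0,0],"dr":[0,0,0],"jaw":0},
  {"translation":[0,0,0],"dr":[0,0,0],"jaw":0},
])

```text
time_s: 6.43
position: [0.5661, 0.0562, 0.098]
tcp_rot: [[0.032, 0.999, 0.0], [0.999, -0.032, 0.0], [0.0, 0.0, -1.0]]
force: [0.7, -0.8, -3.5]
opening: 0.998
```

>>> arm_command([
  {"translation":[0,0,-0.2],"dr":[0,0,0],"jaw":0},
  {"translation":[0,0,-0.2],"dr":[0,0,0],"jaw":0},
  {"translation":[0,0,0],"dr":[0,0,0],"jaw":0.3},
  {"translation":[0,0,0],"dr":[0,0,0],"jaw":0.3},
  {"translation":[0,0,0],"dr":[0,0,0],"jaw":0.3},
  {"translation":[0,0,0],"dr":[0,0,0],"jaw":0.3},
])

```text
time_s: 6.93
position: [0.566, 0.0562, 0.1081]
tcp_rot: [[0.032, 0.999, -0.0], [0.999, -0.032, 0.0], [0.0, -0.0, -1.0]]
force: [-0.1, 0.1, -2.9]
opening: 0.984
```

>>> arm_command([
  {"translation":[0,0,0],"dr":[0,0,0],"jaw":1},
  {"translation":[0,0,0],"dr":[0,0,0],"jaw":1},
  {"translation":[0,0,0],"dr":[0,0,0],"jaw":1},
  {"translation":[0,0,0],"dr":[0,0,0],"jaw":1},
  {"translation":[0,0,0],"dr":[0,0,0],"jaw":1},
  {"translation":[0,0,0],"dr":[0,0,0],"jaw":1},
])

```text
time_s: 7.43
position: [0.5661, 0.0561, 0.108]
tcp_rot: [[0.032, 0.999, -0.0], [0.999, -0.032, 0.0], [0.0, -0.0, -1.0]]
force: [-0.9, -0.2, -2.9]
opening: 0.978
```

Run:
```python
from h import *
s=st()
p,d=capture('wrist');save('w4',p)
a=cv2.imread('pics/w2.png');b=cv2.imread('pics/w4.png');cv2.imwrite('pics/w4c.png',np.vstack([x[255:400] for x in(a,b)]))
```

```text
t 7.43 pos [0.5661 0.0561 0.108 ] yaw_y -1.83 zaxis [-1.e-04  0.e+00 -1.e+00] F [-0.9 -0.2 -2.9] op 0.978
```

View pics/w4c.png

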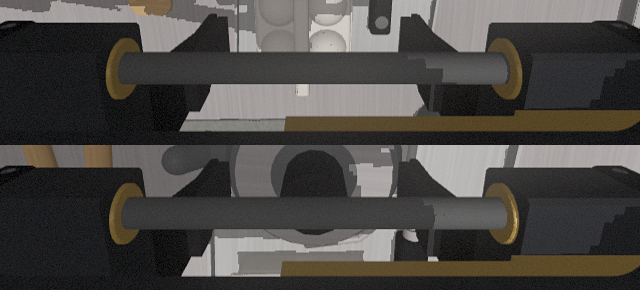

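>>> arm_command([
  {"translation":[0,0,0],"dr":[0,0,0],"jaw":0},
  {"translation":[0,0,-0.5],"dr":[0,0,0],"jaw":0},
  {"translation":[0,0,-1],"dr":[0,0,0],"jaw":0},
  {"translation":[0,0,-1],"dr":[0,0,0],"jaw":0},
  {"translation":[0,0,-0.5],"dr":[0,0,0],"jaw":0},
  {"translation":[0,0,0],"dr":[0,0,0],"jaw":1},
  {"translation":[0,0,0],"dr":[0,0,0],"jaw":1},
  {"translation":[0,0,0],"dr":[0,0,0],"jaw":1},
  {"translation":[0,0,0],"dr":[0,0,0],"jaw":1},
])

```text
time_s: 8.23
position: [0.5648, 0.0563, 0.1815]
tcp_rot: [[0.032, 0.999, -0.003], [0.999, -0.032, 0.0], [0.0, -0.003, -1.0]]
force: [-1.3, 0.5, -3.6]
opening: 0.983
```

>>> arm_command([
  {"translation":[0,0,0],"dr":[0,0,0],"jaw":1},
  {"translation":[0,0,0],"dr":[0,0,0],"jaw":1},
  {"translation":[0,0,0],"dr":[0,0,0],"jaw":1},
  {"translation":[0,0,0],"dr":[0,0,0],"jaw":1},
])

```text
time_s: 8.57
position: [0.5659, 0.0561, 0.1826]
tcp_rot: [[0.032, 0.999, -0.001], [0.999, -0.032, 0.0], [0.0, -0.001, -1.0]]
force: [0.6, -0.0, -3.8]
opening: 0.983
```

Run:
```python
from h import *
s=st()
p,d=capture('wrist');save('w5',p)
p,d=capture('scene');save('s5',cv2.resize(p[120:300,290:530],None,fx=3.3,fy=3.3))
```

```text
t 8.57 pos [0.5659 0.0561 0.1826] yaw_y -1.83 zaxis [-8.e-04  1.e-04 -1.e+00] F [ 0.6 -0.  -3.8] op 0.983
```

View pics/s5.png

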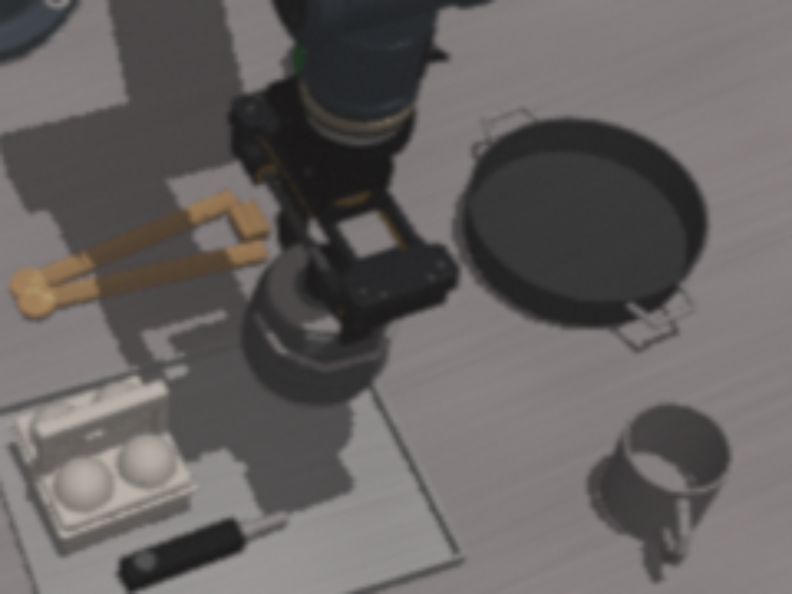

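View pics/w5.png

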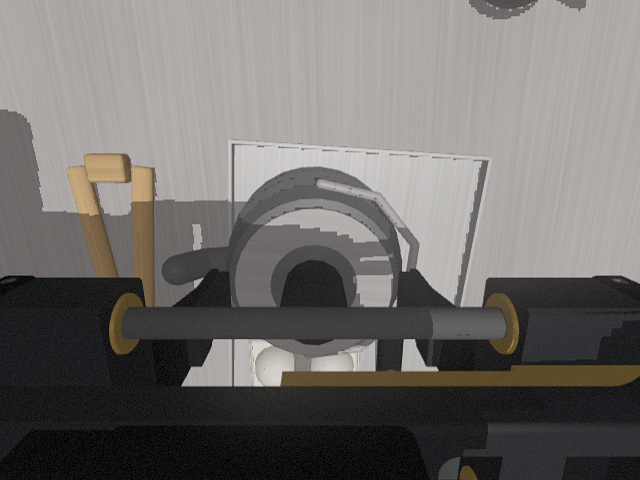

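The kettle has come up with the gripper: in w5 it sits at the same pixels as before, with the egg holder and tray receding below it. It is wedged between the nearly open fingers, so I'm measuring how it sits.

Run:
```python
from h import *
s=st();T=wT(s)
p,d=capture('wrist');P=pts('wrist',d,T);Z=P[...,2];np.savez('/tmp/w6',p=p,d=d,T=T)
for n,(u,v) in dict(knob=(315,285),lid1=(250,250),lid2=(370,230),bev=(315,175),finL=(215,285),finR=(412,285),tray=(300,150)).items(): print(n,P[v-1:v+2,u-1:u+2].reshape(-1,3).mean(0).round(4), 'dz',(P[v,u,2]-s['position'][2]).round(4))
m=(Z>s['position'][2]+.003)&(d>.05);m[305:]=0;m[:,:270]=0;m[:,360:]=0
print(m.sum(),np.median(P[m],0))
# lid plane tilt
m=(p.min(2)>0)&(d>0);m[:195]=0;m[300:]=0;m[:,:235]=0;m[:,395:]=0
q=P[m];q=q[(q[:,2]>s['position'][2]-.022)&(q[:,2]<s['position'][2]-.0)]
A=np.c_[q[:,:2],np.ones(len(q))];c,*_=np.linalg.lstsq(A,q[:,2],rcond=None);print('plane',c[:2],len(q),np.median(q[:,2])-s['position'][2])
p,d=capture('scene');P=pts('scene',d);Z=P[...,2];np.savez('/tmp/s6',p=p,d=d)
# fingertips & kettle from the scene
save('s6',cv2.resize(p[160:260,340:450],None,fx=6,fy=6))
```

```text
t 8.67 pos [0.566  0.0562 0.1828] yaw_y -1.83 zaxis [-4.e-04  1.e-04 -1.e+00] F [ 0.4  0.5 -4.1] op 0.98
knob [0.5661 0.072  0.2054] dz 0.0221
lid1 [0.5345 0.0785 0.1757] dz -0.0066
lid2 [0.5936 0.086  0.1731] dz -0.0097
bev [0.5675 0.1095 0.1335] dz -0.0535
finL [0.5206 0.0676 0.192 ] dz 0.0096
finR [0.6099 0.0647 0.192 ] dz 0.0099
tray [0.5541 0.1196 0.0031] dz -0.1801
2060 [0.56526498 0.06943708 0.20476246]
plane [-0.01144607 -0.12981433] 13493 -0.0076441945921638665
```

View pics/s6.png

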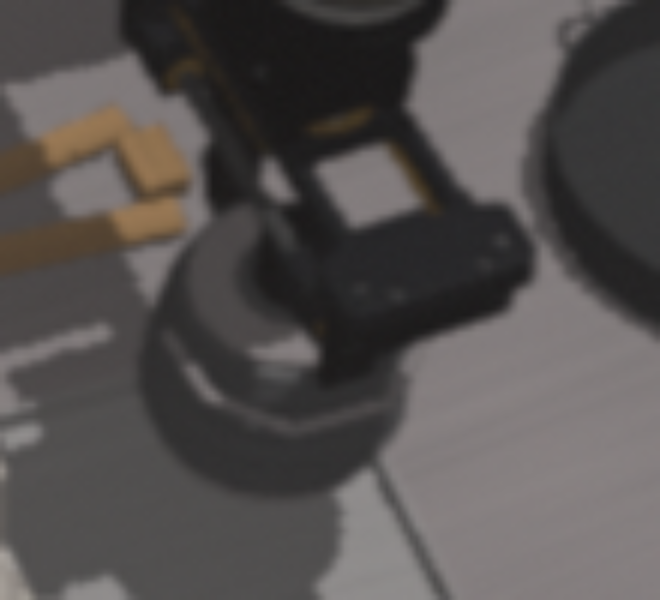

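Run:
```python
from h import *
z=np.load('/tmp/s6.npz');P=pts('scene',z['d'])
for v in range(212,240,2):
    print(v,[tuple((P[v,u]*1000).round().astype(int).tolist()) for u in (394,397,400,403)], z['p'][v,397])
z=np.load('/tmp/w6.npz');P=pts('wrist',z['d'],z['T'])
for v in range(180,300,10): print(v,[tuple((P[v,u]*1000).round().astype(int).tolist()) for u in (250,265,315,350,375,390)])
```

```text
212 [(645, 17, 273), (656, 17, 287), (658, 22, 287), (659, 29, 284)] [34 32 33]
214 [(647, 17, 269), (656, 17, 280), (659, 23, 280), (660, 30, 278)] [31 30 29]
216 [(646, 19, 259), (656, 18, 273), (658, 25, 271), (651, 38, 256)] [29 28 28]
218 [(650, 17, 258), (652, 23, 258), (651, 31, 253), (653, 38, 250)] [33 32 32]
220 [(652, 16, 255), (651, 25, 249), (652, 32, 246), (609, 76, 166)] [30 29 28]
222 [(619, 44, 189), (618, 53, 182), (618, 61, 179), (611, 76, 161)] [32 30 31]
224 [(619, 44, 182), (610, 60, 161), (613, 67, 160), (607, 80, 144)] [46 45 45]
226 [(611, 52, 159), (613, 59, 158), (610, 70, 147), (612, 78, 144)] [48 47 47]
228 [(612, 53, 151), (619, 56, 159), (621, 62, 157), (622, 70, 155)] [71 68 68]
230 [(622, 46, 161), (622, 54, 156), (612, 71, 132), (614, 79, 130)] [62 59 60]
232 [(614, 53, 138), (615, 61, 134), (616, 69, 131), (612, 82, 117)] [49 48 49]
234 [(616, 53, 133), (618, 60, 130), (613, 73, 116), (615, 81, 114)] [51 51 50]
236 [(619, 52, 128), (618, 62, 120), (618, 70, 116), (565, 125, 11)] [51 50 51]
238 [(618, 54, 116), (618, 63, 111), (613, 76, 97), (572, 12
[... 523 characters left out ...]
34, 87, 170), (542, 88, 175), (567, 88, 176), (583, 87, 177), (596, 85, 171), (606, 82, 161)]
240 [(535, 84, 176), (542, 83, 175), (566, 82, 175), (584, 82, 174), (596, 82, 176), (605, 79, 167)]
250 [(535, 79, 176), (542, 78, 176), (566, 77, 175), (583, 77, 176), (596, 77, 176), (604, 74, 170)]
260 [(534, 73, 174), (541, 73, 175), (566, 73, 178), (583, 72, 175), (596, 71, 176), (604, 69, 170)]
270 [(533, 68, 175), (541, 67, 175), (566, 73, 191), (583, 67, 177), (596, 66, 175), (603, 66, 176)]
280 [(533, 63, 175), (541, 62, 176), (566, 73, 203), (583, 61, 176), (596, 61, 176), (604, 60, 175)]
290 [(533, 57, 176), (540, 57, 175), (566, 70, 206), (583, 55, 176), (596, 55, 177), (568, 131, 337)]
```

Run:
```python
from h import *
z=np.load('/tmp/w6.npz');p=z['p']
g=np.clip(p[150:400,170:460].astype(float)*2.2,0,255).astype(np.uint8)
save('w6c',cv2.resize(g,None,fx=2.7,fy=2.3))
z=np.load('/tmp/s6.npz');p=z['p'];g=np.clip(p[170:270,350:450].astype(float)*2.8,0,255).astype(np.uint8);save('s6c',cv2.resize(g,None,fx=6,fy=6,interpolation=cv2.INTER_CUBIC))
```

```text
(no output)
```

View pics/w6c.png

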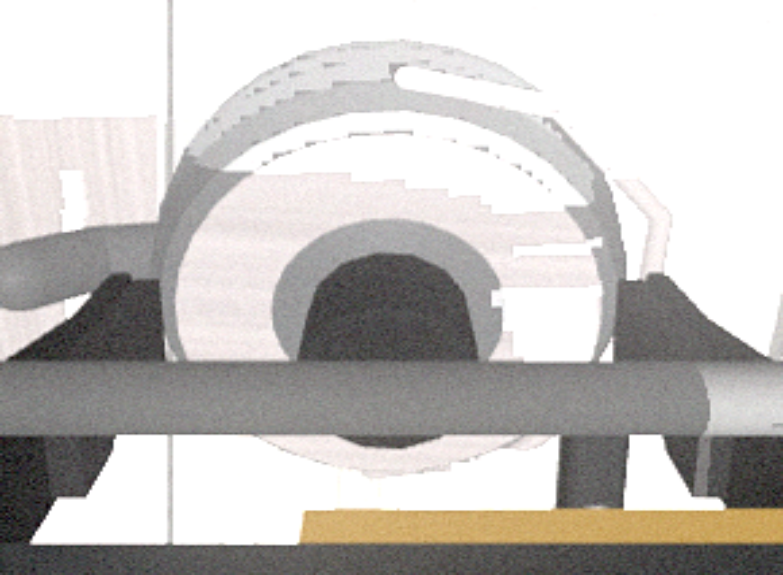

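View pics/s6c.png

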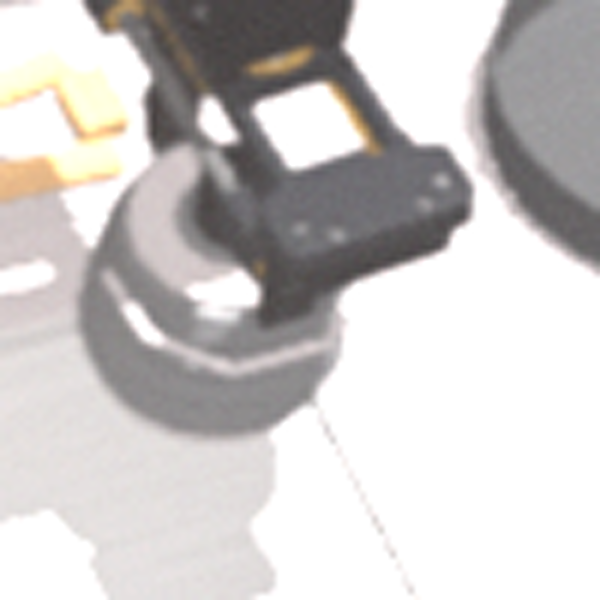

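The lid plane is level (175–176 mm all across), so the kettle hangs upright. It is caught at the lid rim by the fingertips, because my first descent dipped too low. I'll lower it back in place, free it, and regrip higher on the knob.

>>> arm_command([
  {"translation":[0,0,0.4],"dr":[0,0,0],"jaw":1},
  {"translation":[0,0,0.7],"dr":[0,0,0],"jaw":1},
  {"translation":[0,0,0.7],"dr":[0,0,0],"jaw":1},
  {"translation":[0,0,0.6],"dr":[0,0,0],"jaw":1},
  {"translation":[0,0,0.4],"dr":[0,0,0],"jaw":1},
  {"translation":[0,0,0.3],"dr":[0,0,0],"jaw":1},
  {"translation":[0,0,0.15],"dr":[0,0,0],"jaw":1},
  {"translation":[0,0,0.1],"dr":[0,0,0],"jaw":1},
  {"translation":[0,0,0.05],"dr":[0,0,0],"jaw":1},
  {"translation":[0,0,0],"dr":[0,0,0],"jaw":1},
  {"translation":[0,0,0],"dr":[0,0,0],"jaw":1},
])

```text
time_s: 9.68
position: [0.5666, 0.0561, 0.0987]
tcp_rot: [[0.032, 0.999, 0.001], [0.999, -0.032, -0.0], [-0.0, 0.001, -1.0]]
force: [0.3, -0.6, -3.3]
opening: 0.983
```

>>> arm_command([
  {"translation":[0,0,0.04],"dr":[0,0,0],"jaw":1},
  {"translation":[0,0,0],"dr":[0,0,0],"jaw":1},
  {"translation":[0,0,0],"dr":[0,0,0],"jaw":1},
])

```text
time_s: 9.93
position: [0.5662, 0.0562, 0.0973]
tcp_rot: [[0.032, 0.999, 0.001], [0.999, -0.032, -0.0], [-0.0, 0.001, -1.0]]
force: [0.4, 0.6, -3.5]
opening: 0.98
```

>>> arm_command([
  {"translation":[0,0,0.04],"dr":[0,0,0],"jaw":1},
  {"translation":[0,0,0.04],"dr":[0,0,0],"jaw":1},
  {"translation":[0,0,0],"dr":[0,0,0],"jaw":1},
  {"translation":[0,0,0],"dr":[0,0,0],"jaw":1},
])

```text
time_s: 10.27
position: [0.566, 0.0561, 0.0949]
tcp_rot: [[0.032, 0.999, -0.0], [0.999, -0.032, 0.0], [0.0, -0.0, -1.0]]
force: [0.5, 0.9, -3.1]
opening: 0.981
```

>>> arm_command([
  {"translation":[0,0,0.04],"dr":[0,0,0],"jaw":1},
  {"translation":[0,0,0],"dr":[0,0,0],"jaw":1},
  {"translation":[0,0,0],"dr":[0,0,0],"jaw":1},
])

```text
time_s: 10.52
position: [0.566, 0.0562, 0.0939]
tcp_rot: [[0.032, 0.999, -0.0], [0.999, -0.032, 0.0], [0.0, -0.0, -1.0]]
force: [-0.1, -0.3, -2.2]
opening: 0.983
```

Run:
```python
from h import *
s=st();T=wT(s)
p,d=capture('wrist');P=pts('wrist',d,T);Z=P[...,2]
print('lid',np.median(Z[240:260,260:290]),np.median(Z[240:255,350:385]))
```

```text
t 10.52 pos [0.566  0.0562 0.0939] yaw_y -1.83 zaxis [-2.e-04  1.e-04 -1.e+00] F [-0.1 -0.3 -2.2] op 0.983
lid 0.0865029766640083 0.08636804100200837
```

>>> arm_command([
  {"translation":[0,0,0.03],"dr":[0,0,0],"jaw":1},
  {"translation":[0,0,0],"dr":[0,0,0],"jaw":0},
  {"translation":[0,0,0],"dr":[0,0,0],"jaw":0},
  {"translation":[0,0,0],"dr":[0,0,0],"jaw":0},
  {"translation":[0,0,0],"dr":[0,0,0],"jaw":0},
])

```text
time_s: 10.98
position: [0.5662, 0.056, 0.0936]
tcp_rot: [[0.032, 0.999, 0.0], [0.999, -0.032, -0.0], [-0.0, 0.0, -1.0]]
force: [-0.7, -1.3, -0.0]
opening: 0.998
```

>>> arm_command([
  {"translation":[0,0,-0.06],"dr":[0,0,0],"jaw":0},
  {"translation":[0,0,-0.06],"dr":[0,0,0],"jaw":0},
  {"translation":[0,0,0],"dr":[0,0,0],"jaw":0},
  {"translation":[0,0,0],"dr":[0,0,0],"jaw":0},
])

```text
time_s: 11.32
position: [0.5661, 0.0563, 0.0962]
tcp_rot: [[0.032, 0.999, 0.0], [0.999, -0.032, 0.0], [0.0, 0.0, -1.0]]
force: [-0.3, 0.3, -2.5]
opening: 1.004
```

Run:
```python
from h import *
s=st();T=wT(s)
p,d=capture('wrist');P=pts('wrist',d,T);Z=P[...,2]
print('lid',np.median(Z[240:260,260:290]),np.median(Z[240:255,350:385]))
```

```text
t 11.32 pos [0.5661 0.0563 0.0962] yaw_y -1.83 zaxis [ 0.e+00  2.e-04 -1.e+00] F [-0.3  0.3 -2.5] op 1.004
lid 0.08881662832508846 0.08867809614299366
```

Still wedged with the jaws fully open, because the gap is about equal to the lid's width. I'll set it down again and tilt the gripper about 5° around tool x, which widens the effective gap while the kettle stands on the tray.

>>> arm_command([
  {"translation":[0,0,0.05],"dr":[0,0,0],"jaw":0},
  {"translation":[0,0,0.05],"dr":[0,0,0],"jaw":0},
  {"translation":[0,0,0],"dr":[0,0,0],"jaw":0},
  {"translation":[0,0,-0.03],"dr":[-0.17,0,0],"jaw":0},
  {"translation":[0,0,-0.03],"dr":[-0.17,0,0],"jaw":0},
  {"translation":[0,0,-0.03],"dr":[-0.17,0,0],"jaw":0},
  {"translation":[0,0,0],"dr":[0,0,0],"jaw":0},
])

```text
time_s: 11.95
position: [0.565, 0.0563, 0.0962]
tcp_rot: [[0.032, 0.998, 0.053], [0.999, -0.032, -0.002], [0.0, 0.054, -0.999]]
force: [-0.3, 0.0, -3.6]
opening: 0.999
```

```bash
cat >> h.py <<'E'
def lid(nm=None):
    s=st();T=wT(s);p,d=capture('wrist');P=pts('wrist',d,T);Z=P[...,2]
    if nm: save(nm,p)
    print('lid L,R',np.median(Z[240:260,260:290]).round(4),np.median(Z[240:255,350:385]).round(4),'far',np.median(Z[205:225,300:330]).round(4))
    return p,d,T,P
E
python3 -c "
from h import *
lid('w7')"
```

```text
t 11.95 pos [0.565  0.0563 0.0962] yaw_y -1.82 zaxis [ 0.0535 -0.0016 -0.9986] F [-0.3  0.  -3.6] op 0.999
lid L,R 0.0878 0.09 far 0.0886
```

Run:
```python
from h import *
z=np.load('/tmp/w6.npz');d=z['d'];M=np.array(cam('wrist')['mount']);P=pts('wrist',d,M)*1000
for v in (275,290,300,308,315,322,330,338,345,355,362,375,385):
    print(v,[tuple(P[v,u].round().astype(int).tolist()) for u in (150,185,205,215,222,228,315,405,412,420,440,480)])
```

```text
275 [(-60, -168, 174), (6, -67, 12), (11, -53, -1), (10, -49, 2), (10, -46, 3), (8, -44, 7), (17, 0, -14), (10, 44, 3), (10, 46, 1), (11, 50, -1), (-63, 130, 180), (-64, 173, 183)]
290 [(-77, -170, 173), (-81, -138, 183), (10, -49, -15), (10, -44, -15), (6, -44, -6), (1, -44, 5), (14, 0, -23), (6, 42, -5), (10, 42, -14), (10, 46, -15), (-80, 132, 180), (-82, 176, 184)]
300 [(-88, -172, 174), (11, -53, -27), (10, -46, -25), (6, -44, -17), (2, -44, -7), (-3, -44, 3), (9, 0, -23), (1, 41, -7), (6, 42, -17), (10, 43, -24), (11, 50, -27), (-93, 176, 183)]
308 [(33, -42, -76), (33, -33, -76), (33, -28, -75), (33, -26, -76), (33, -24, -76), (33, -23, -75), (33, -1, -76), (33, 22, -76), (34, 23, -77), (34, 25, -76), (33, 31, -75), (33, 41, -76)]
315 [(33, -41, -78), (33, -32, -79), (33, -27, -79), (32, -25, -78), (32, -24, -77), (33, -22, -78), (33, -1, -78), (33, 21, -78), (32, 23, -77), (33, 25, -79), (32, 30, -77), (32, 40, -77)]
322 [(32, -41, -79), (31, -32, -79), (31, -28, -78), (31, -25, -79), (31, -24, -78), (31, -22, -79), (31, -1, -79), (31, 21, -79), (31, 23, -79), (31, 25, -78), 
[... 738 characters left out ...]
160, 101, 181), (-160, 108, 181), (-159, 117, 180), (-4, 46, -42), (15, 46, -68)]
362 [(12, -48, -68), (-6, -49, -44), (-170, -124, 183), (-169, -113, 182), (-170, -105, 183), (-169, -98, 182), (-127, 0, 124), (-168, 101, 180), (-168, 109, 180), (-168, 118, 180), (-7, 47, -42), (12, 47, -68)]
375 [(8, -49, -68), (-10, -49, -45), (-188, -126, 184), (-187, -114, 183), (-188, -107, 184), (-187, -99, 183), (24, -1, -89), (23, 20, -88), (24, 21, -89), (24, 23, -89), (23, 27, -88), (24, 36, -89)]
385 [(5, -49, -69), (-202, -151, 184), (-201, -127, 183), (-201, -115, 183), (-200, -107, 182), (-201, -100, 183), (24, -1, -93), (24, 18, -92), (25, 19, -93), (23, 22, -92), (24, 26, -92), (24, 34, -92)]
```

The kettle follows the tilt, so it is held firmly. I'll level the tool, set the kettle down, and test with a light press whether the fingers slip on the lid.

>>> arm_command([
  {"translation":[0,0,0.03],"dr":[0.17,0,0],"jaw":0},
  {"translation":[0,0,0.03],"dr":[0.17,0,0],"jaw":0},
  {"translation":[0,0,0.03],"dr":[0.17,0,0],"jaw":0},
  {"translation":[0,0,0],"dr":[0,0,0],"jaw":0},
  {"translation":[0,0,0.02],"dr":[0,0,0],"jaw":0},
  {"translation":[0,0,0.02],"dr":[0,0,0],"jaw":0},
  {"translation":[0,0,0],"dr":[0,0,0],"jaw":0},
  {"translation":[0,0,0],"dr":[0,0,0],"jaw":0},
])

```text
time_s: 12.67
position: [0.5671, 0.056, 0.0936]
tcp_rot: [[0.032, 0.999, 0.003], [0.999, -0.032, -0.0], [-0.0, 0.003, -1.0]]
force: [1.0, -1.1, 2.4]
opening: 1.004
```

```bash
python3 -c "
from h import *
lid('w8')"
```

```text
t 12.67 pos [0.5671 0.056  0.0936] yaw_y -1.82 zaxis [ 2.7e-03 -4.0e-04 -1.0e+00] F [ 1.  -1.1  2.4] op 1.004
lid L,R 0.0863 0.0864 far 0.0861
```

>>> arm_command([
  {"translation":[0,0,0.04],"dr":[0,0,0],"jaw":0},
  {"translation":[0,0,0],"dr":[0,0,0],"jaw":0},
  {"translation":[0,0,0],"dr":[0,0,0],"jaw":0},
])

```text
time_s: 12.97
position: [0.5672, 0.056, 0.0932]
tcp_rot: [[0.032, 0.999, 0.003], [0.999, -0.032, -0.0], [-0.0, 0.003, -1.0]]
force: [-0.5, -1.2, 8.4]
opening: 1.0
```

```bash
python3 -c "
from h import *
lid('w9')"
```

```text
t 12.97 pos [0.5672 0.056  0.0932] yaw_y -1.82 zaxis [ 3.e-03 -5.e-04 -1.e+00] F [-0.5 -1.2  8.4] op 1.0
lid L,R 0.0863 0.0862 far 0.086
```

>>> arm_command([
  {"translation":[0,0,-0.05],"dr":[0,0,0],"jaw":0},
  {"translation":[0,0,0],"dr":[0,0,0],"jaw":0},
  {"translation":[0,0,-1],"dr":[0,0,0],"jaw":0},
  {"translation":[0,0,0],"dr":[0,0,0],"jaw":0},
  {"translation":[0,0,0],"dr":[0,0,0],"jaw":0},
])

```text
time_s: 13.43
position: [0.5663, 0.0563, 0.118]
tcp_rot: [[0.032, 0.999, 0.001], [0.999, -0.032, 0.0], [0.0, 0.001, -1.0]]
force: [0.0, 0.8, -3.8]
opening: 1.004
```

```bash
python3 -c "
from h import *
lid('w10')"
```

```text
t 13.43 pos [0.5663 0.0563 0.118 ] yaw_y -1.83 zaxis [ 1.1e-03  1.0e-04 -1.0e+00] F [ 0.   0.8 -3.8] op 1.004
lid L,R 0.1103 0.1106 far 0.1103
```

View pics/w10.png

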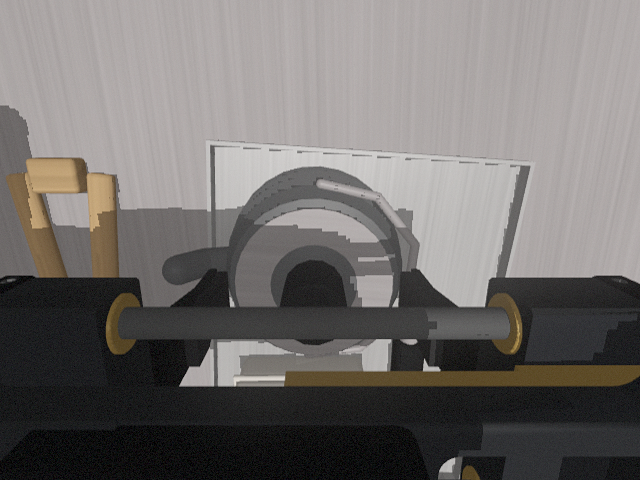

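Run:
```python
from h import *
for f in ('/tmp/w2.npz','/tmp/w6.npz'):
    d=np.load(f)['d'];M=np.array(cam('wrist')['mount']);P=pts('wrist',d,M)*1000
    for v in (266,268,270,272,274,278,284,290,296):
        print(v,[(u,)+tuple(P[v,u].round().astype(int).tolist()) for u in (208,212,216,220,224,228,230,232,398,400,402,404,408,412,416)])
```

```text
266 [(208, -78, -131, 245), (212, -78, -127, 247), (216, -78, -121, 245), (220, -78, -117, 246), (224, -78, -112, 246), (228, -78, -107, 246), (230, -78, -104, 245), (232, -78, -102, 246), (398, -77, 102, 243), (400, -77, 105, 243), (402, -77, 107, 242), (404, -77, 109, 243), (408, -77, 114, 243), (412, -77, 119, 243), (416, -77, 124, 242)]
268 [(208, -80, -132, 245), (212, 11, -52, 8), (216, -81, -122, 246), (220, -81, -117, 246), (224, -81, -112, 246), (228, -80, -107, 244), (230, -80, -104, 244), (232, -81, -102, 246), (398, -79, 102, 242), (400, -79, 104, 241), (402, -80, 107, 244), (404, -80, 110, 243), (408, -80, 114, 243), (412, 11, 48, 9), (416, 12, 50, 7)]
270 [(208, 12, -53, 5), (212, 12, -51, 5), (216, 11, -49, 6), (220, -83, -117, 245), (224, -83, -112, 246), (228, -83, -107, 246), (230, -83, -105, 245), (232, -83, -102, 246), (398, -83, 103, 244), (400, -82, 105, 242), (402, -82, 107, 242), (404, -82, 110, 243), (408, -82, 115, 243), (412, 11, 47, 5), (416, 11, 50, 6)]
272 [(208, 12, -52, 3), (212, 11, -51, 3), (216, 10, -50, 7), (220, 10, -48, 7), (224, 10, -46, 6), (22
[... 3611 characters left out ...]
42, 8), (400, 5, 42, 4), (402, 6, 42, 1), (404, 8, 41, -4), (408, 10, 42, -8), (412, 10, 44, -8), (416, 10, 46, -7)]
290 [(208, 10, -48, -14), (212, 10, -46, -14), (216, 10, -44, -15), (220, 8, -44, -9), (224, 4, -44, -2), (228, 1, -44, 5), (230, -3, -45, 13), (232, -2, -44, 12), (398, 1, 41, 5), (400, 2, 41, 2), (402, 3, 42, 0), (404, 6, 41, -5), (408, 8, 42, -10), (412, 10, 42, -14), (416, 10, 44, -14)]
296 [(208, 10, -46, -20), (212, 9, -45, -18), (216, 7, -44, -15), (220, 4, -44, -9), (224, 2, -44, -3), (228, -2, -44, 4), (230, -4, -44, 8), (232, -7, -44, 14), (398, -3, 42, 6), (400, -2, 42, 3), (402, 1, 42, -2), (404, 3, 41, -5), (408, 5, 42, -11), (412, 8, 42, -17), (416, 10, 42, -20)]
```

>>> arm_command([
  {"translation":[0,0,0.3],"dr":[0,0,0],"jaw":0},
  {"translation":[0,0,0.3],"dr":[0,0,0],"jaw":0},
  {"translation":[0,0,0.2],"dr":[0,0,0],"jaw":0},
  {"translation":[0,0,0.1],"dr":[0,0,0],"jaw":0},
  {"translation":[0,0,0.05],"dr":[0,0,0],"jaw":0},
  {"translation":[0,0,0.04],"dr":[0,0,0],"jaw":0},
  {"translation":[0,0,0],"dr":[0,0,0],"jaw":0},
  {"translation":[0,0,0],"dr":[0,0,0],"jaw":0},
])

```text
time_s: 14.15
position: [0.5647, 0.0562, 0.0936]
tcp_rot: [[0.032, 0.999, -0.003], [0.999, -0.032, 0.0], [-0.0, -0.003, -1.0]]
force: [-4.3, -0.8, 3.9]
opening: 1.0
```

>>> arm_command([
  {"translation":[0.05,0,0.04],"dr":[0,0,0],"jaw":0},
  {"translation":[0.1,0,0],"dr":[0,0,0],"jaw":0},
  {"translation":[0.1,0,0],"dr":[0,0,0],"jaw":0},
  {"translation":[0,0,0],"dr":[0,0,0],"jaw":0},
])

```text
time_s: 14.48
position: [0.5672, 0.0614, 0.0933]
tcp_rot: [[0.03, 1.0, 0.002], [1.0, -0.03, -0.002], [-0.002, 0.002, -1.0]]
force: [-0.9, -4.1, 5.0]
opening: 0.996
```

```bash
python3 -c "
from h import *
lid('w11')"
```

```text
t 14.48 pos [0.5672 0.0614 0.0933] yaw_y -1.73 zaxis [ 0.0021 -0.0022 -1.    ] F [-0.9 -4.1  5. ] op 0.996
lid L,R 0.0864 0.0863 far 0.086
```

>>> arm_command([
  {"translation":[0.1,0,0],"dr":[0,0,0],"jaw":0},
  {"translation":[0,0,0],"dr":[0,0,0],"jaw":0},
])

```text
time_s: 14.7
position: [0.568, 0.0638, 0.0933]
tcp_rot: [[0.031, 1.0, 0.004], [1.0, -0.031, -0.002], [-0.002, 0.004, -1.0]]
force: [-1.1, -4.6, 5.3]
opening: 1.002
```

>>> arm_command([
  {"translation":[0.1,0,0],"dr":[0,0,0],"jaw":0},
  {"translation":[0,0,0],"dr":[0,0,0],"jaw":0},
])

```text
time_s: 14.87
position: [0.5686, 0.0659, 0.0937]
tcp_rot: [[0.031, 1.0, 0.005], [1.0, -0.031, -0.003], [-0.003, 0.005, -1.0]]
force: [-1.7, -6.3, 7.6]
opening: 0.999
```

```bash
cat >> h.py <<'E'
def rel(nm=None):
    p,d,T,P=lid(nm);s=read_state()
    M=np.array(cam('wrist')['mount']);Q=pts('wrist',d,M)*1000
    z=Q[...,2];m=np.zeros(z.shape,bool);m[230:305,270:360]=1;m&=(z<-15)&(z>-40)
    q=Q[m]; 
    if len(q)>20: print('knob top in tool (mm): x max',np.percentile(q[:,0],98).round(1),'y mid',((np.percentile(q[:,1],1)+np.percentile(q[:,1],99))/2).round(1),'z',np.median(q[:,2]).round(1),len(q))
E
python3 -c "
from h import *
rel('w12')"
```

```text
t 14.87 pos [0.5686 0.0659 0.0937] yaw_y -1.75 zaxis [ 0.0046 -0.0028 -1.    ] F [-1.7 -6.3  7.6] op 0.999
lid L,R 0.0868 0.0867 far 0.0861
knob top in tool (mm): x max 16.3 y mid -0.9 z -23.2 1391
```

>>> arm_command([
  {"translation":[0.1,0,0],"dr":[0,0,0],"jaw":0},
  {"translation":[0,0,0],"dr":[0,0,0],"jaw":0},
])

```text
time_s: 15.08
position: [0.5691, 0.0679, 0.0942]
tcp_rot: [[0.03, 1.0, 0.006], [1.0, -0.03, -0.004], [-0.004, 0.006, -1.0]]
force: [-1.1, -7.7, 10.3]
opening: 0.999
```

```bash
python3 -c "
from h import *
rel('w13')"
```

```text
t 15.08 pos [0.5691 0.0679 0.0942] yaw_y -1.73 zaxis [ 0.0056 -0.0037 -1.    ] F [-1.1 -7.7 10.3] op 0.999
lid L,R 0.0871 0.087 far 0.0862
knob top in tool (mm): x max 16.4 y mid -0.9 z -23.2 1394
```

>>> arm_command([
  {"translation":[0.1,0,0.04],"dr":[0,0,0],"jaw":0},
  {"translation":[0,0,0],"dr":[0,0,0],"jaw":0},
])

```text
time_s: 15.3
position: [0.5698, 0.0698, 0.0938]
tcp_rot: [[0.03, 1.0, 0.007], [1.0, -0.03, -0.005], [-0.004, 0.007, -1.0]]
force: [-1.2, -8.5, 13.4]
opening: 1.005
```

>>> arm_command([
  {"translation":[0.1,0,0.04],"dr":[0,0,0],"jaw":0},
  {"translation":[0,0,0],"dr":[0,0,0],"jaw":0},
])

```text
time_s: 15.47
position: [0.57, 0.0719, 0.0934]
tcp_rot: [[0.03, 1.0, 0.007], [1.0, -0.03, -0.005], [-0.005, 0.008, -1.0]]
force: [-2.7, -10.4, 16.7]
opening: 1.002
```

```bash
python3 -c "
from h import *
rel('w14')"
```

```text
t 15.47 pos [0.57   0.0719 0.0934] yaw_y -1.7 zaxis [ 0.0074 -0.0054 -1.    ] F [ -2.7 -10.4  16.7] op 1.002
lid L,R 0.0873 0.0868 far 0.0822
knob top in tool (mm): x max 14.4 y mid -0.8 z -24.0 1071
```

>>> arm_command([
  {"translation":[0.1,0,0],"dr":[0,0,0],"jaw":0},
  {"translation":[0.1,0,0],"dr":[0,0,0],"jaw":0},
  {"translation":[0,0,0],"dr":[0,0,0],"jaw":0},
])

```text
time_s: 15.77
position: [0.5707, 0.0764, 0.0944]
tcp_rot: [[0.029, 1.0, 0.009], [1.0, -0.029, -0.006], [-0.006, 0.009, -1.0]]
force: [-3.0, -12.4, 21.1]
opening: 1.006
```

```bash
python3 -c "
from h import *
rel('w15')"
```

```text
t 15.77 pos [0.5707 0.0764 0.0944] yaw_y -1.67 zaxis [ 0.0088 -0.0064 -0.9999] F [ -3.  -12.4  21.1] op 1.006
lid L,R 0.0879 0.0874 far 0.0816
knob top in tool (mm): x max 14.2 y mid -0.7 z -24.1 1043
```

View pics/w15.png

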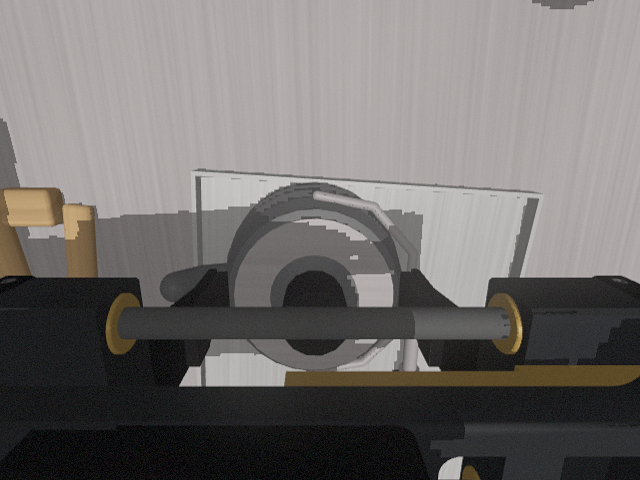

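```bash
cat >> h.py <<'E'
def tilt(p=None,d=None,T=None):
    s=st();T=wT(s);p,d=capture('wrist');P=pts('wrist',d,T)
    m=np.zeros(d.shape,bool);m[215:305,236:395]=1;q=P[m&(d>0)]
    rng=np.random.default_rng(0);best=None
    for _ in range(400):
        a=q[rng.choice(len(q),3,False)];n=np.cross(a[1]-a[0],a[2]-a[0]);L=np.linalg.norm(n)
        if L<1e-5: continue
        n/=L;n*=np.sign(n[2]); 
        if n[2]<.9: continue
        k=(abs((q-a[0])@n)<.0012).sum()
        if best is None or k>best[0]: best=(k,n,a[0])
    i=q[abs((q-best[2])@best[1])<.0015];c=i.mean(0);n=np.linalg.svd(i-c,full_matrices=False)[2][2];n*=np.sign(n[2])
    print('lid tilt deg about: nx,ny',np.degrees(n[:2]).round(2),'centroid',c.round(4),len(i));return p,P
E
python3 -c "
from h import *
tilt()"
```

```text
t 15.82 pos [0.5707 0.0763 0.0943] yaw_y -1.68 zaxis [ 0.0088 -0.0063 -0.9999] F [ -2.8 -12.1  21.3] op 1.003
lid tilt deg about: nx,ny [0.64 5.09] centroid [0.5701 0.0912 0.0885] 9118
```

The kettle only tips (5°) about the finger axis against the wall, and the fingers slip downward at about 20 N. That way doesn't work, so I'm backing off. Tilting about the other axis against the front wall should widen the effective gap instead.

>>> arm_command([
  {"translation":[-0.1,0,0],"dr":[0,0,0],"jaw":0},
  {"translation":[-0.1,0,0],"dr":[0,0,0],"jaw":0},
  {"translation":[-0.1,0,-0.03],"dr":[0,0,0],"jaw":0},
  {"translation":[-0.1,0,-0.03],"dr":[0,0,0],"jaw":0},
  {"translation":[-0.1,0,-0.03],"dr":[0,0,0],"jaw":0},
  {"translation":[-0.05,0,-0.03],"dr":[0,0,0],"jaw":0},
  {"translation":[0,0,0],"dr":[0,0,0],"jaw":0},
])

```text
time_s: 16.45
position: [0.5657, 0.0663, 0.0926]
tcp_rot: [[0.032, 0.999, -0.002], [0.999, -0.032, 0.0], [0.0, -0.002, -1.0]]
force: [-0.0, -0.1, -2.5]
opening: 0.999
```

```bash
python3 -c "
from h import *
tilt();rel('w16')"
```

```text
t 16.45 pos [0.5657 0.0663 0.0926] yaw_y -1.83 zaxis [-1.9e-03  4.0e-04 -1.0e+00] F [-0.  -0.1 -2.5] op 0.999
lid tilt deg about: nx,ny [1.12 1.98] centroid [0.5652 0.0813 0.0875] 9267
t 16.5 pos [0.5657 0.0664 0.0927] yaw_y -1.82 zaxis [-1.9e-03  3.0e-04 -1.0e+00] F [-0.3 -0.5 -3. ] op 0.998
lid L,R 0.0876 0.0865 far 0.0819
knob top in tool (mm): x max 13.2 y mid -0.7 z -23.6 930
```

View pics/w16.png

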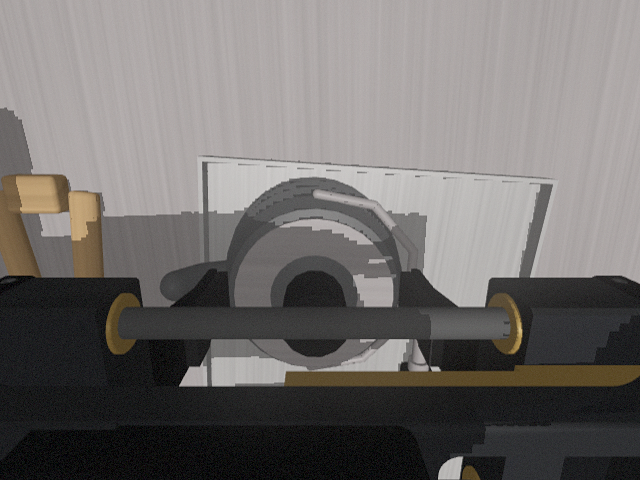

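>>> arm_command([
  {"translation":[0,0,-0.06],"dr":[0,0,0],"jaw":0},
  {"translation":[0,-0.2,0],"dr":[0,0,0],"jaw":0},
  {"translation":[0,-0.3,0],"dr":[0,0,0],"jaw":0},
  {"translation":[-0.1,-0.2,0],"dr":[0,0,0],"jaw":0},
  {"translation":[0,-0.1,0],"dr":[0,0,0],"jaw":0},
  {"translation":[0,0,0.04],"dr":[0,0,0],"jaw":0},
  {"translation":[0,0,0.04],"dr":[0,0,0],"jaw":0},
  {"translation":[0,0,0],"dr":[0,0,0],"jaw":0},
])

```text
time_s: 17.22
position: [0.5462, 0.0639, 0.093]
tcp_rot: [[0.031, 1.0, -0.001], [1.0, -0.031, -0.001], [-0.001, -0.001, -1.0]]
force: [-2.0, -1.1, -0.1]
opening: 0.997
```

```bash
python3 -c "
from h import *
tilt();rel()"
```

```text
t 17.22 pos [0.5462 0.0639 0.093 ] yaw_y -1.8 zaxis [-6.e-04 -6.e-04 -1.e+00] F [-2.  -1.1 -0.1] op 0.997
lid tilt deg about: nx,ny [1.08 2.57] centroid [0.5456 0.0789 0.0877] 9222
t 17.27 pos [0.5464 0.064  0.093 ] yaw_y -1.82 zaxis [-2.e-04 -3.e-04 -1.e+00] F [-1.1 -1.  -1.6] op 0.998
lid L,R 0.0876 0.0866 far 0.082
knob top in tool (mm): x max 13.5 y mid -0.8 z -23.7 948
```

>>> arm_command([
  {"translation":[0,-0.1,0.05],"dr":[0,0,0],"jaw":0},
  {"translation":[0,-0.1,0.05],"dr":[0,0,0],"jaw":0},
  {"translation":[0,0,0],"dr":[0,0,0],"jaw":0},
  {"translation":[0,0,0],"dr":[0,0,0],"jaw":0},
])

```text
time_s: 17.65
position: [0.5454, 0.0633, 0.092]
tcp_rot: [[0.032, 0.999, 0.009], [0.999, -0.032, -0.002], [-0.001, 0.009, -1.0]]
force: [2.0, -4.7, 5.8]
opening: 1.001
```

```bash
python3 -c "
from h import *
tilt();rel()"
```

```text
t 17.65 pos [0.5454 0.0633 0.092 ] yaw_y -1.85 zaxis [ 0.0094 -0.0017 -1.    ] F [ 2.  -4.7  5.8] op 1.001
lid tilt deg about: nx,ny [0.37 1.85] centroid [0.545  0.0784 0.0871] 9230
t 17.7 pos [0.5454 0.0633 0.092 ] yaw_y -1.85 zaxis [ 0.0094 -0.0017 -1.    ] F [ 1.6 -5.   6.6] op 1.001
lid L,R 0.0868 0.0864 far 0.0816
knob top in tool (mm): x max 13.0 y mid -0.8 z -23.4 896
```

>>> arm_command([
  {"translation":[0,-0.1,0],"dr":[0.17,0,0],"jaw":0},
  {"translation":[0,-0.1,0],"dr":[0.17,0,0],"jaw":0},
  {"translation":[0,-0.05,0],"dr":[0.17,0,0],"jaw":0},
  {"translation":[0,0,0],"dr":[0,0,0],"jaw":0},
  {"translation":[0,0,0],"dr":[0,0,0],"jaw":0},
])

```text
time_s: 18.17
position: [0.5414, 0.0646, 0.0926]
tcp_rot: [[0.032, 0.999, -0.04], [0.999, -0.032, 0.001], [0.0, -0.04, -0.999]]
force: [5.2, -0.1, 7.6]
opening: 1.001
```

```bash
python3 -c "
from h import *
s=st();print(np.round(s['moment'],2));tilt();rel()"
```

```text
t 18.17 pos [0.5414 0.0646 0.0926] yaw_y -1.85 zaxis [-0.0395  0.0015 -0.9992] F [ 5.2 -0.1  7.6] op 1.001
[-0.1  -1.96 -0.03]
t 18.17 pos [0.5414 0.0646 0.0926] yaw_y -1.85 zaxis [-0.0395  0.0015 -0.9992] F [ 5.2 -0.1  7.6] op 1.001
lid tilt deg about: nx,ny [2.6  0.51] centroid [0.5409 0.0797 0.0882] 9225
t 18.22 pos [0.5413 0.0646 0.0925] yaw_y -1.86 zaxis [-0.0394  0.0015 -0.9992] F [ 5.9 -0.4  7.1] op 0.998
lid L,R 0.0889 0.0867 far 0.0832
knob top in tool (mm): x max 12.5 y mid -1.1 z -22.6 822
```

>>> arm_command([
  {"translation":[0,-0.15,0],"dr":[0,0,0],"jaw":0},
  {"translation":[0,-0.15,0],"dr":[0,0,0],"jaw":0},
  {"translation":[0,0,0],"dr":[0,0,0],"jaw":0},
])

```text
time_s: 18.52
position: [0.5396, 0.0644, 0.0937]
tcp_rot: [[0.033, 0.999, -0.026], [0.999, -0.033, 0.001], [-0.0, -0.026, -1.0]]
force: [13.7, 0.1, 1.4]
opening: 1.002
```

```bash
python3 -c "
from h import *
s=st();print(np.round(s['moment'],2));tilt();rel()"
```

```text
t 18.52 pos [0.5396 0.0644 0.0937] yaw_y -1.88 zaxis [-2.600e-02  8.000e-04 -9.997e-01] F [13.7  0.1  1.4] op 1.002
[-0.07 -3.34 -0.  ]
t 18.52 pos [0.5396 0.0644 0.0937] yaw_y -1.88 zaxis [-2.600e-02  8.000e-04 -9.997e-01] F [13.7  0.1  1.4] op 1.002
lid tilt deg about: nx,ny [1.56 0.43] centroid [0.5391 0.0794 0.0891] 9252
t 18.57 pos [0.5396 0.0644 0.0936] yaw_y -1.88 zaxis [-2.640e-02  8.000e-04 -9.997e-01] F [12.9 -1.3  2.6] op 1.001
lid L,R 0.0895 0.088 far 0.0841
knob top in tool (mm): x max 12.4 y mid -1.0 z -22.7 833
```

>>> arm_command([
  {"translation":[0,-0.15,0],"dr":[0,0,0],"jaw":0},
  {"translation":[0,-0.15,0],"dr":[0,0,0],"jaw":0},
  {"translation":[0,0,0],"dr":[0,0,0],"jaw":0},
])

```text
time_s: 18.87
position: [0.5346, 0.0642, 0.0952]
tcp_rot: [[0.033, 0.999, -0.021], [0.999, -0.033, -0.0], [-0.001, -0.021, -1.0]]
force: [16.5, -0.6, 11.7]
opening: 1.001
```

```bash
python3 -c "
from h import *
tilt();rel('w17')"
```

```text
t 18.87 pos [0.5346 0.0642 0.0952] yaw_y -1.87 zaxis [-0.021  -0.     -0.9998] F [16.5 -0.6 11.7] op 1.001
lid tilt deg about: nx,ny [-2.23  0.57] centroid [0.5339 0.0788 0.0881] 9188
t 18.92 pos [0.5346 0.0641 0.0953] yaw_y -1.86 zaxis [-2.140e-02 -2.000e-04 -9.998e-01] F [15.  -0.6 10.2] op 1.001
lid L,R 0.0873 0.0887 far 0.0835
knob top in tool (mm): x max 12.5 y mid -2.6 z -21.8 839
```

View pics/w17.png

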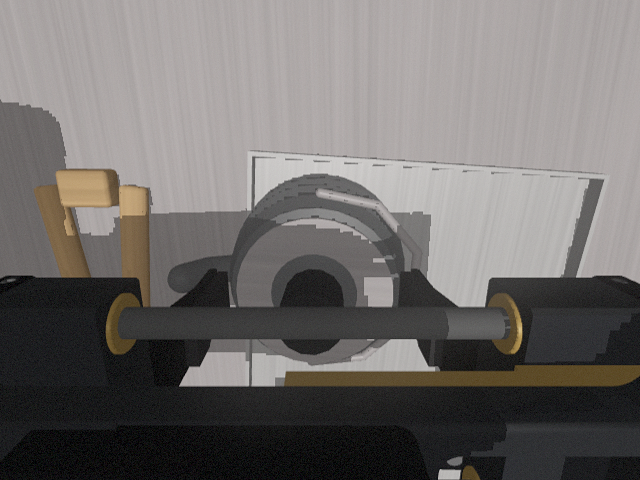

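The relative tilt is now 3.4°. The front fingertip stands about 1.6 mm above the lid rim, so that side is free. Lifting away with the front side high.

>>> arm_command([
  {"translation":[0,0.02,-0.04],"dr":[0.2,0,0],"jaw":0},
  {"translation":[0,0.1,-0.05],"dr":[0.2,0,0],"jaw":0},
  {"translation":[0,0.15,-0.06],"dr":[0.2,0,0],"jaw":0},
  {"translation":[0,0.15,-0.06],"dr":[0.1,0,0],"jaw":0},
  {"translation":[0,0,0],"dr":[0,0,0],"jaw":0},
  {"translation":[0,0,0],"dr":[0,0,0],"jaw":0},
])

```text
time_s: 19.47
position: [0.5378, 0.0646, 0.0969]
tcp_rot: [[0.032, 0.993, -0.112], [0.999, -0.032, 0.004], [0.0, -0.113, -0.994]]
force: [8.3, -0.3, 3.9]
opening: 1.0
```

```bash
python3 -c "
from h import *
tilt();rel('w18')"
```

```text
t 19.47 pos [0.5378 0.0646 0.0969] yaw_y -1.84 zaxis [-0.1124  0.0036 -0.9937] F [ 8.3 -0.3  3.9] op 1.0
lid tilt deg about: nx,ny [-0.73  0.2 ] centroid [0.5362 0.0785 0.087 ] 8842
t 19.52 pos [0.5377 0.0646 0.097 ] yaw_y -1.84 zaxis [-0.1122  0.0036 -0.9937] F [ 8.3 -0.6  5.4] op 1.001
lid L,R 0.0866 0.0869 far 0.0824
knob top in tool (mm): x max 12.0 y mid -4.5 z -19.3 784
```

View pics/w18.png

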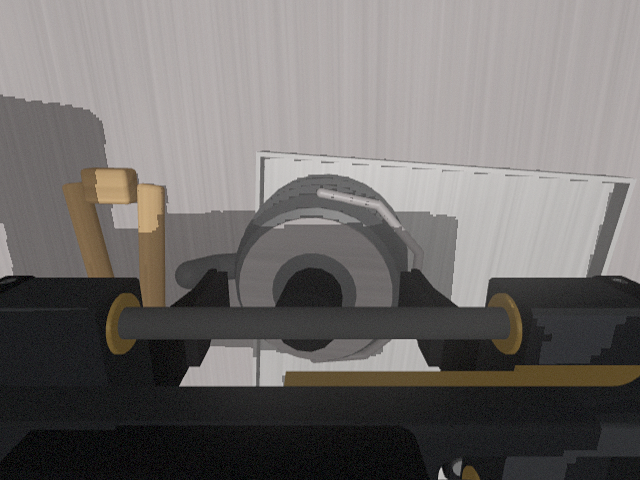

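>>> arm_command([
  {"translation":[0,0.15,-0.03],"dr":[0,0,0],"jaw":0},
  {"translation":[0,0.15,-0.03],"dr":[0,0,0],"jaw":0},
  {"translation":[0,0.15,-0.03],"dr":[0,0,0],"jaw":0},
  {"translation":[0,0,-0.1],"dr":[0,0,0],"jaw":0},
  {"translation":[0,0,-0.2],"dr":[0,0,0],"jaw":0},
  {"translation":[0,0,-0.3],"dr":[0,0,0],"jaw":0},
  {"translation":[0,0,0],"dr":[0,0,0],"jaw":0},
])

```text
time_s: 20.15
position: [0.5447, 0.0645, 0.1123]
tcp_rot: [[0.032, 0.992, -0.125], [0.999, -0.032, 0.004], [0.0, -0.125, -0.992]]
force: [-0.3, 0.2, 0.1]
opening: 1.002
```

```bash
python3 -c "
from h import *
tilt();rel('w19')"
```

```text
t 20.15 pos [0.5447 0.0645 0.1123] yaw_y -1.82 zaxis [-0.1252  0.004  -0.9921] F [-0.3  0.2  0.1] op 1.002
lid tilt deg about: nx,ny [-0.01  0.15] centroid [0.5378 0.075  0.0864] 8305
t 20.2 pos [0.5447 0.0644 0.112 ] yaw_y -1.82 zaxis [-0.1252  0.004  -0.9921] F [ 0.1 -0.1 -0.5] op 1.002
lid L,R 0.0864 0.0856 far 0.0859
```

View pics/w19.png

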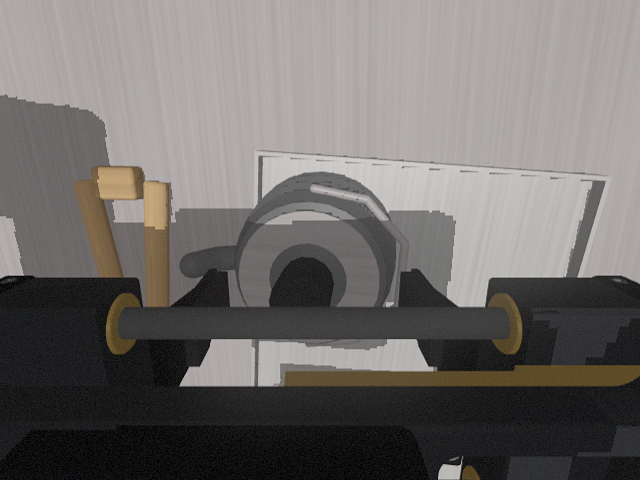

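Freed: the force is zero and the kettle stands level at its slightly shifted place in the tray. Next I level the tool and measure the kettle again. From here on I'll pre-close the jaws above the knob and keep well above the lid.

>>> arm_command([
  {"translation":[0,0,-0.6],"dr":[-0.3,0,0],"jaw":0},
  {"translation":[0,0,-0.8],"dr":[-0.3,0,0],"jaw":0},
  {"translation":[0,0,-0.8],"dr":[-0.3,0,0],"jaw":0},
  {"translation":[0,0,-0.8],"dr":[-0.3,0,0],"jaw":0},
  {"translation":[-0.8,0.05,-0.5],"dr":[0,0,0],"jaw":0.4},
  {"translation":[-0.8,0.05,-0.5],"dr":[0,0,0],"jaw":0.4},
  {"translation":[-0.8,0,0],"dr":[0,0,0],"jaw":0.4},
  {"translation":[-0.8,0,0],"dr":[0,0,0],"jaw":0.4},
  {"translation":[0,0,0],"dr":[0,0,0],"jaw":0.4},
  {"translation":[0,0,0],"dr":[0,0,0],"jaw":0.4},
])

```text
time_s: 21.08
position: [0.5497, -0.0165, 0.2108]
tcp_rot: [[0.034, 0.999, -0.002], [0.999, -0.034, 0.001], [0.001, -0.002, -1.0]]
force: [0.0, 0.8, 0.1]
opening: 0.65
```

```bash
cat >> h.py <<'E'
def kettle(P,d,m0,nm,zk=(.108,.13),floor=.003):
    Z=P[...,2];m=(Z>zk[0])&(Z<zk[1])&(d>0)&m0
    f=(P[m][:,:2]*1000).astype(np.float32)
    r=cv2.minAreaRect(f);c=np.array(r[0]);print(nm,'knob',np.round(c,1),np.round(r[1],1),m.sum())
    # spout: points 60-85 mm from axis, z .05-.09 
    R=np.hypot(P[...,0]*1000-c[0],P[...,1]*1000-c[1]);m=m0&(d>0)&(R>60)&(R<84)&(Z>floor+.045)&(Z<floor+.09)&(P[...,0]*1000<c[0])
    q=P[m][:,:2]*1000-c
    if len(q)>3: print('  spout n',len(q),'dir deg',np.degrees(np.arctan2(q[:,1].mean(),q[:,0].mean())).round(2))
    return c
E
python3 - <<'E'
from h import *
s=st();T=wT(s);p,d=capture('wrist');save('w20',p);P=pts('wrist',d,T);m=np.zeros(d.shape,bool);m[:262]=1
kettle(P,d,m,'now')
z=np.load('/tmp/w2.npz');kettle(pts('wrist',z['d'],z['T']),z['d'],m,'w2 orig')
z=np.load('/tmp/top0.npz');m=np.zeros(d.shape,bool);m[180:245,245:308]=1;kettle(pts('top',z['d']),z['d'],m,'top orig')
E
```

```text
t 21.08 pos [ 0.5497 -0.0165  0.2108] yaw_y -1.96 zaxis [-1.7e-03  7.0e-04 -1.0e+00] F [0.  0.8 0.1] op 0.65
now knob [536.5  61.8] [29.1 29.2] 1468
  spout n 525 dir deg 176.07
w2 orig knob [564.   57.4] [29.1 29. ] 1168
  spout n 417 dir deg 174.38
top orig knob [567.6  57.4] [29.2 27.4] 108
  spout n 40 dir deg 174.44
```

View pics/w20.png

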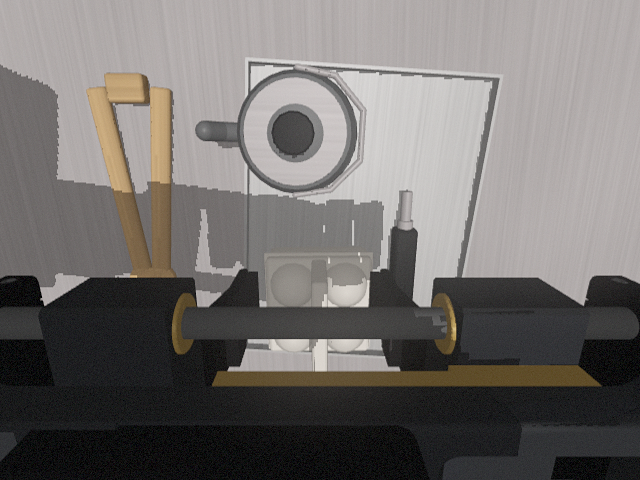

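>>> arm_command([
  {"translation":[0.78,-0.15,0.3],"dr":[0,0,0],"jaw":0.4},
  {"translation":[0.78,-0.15,0.3],"dr":[0,0,0],"jaw":0.4},
  {"translation":[0.78,-0.15,0.3],"dr":[0,0,0],"jaw":0.4},
  {"translation":[0.77,-0.15,0.3],"dr":[0,0,0],"jaw":0.4},
  {"translation":[0,0,0.5],"dr":[0,0,0],"jaw":0.4},
  {"translation":[0,0,0.6],"dr":[0,0,0],"jaw":0.4},
  {"translation":[0,0,0.5],"dr":[0,0,0],"jaw":0.4},
  {"translation":[0,0,0.4],"dr":[0,0,0],"jaw":0.4},
  {"translation":[0,0,0.3],"dr":[0,0,0],"jaw":0.4},
  {"translation":[0,0,0.2],"dr":[0,0,0],"jaw":0.4},
  {"translation":[0,0,0.15],"dr":[0,0,0],"jaw":0.4},
  {"translation":[0,0,0.1],"dr":[0,0,0],"jaw":0.4},
])

```text
time_s: 22.13
position: [0.5376, 0.0624, 0.1119]
tcp_rot: [[0.032, 0.999, -0.001], [0.999, -0.032, 0.0], [0.0, -0.001, -1.0]]
force: [-0.0, -0.4, -0.5]
opening: 0.599
```

>>> arm_command([
  {"translation":[0,0,0.1],"dr":[0,0,0],"jaw":0.4},
  {"translation":[0,0,0.1],"dr":[0,0,0],"jaw":0.4},
  {"translation":[0,0,0.1],"dr":[0,0,0],"jaw":0.4},
  {"translation":[0,0,0],"dr":[0,0,0],"jaw":0.4},
  {"translation":[0,0,0],"dr":[0,0,0],"jaw":0.4},
])

```text
time_s: 22.55
position: [0.5375, 0.0622, 0.1046]
tcp_rot: [[0.032, 0.999, -0.001], [0.999, -0.032, 0.0], [0.0, -0.001, -1.0]]
force: [0.2, 0.0, -0.0]
opening: 0.599
```

```bash
python3 -c "
from h import *
tilt();rel('w21')"
```

```text
t 22.55 pos [0.5375 0.0622 0.1046] yaw_y -1.84 zaxis [-1.1e-03  1.0e-04 -1.0e+00] F [ 0.2  0.  -0. ] op 0.599
lid tilt deg about: nx,ny [-0.   0.2] centroid [0.537  0.0784 0.0863] 7566
t 22.6 pos [0.5376 0.0622 0.1047] yaw_y -1.83 zaxis [-8.e-04  0.e+00 -1.e+00] F [-0.6  0.3  0.6] op 0.601
lid L,R 0.0864 0.0861 far 0.0861
```

View pics/w21.png

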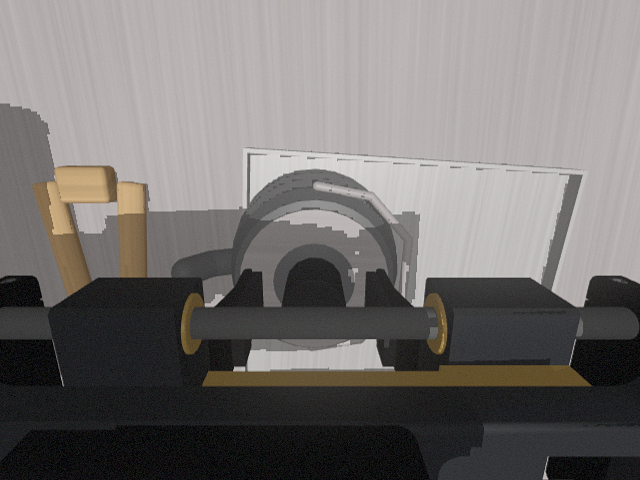

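The knob sits centred between the pads at (314,285). Closing the jaws.

>>> arm_command([
  {"translation":[0,0,0],"dr":[0,0,0],"jaw":0.55},
  {"translation":[0,0,0],"dr":[0,0,0],"jaw":0.6},
  {"translation":[0,0,0],"dr":[0,0,0],"jaw":0.7},
  {"translation":[0,0,0],"dr":[0,0,0],"jaw":1},
  {"translation":[0,0,0],"dr":[0,0,0],"jaw":1},
  {"translation":[0,0,0],"dr":[0,0,0],"jaw":1},
])

```text
time_s: 23.15
position: [0.5377, 0.0623, 0.1047]
tcp_rot: [[0.032, 0.999, -0.001], [0.999, -0.032, 0.0], [0.0, -0.001, -1.0]]
force: [1.0, -0.4, -0.3]
opening: 0.334
```

>>> arm_command([
  {"translation":[0,0,-0.2],"dr":[0,0,0],"jaw":1},
  {"translation":[0,0,-0.5],"dr":[0,0,0],"jaw":1},
  {"translation":[0,0,-0.7],"dr":[0,0,0],"jaw":1},
  {"translation":[0,0,-0.4],"dr":[0,0,0],"jaw":1},
  {"translation":[0,0,-0.2],"dr":[0,0,0],"jaw":1},
  {"translation":[0,0,0],"dr":[0,0,0],"jaw":1},
  {"translation":[0,0,0],"dr":[0,0,0],"jaw":1},
])

```text
time_s: 23.73
position: [0.5371, 0.0624, 0.1545]
tcp_rot: [[0.032, 0.999, -0.002], [0.999, -0.032, 0.0], [0.0, -0.002, -1.0]]
force: [0.2, -0.8, -4.0]
opening: 0.342
```

```bash
python3 -c "
from h import *
s=st();tilt();rel('w22')
to(s,[.4133,-.3388,s['position'][2]])"
```

```text
t 23.73 pos [0.5371 0.0624 0.1545] yaw_y -1.83 zaxis [-1.5e-03  1.0e-04 -1.0e+00] F [ 0.2 -0.8 -4. ] op 0.342
t 23.73 pos [0.5371 0.0624 0.1545] yaw_y -1.83 zaxis [-1.5e-03  1.0e-04 -1.0e+00] F [ 0.2 -0.8 -4. ] op 0.342
lid tilt deg about: nx,ny [0.14 0.16] centroid [0.5365 0.0803 0.1361] 7000
t 23.78 pos [0.5368 0.0624 0.154 ] yaw_y -1.83 zaxis [-2.5e-03  2.0e-04 -1.0e+00] F [ 0.6  0.5 -3.9] op 0.333
lid L,R 0.1358 0.1354 far 0.1353
knob top in tool (mm): x max 10.6 y mid -0.6 z -19.6 336
units to [0.4133, -0.3388, np.float64(0.15446171842350023)] [-1.62e+01 -4.44e+00  1.00e-02]
```

>>> arm_command([
  {"translation":[0,0,-0.6],"dr":[0,0,0],"jaw":1},
  {"translation":[0,0,-0.9],"dr":[0,0,0],"jaw":1},
  {"translation":[0,0,-0.9],"dr":[0,0,0],"jaw":1},
  {"translation":[-0.2,-0.06,-0.6],"dr":[0,0,0],"jaw":1},
  {"translation":[-0.5,-0.14,0],"dr":[0,0,0],"jaw":1},
  {"translation":[-0.8,-0.22,0],"dr":[0,0,0],"jaw":1},
  {"translation":[-1,-0.27,0],"dr":[0,0,0],"jaw":1},
  {"translation":[-1,-0.27,0],"dr":[0,0,0],"jaw":1},
  {"translation":[-1,-0.27,0],"dr":[0,0,0],"jaw":1},
  {"translation":[-1,-0.27,0],"dr":[0,0,0],"jaw":1},
  {"translation":[-1,-0.27,0],"dr":[0,0,0],"jaw":1},
  {"translation":[-1,-0.27,0],"dr":[0,0,0],"jaw":1},
])

```text
time_s: 24.83
position: [0.4786, -0.1247, 0.2279]
tcp_rot: [[0.032, 0.999, -0.004], [0.999, -0.032, 0.001], [0.001, -0.004, -1.0]]
force: [0.5, 0.5, -2.9]
opening: 0.337
```

>>> arm_command([
  {"translation":[-1,-0.28,0],"dr":[0,0,0],"jaw":1},
  {"translation":[-1,-0.28,0],"dr":[0,0,0],"jaw":1},
  {"translation":[-1,-0.28,0],"dr":[0,0,0],"jaw":1},
  {"translation":[-1,-0.28,0],"dr":[0,0,0],"jaw":1},
  {"translation":[-1,-0.28,0],"dr":[0,0,0],"jaw":1},
  {"translation":[-1,-0.28,0],"dr":[0,0,0],"jaw":1},
  {"translation":[-1,-0.28,0],"dr":[0,0,0],"jaw":1},
  {"translation":[-0.8,-0.22,0],"dr":[0,0,0],"jaw":1},
  {"translation":[-0.6,-0.16,0],"dr":[0,0,0],"jaw":1},
  {"translation":[-0.3,-0.1,0],"dr":[0,0,0],"jaw":1},
  {"translation":[0,0,0],"dr":[0,0,0],"jaw":1},
  {"translation":[0,0,0],"dr":[0,0,0],"jaw":1},
])

```text
time_s: 25.83
position: [0.4118, -0.3381, 0.2285]
tcp_rot: [[0.033, 0.999, -0.003], [0.999, -0.033, 0.003], [0.003, -0.003, -1.0]]
force: [0.1, -0.1, -3.6]
opening: 0.338
```

Run:
```python
from h import *
s=st();to(s,[.4133,-.3388,.1137])
p,d=capture('wrist');save('w23',p)
```

```text
t 25.83 pos [ 0.4118 -0.3381  0.2285] yaw_y -1.9 zaxis [-0.0026  0.0029 -1.    ] F [ 0.1 -0.1 -3.6] op 0.338
units to [0.4133, -0.3388, 0.1137] [-0.04  0.07  4.59]
```

View pics/w23.png

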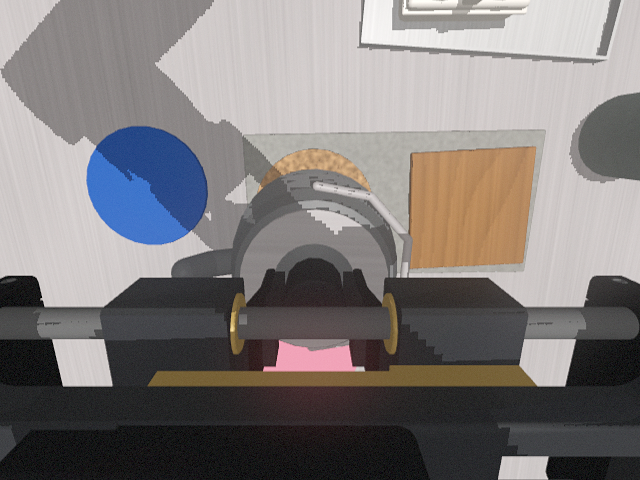

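>>> arm_command([
  {"translation":[-0.04,0.07,0.3],"dr":[0,0,0],"jaw":1},
  {"translation":[0,0,0.6],"dr":[0,0,0],"jaw":1},
  {"translation":[0,0,0.8],"dr":[0,0,0],"jaw":1},
  {"translation":[0,0,0.8],"dr":[0,0,0],"jaw":1},
  {"translation":[0,0,0.6],"dr":[0,0,0],"jaw":1},
  {"translation":[0,0,0.5],"dr":[0,0,0],"jaw":1},
  {"translation":[0,0,0.4],"dr":[0,0,0],"jaw":1},
  {"translation":[0,0,0.25],"dr":[0,0,0],"jaw":1},
  {"translation":[0,0,0.12],"dr":[0,0,0],"jaw":1},
  {"translation":[0,0,0.06],"dr":[0,0,0],"jaw":1},
  {"translation":[0,0,0.04],"dr":[0,0,0],"jaw":1},
  {"translation":[0,0,0],"dr":[0,0,0],"jaw":1},
])

```text
time_s: 26.88
position: [0.4147, -0.3402, 0.1184]
tcp_rot: [[0.032, 0.999, -0.0], [0.999, -0.032, -0.001], [-0.001, -0.0, -1.0]]
force: [0.9, 0.1, -3.9]
opening: 0.336
```

>>> arm_command([
  {"translation":[0,0,0.03],"dr":[0,0,0],"jaw":1},
  {"translation":[0,0,0.03],"dr":[0,0,0],"jaw":1},
  {"translation":[0,0,0],"dr":[0,0,0],"jaw":1},
])

```text
time_s: 27.13
position: [0.4144, -0.3401, 0.1167]
tcp_rot: [[0.032, 0.999, -0.001], [0.999, -0.032, -0.0], [-0.0, -0.001, -1.0]]
force: [-0.2, 0.1, -3.5]
opening: 0.333
```

>>> arm_command([
  {"translation":[0.05,-0.04,0.04],"dr":[0,0,0],"jaw":1},
  {"translation":[0,0,0.04],"dr":[0,0,0],"jaw":1},
  {"translation":[0,0,0.03],"dr":[0,0,0],"jaw":1},
  {"translation":[0,0,0],"dr":[0,0,0],"jaw":1},
  {"translation":[0,0,0],"dr":[0,0,0],"jaw":1},
])

```text
time_s: 27.55
position: [0.4132, -0.3385, 0.1137]
tcp_rot: [[0.032, 0.999, -0.001], [0.999, -0.032, 0.0], [0.0, -0.001, -1.0]]
force: [-0.5, -0.6, -2.8]
opening: 0.338
```

>>> arm_command([
  {"translation":[0,0,0.03],"dr":[0,0,0],"jaw":1},
  {"translation":[0,0,0.02],"dr":[0,0,0],"jaw":1},
  {"translation":[0,0,0],"dr":[0,0,0],"jaw":1},
])

```text
time_s: 27.8
position: [0.4132, -0.3384, 0.1136]
tcp_rot: [[0.032, 0.999, -0.001], [0.999, -0.032, 0.0], [0.0, -0.001, -1.0]]
force: [-3.3, 1.7, 6.8]
opening: 0.338
```

>>> arm_command([
  {"translation":[0,0,-0.04],"dr":[0,0,0],"jaw":1},
  {"translation":[0,0,0],"dr":[0,0,0],"jaw":1},
  {"translation":[0,0,0],"dr":[0,0,0],"jaw":0.62},
  {"translation":[0,0,0],"dr":[0,0,0],"jaw":0.5},
  {"translation":[0,0,0],"dr":[0,0,0],"jaw":0.4},
  {"translation":[0,0,0],"dr":[0,0,0],"jaw":0.4},
  {"translation":[0,0,-0.2],"dr":[0,0,0],"jaw":0.4},
  {"translation":[0,0,-0.6],"dr":[0,0,0],"jaw":0.4},
  {"translation":[0,0,-1],"dr":[0,0,0],"jaw":0.4},
  {"translation":[0,0,-1],"dr":[0,0,0],"jaw":0.4},
  {"translation":[0,0,-0.6],"dr":[0,0,0],"jaw":0.4},
  {"translation":[0,0,0],"dr":[0,0,0],"jaw":0.4},
])

```text
time_s: 28.8
position: [0.4151, -0.3406, 0.2022]
tcp_rot: [[0.032, 0.999, 0.004], [0.999, -0.032, -0.006], [-0.006, 0.004, -1.0]]
force: [0.3, -0.4, -0.3]
opening: 0.6
```

Run:
```python
from h import *
s=st()
p,d=capture('top');save('t1',p);np.savez('/tmp/t1',p=p,d=d)
p,d=capture('wrist');save('w24',p)
to(s,[.5515,-.107,.2]); to(s,[.5515,-.19,.2])
```

```text
t 28.8 pos [ 0.4151 -0.3406  0.2022] yaw_y -1.82 zaxis [ 0.004  -0.0062 -1.    ] F [ 0.3 -0.4 -0.3] op 0.6
units to [0.5515, -0.107, 0.2] [9.51 5.16 0.05]
units to [0.5515, -0.19, 0.2] [6.19 5.26 0.07]
```

View pics/t1.png

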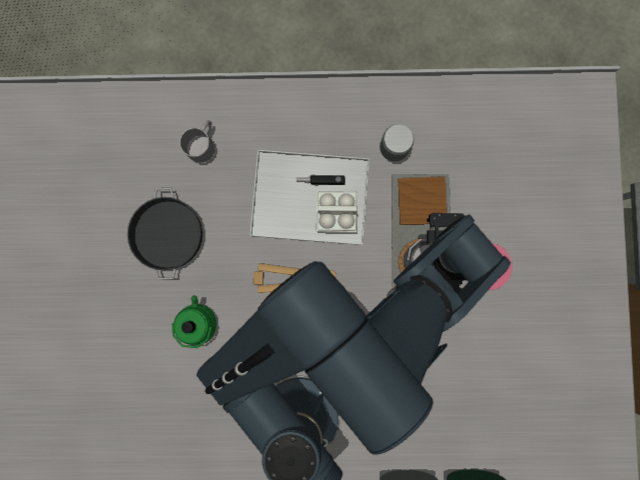

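>>> arm_command([
  {"translation":[0.4,0.22,0],"dr":[0,0,-0.06],"jaw":0.5},
  {"translation":[0.8,0.43,0],"dr":[0,0,0],"jaw":0.5},
  {"translation":[0.95,0.52,0],"dr":[0,0,0],"jaw":0.5},
  {"translation":[0.95,0.52,0],"dr":[0,0,0],"jaw":0.5},
  {"translation":[0.95,0.52,0],"dr":[0,0,0],"jaw":0.5},
  {"translation":[0.95,0.52,0],"dr":[0,0,0],"jaw":0.5},
  {"translation":[0.95,0.52,0],"dr":[0,0,0],"jaw":0.5},
  {"translation":[0.95,0.52,0],"dr":[0,0,0],"jaw":0.5},
  {"translation":[0.95,0.52,0],"dr":[0,0,0],"jaw":0.5},
  {"translation":[0.95,0.52,0],"dr":[0,0,0],"jaw":0.5},
  {"translation":[0.7,0.36,0],"dr":[0,0,0],"jaw":0.5},
  {"translation":[0,0,0],"dr":[0,0,0],"jaw":0.5},
])

```text
time_s: 29.9
position: [0.5492, -0.1002, 0.1966]
tcp_rot: [[0.021, 1.0, -0.003], [1.0, -0.021, 0.003], [0.003, -0.003, -1.0]]
force: [-0.8, -0.5, -0.4]
opening: 0.493
```

Run:
```python
from h import *
s=st();to(s,[.5513,-.107,.083])
p,d=capture('wrist');save('w25',p);T=wT(s);P=pts('wrist',d,T);Z=P[...,2]
m=(Z>.093)&(Z<.12)&(d>0);m[300:]=0;m[:,:270]=0;m[:,360:]=0
f=(P[m][:,:2]*1000).astype(np.float32);print(m.sum(),[np.round(x,1) for x in cv2.minAreaRect(f)])
```

```text
t 29.9 pos [ 0.5492 -0.1002  0.1966] yaw_y -1.23 zaxis [-0.0033  0.0029 -1.    ] F [-0.8 -0.5 -0.4] op 0.493
units to [0.5513, -0.107, 0.083] [-0.28  0.11  4.54]
2185 [array([ 550.3, -102.5]), array([92.4, 13.7]), np.float64(88.5)]
```

View pics/w25.png

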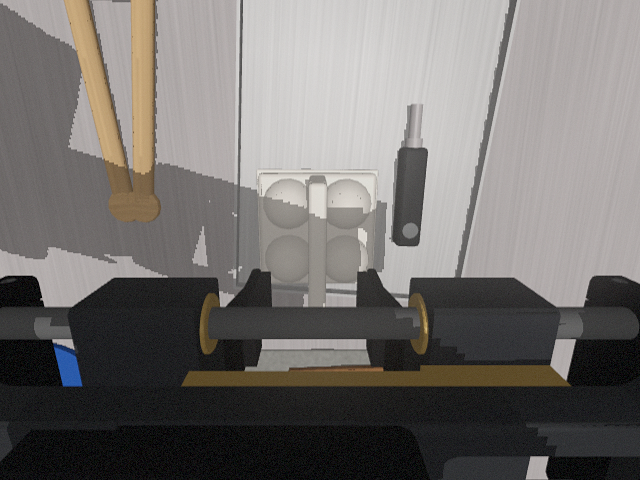

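The handle is at (317,240), centred between the jaws. Going down slowly.

>>> arm_command([
  {"translation":[-0.28,0.11,0.3],"dr":[0,0,0],"jaw":0.5},
  {"translation":[0,0,0.6],"dr":[0,0,0],"jaw":0.5},
  {"translation":[0,0,0.7],"dr":[0,0,0],"jaw":0.5},
  {"translation":[0,0,0.7],"dr":[0,0,0],"jaw":0.5},
  {"translation":[0,0,0.6],"dr":[0,0,0],"jaw":0.5},
  {"translation":[0,0,0.5],"dr":[0,0,0],"jaw":0.5},
  {"translation":[0,0,0.4],"dr":[0,0,0],"jaw":0.5},
  {"translation":[0,0,0.3],"dr":[0,0,0],"jaw":0.5},
  {"translation":[0,0,0.15],"dr":[0,0,0],"jaw":0.5},
  {"translation":[0,0,0.1],"dr":[0,0,0],"jaw":0.5},
  {"translation":[0,0,0],"dr":[0,0,0],"jaw":0.5},
  {"translation":[0,0,0],"dr":[0,0,0],"jaw":0.5},
])

```text
time_s: 30.95
position: [0.5516, -0.1119, 0.09]
tcp_rot: [[0.026, 1.0, -0.0], [1.0, -0.026, -0.0], [-0.0, -0.0, -1.0]]
force: [0.8, 0.7, -0.5]
opening: 0.501
```

Run:
```python
from h import *
s=st();to(s,[.5513,-.107,.083])
p,d=capture('wrist');save('w26',p)
```

```text
t 30.95 pos [ 0.5516 -0.1119  0.09  ] yaw_y -1.47 zaxis [-3.e-04 -3.e-04 -1.e+00] F [ 0.8  0.7 -0.5] op 0.501
units to [0.5513, -0.107, 0.083] [ 0.19 -0.02  0.28]
```

View pics/w26.png

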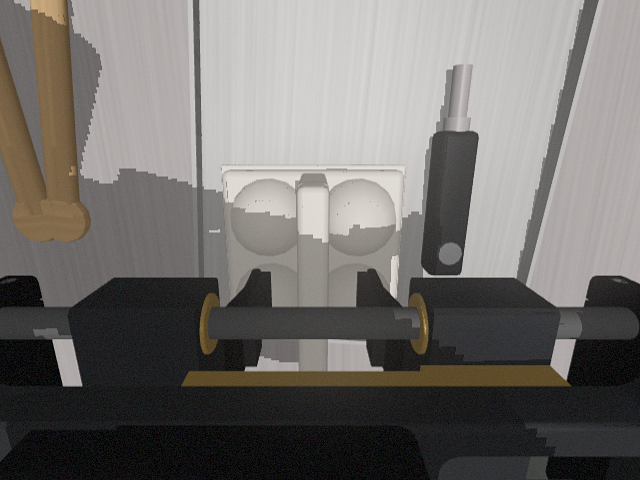

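>>> arm_command([
  {"translation":[0.19,-0.02,0.1],"dr":[0,0,0],"jaw":0.5},
  {"translation":[0,0,0.1],"dr":[0,0,0],"jaw":0.5},
  {"translation":[0,0,0.06],"dr":[0,0,0],"jaw":0.5},
  {"translation":[0,0,0],"dr":[0,0,0],"jaw":0.6},
  {"translation":[0,0,0],"dr":[0,0,0],"jaw":0.7},
  {"translation":[0,0,0],"dr":[0,0,0],"jaw":0.75},
  {"translation":[0,0,0],"dr":[0,0,0],"jaw":0.8},
  {"translation":[0,0,0],"dr":[0,0,0],"jaw":0.9},
  {"translation":[0,0,0],"dr":[0,0,0],"jaw":1},
  {"translation":[0,0,0],"dr":[0,0,0],"jaw":1},
  {"translation":[0,0,0],"dr":[0,0,0],"jaw":1},
  {"translation":[0,0,0],"dr":[0,0,0],"jaw":1},
])

```text
time_s: 32.0
position: [0.551, -0.107, 0.0831]
tcp_rot: [[0.026, 1.0, -0.001], [1.0, -0.026, -0.0], [-0.0, -0.001, -1.0]]
force: [0.1, -0.0, -1.1]
opening: 0.158
```

Run:
```python
from h import *
s=st();T=wT(s);p,d=capture('wrist');save('w27',p);P=pts('wrist',d,T);Z=P[...,2]
m=(Z>.093)&(Z<.12)&(d>0);m[260:]=0;m[:,:290]=0;m[:,340:]=0
f=(P[m][:,:2]*1000).astype(np.float32);print(m.sum(),[np.round(x,1) for x in cv2.minAreaRect(f)])
m=(Z>.025)&(Z<.12)&(d>0);m[260:]=0;m[:,:200]=0;m[:,410:]=0
f=(P[m][:,:2]*1000).astype(np.float32);print(m.sum(),[np.round(x,1) for x in cv2.minAreaRect(f)])
to(s,[.5823,-.3455,s['position'][2]])
```

```text
t 32.0 pos [ 0.551  -0.107   0.0831] yaw_y -1.47 zaxis [-8.e-04 -1.e-04 -1.e+00] F [ 0.1 -0.  -1.1] op 0.158
2097 [array([551. , -68.9]), array([25.2, 13.9]), np.float64(88.3)]
15780 [array([550.6, -78.8]), array([ 52.2, 110.6]), np.float64(88.5)]
units to [0.5823, -0.3455, np.float64(0.08307582320611256)] [-9.5   1.49 -0.  ]
```

>>> arm_command([
  {"translation":[0,0,-0.2],"dr":[0,0,0],"jaw":1},
  {"translation":[0,0,-0.5],"dr":[0,0,0],"jaw":1},
  {"translation":[0,0,-0.7],"dr":[0,0,0],"jaw":1},
  {"translation":[0,0,-0.6],"dr":[0,0,0],"jaw":1},
  {"translation":[0,0,-0.4],"dr":[0,0,0],"jaw":1},
  {"translation":[-0.3,0.05,0],"dr":[0,0,0],"jaw":1},
  {"translation":[-0.6,0.1,0],"dr":[0,0,0],"jaw":1},
  {"translation":[-0.8,0.12,0],"dr":[0,0,0],"jaw":1},
  {"translation":[-0.9,0.14,0],"dr":[0,0,0],"jaw":1},
  {"translation":[-0.9,0.14,0],"dr":[0,0,0],"jaw":1},
  {"translation":[-0.9,0.14,0],"dr":[0,0,0],"jaw":1},
  {"translation":[-0.9,0.14,0],"dr":[0,0,0],"jaw":1},
])

```text
time_s: 33.05
position: [0.5675, -0.2422, 0.1415]
tcp_rot: [[0.026, 1.0, -0.003], [1.0, -0.026, 0.001], [0.001, -0.003, -1.0]]
force: [0.7, -0.2, -2.5]
opening: 0.162
```

>>> arm_command([
  {"translation":[-0.9,0.14,0],"dr":[0,0,0],"jaw":1},
  {"translation":[-0.9,0.14,0],"dr":[0,0,0],"jaw":1},
  {"translation":[-0.9,0.14,0],"dr":[0,0,0],"jaw":1},
  {"translation":[-0.8,0.12,0],"dr":[0,0,0],"jaw":1},
  {"translation":[-0.5,0.08,0],"dr":[0,0,0],"jaw":1},
  {"translation":[-0.2,0.03,0],"dr":[0,0,0],"jaw":1},
  {"translation":[0,0,0],"dr":[0,0,0],"jaw":1},
  {"translation":[0,0,0],"dr":[0,0,0],"jaw":1},
  {"translation":[0,0,0],"dr":[0,0,0],"jaw":1},
])

```text
time_s: 33.8
position: [0.5813, -0.3438, 0.1425]
tcp_rot: [[0.025, 1.0, -0.003], [1.0, -0.025, 0.002], [0.002, -0.003, -1.0]]
force: [0.2, 1.4, -3.1]
opening: 0.157
```

Run:
```python
from h import *
s=st();to(s,[.5823,-.3455,.0921])
p,d=capture('wrist');save('w28',p)
p,d=capture('scene');save('s28',p)
```

```text
t 33.8 pos [ 0.5813 -0.3438  0.1425] yaw_y -1.42 zaxis [-0.0025  0.0019 -1.    ] F [ 0.2  1.4 -3.1] op 0.157
units to [0.5823, -0.3455, 0.0921] [-0.07  0.05  2.02]
```

View pics/w28.png

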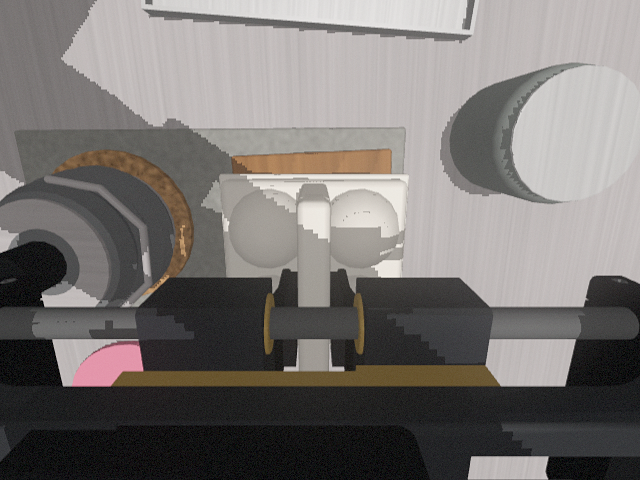

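View pics/s28.png

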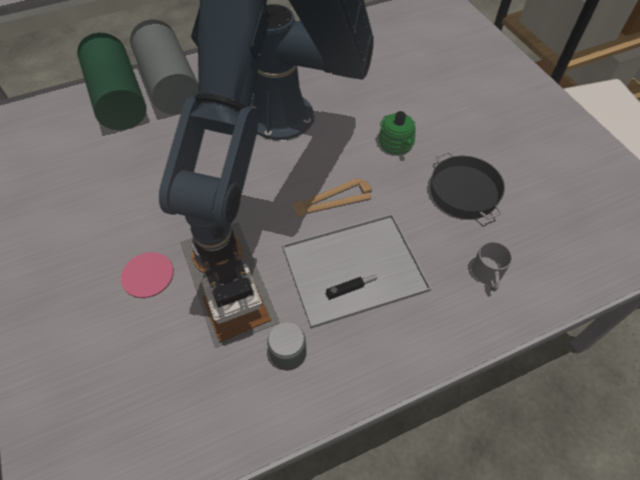

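>>> arm_command([
  {"translation":[-0.05,0.04,0.3],"dr":[0,0,0],"jaw":1},
  {"translation":[0,0,0.5],"dr":[0,0,0],"jaw":1},
  {"translation":[0,0,0.4],"dr":[0,0,0],"jaw":1},
  {"translation":[0,0,0.25],"dr":[0,0,0],"jaw":1},
  {"translation":[0,0,0.15],"dr":[0,0,0],"jaw":1},
  {"translation":[0,0,0.1],"dr":[0,0,0],"jaw":1},
  {"translation":[0,0,0.06],"dr":[0,0,0],"jaw":1},
  {"translation":[0,0,0.06],"dr":[0,0,0],"jaw":1},
  {"translation":[0,0,0],"dr":[0,0,0],"jaw":1},
  {"translation":[0,0,0],"dr":[0,0,0],"jaw":1},
])

```text
time_s: 34.73
position: [0.583, -0.3468, 0.0979]
tcp_rot: [[0.026, 1.0, -0.0], [1.0, -0.026, -0.0], [-0.0, -0.0, -1.0]]
force: [-0.1, 0.1, -1.7]
opening: 0.163
```

>>> arm_command([
  {"translation":[0.05,-0.03,0.08],"dr":[0,0,0],"jaw":1},
  {"translation":[0,0,0.06],"dr":[0,0,0],"jaw":1},
  {"translation":[0,0,0.05],"dr":[0,0,0],"jaw":1},
  {"translation":[0,0,0.03],"dr":[0,0,0],"jaw":1},
  {"translation":[0,0,0.02],"dr":[0,0,0],"jaw":1},
  {"translation":[0,0,0],"dr":[0,0,0],"jaw":1},
])

```text
time_s: 35.23
position: [0.5819, -0.3451, 0.0921]
tcp_rot: [[0.026, 1.0, -0.001], [1.0, -0.026, 0.0], [0.0, -0.001, -1.0]]
force: [-1.2, 1.3, 1.5]
opening: 0.155
```

Contact is gentle (+1.5 N). Releasing and rising.

>>> arm_command([
  {"translation":[0,0,0],"dr":[0,0,0],"jaw":0.82},
  {"translation":[0,0,0],"dr":[0,0,0],"jaw":0.75},
  {"translation":[0,0,0],"dr":[0,0,0],"jaw":0.6},
  {"translation":[0,0,0],"dr":[0,0,0],"jaw":0.5},
  {"translation":[0,0,0],"dr":[0,0,0],"jaw":0.5},
  {"translation":[0,0,-0.2],"dr":[0,0,0],"jaw":0.5},
  {"translation":[0,0,-0.6],"dr":[0,0,0],"jaw":0.5},
  {"translation":[0,0,-1],"dr":[0,0,0],"jaw":0.5},
  {"translation":[0,0,-0.9],"dr":[0,0,0],"jaw":0.5},
  {"translation":[0,0,-0.5],"dr":[0,0,0],"jaw":0.5},
  {"translation":[0,0,0],"dr":[0,0,0],"jaw":0.5},
])

```text
time_s: 36.15
position: [0.584, -0.3468, 0.1755]
tcp_rot: [[0.026, 1.0, 0.005], [1.0, -0.026, -0.005], [-0.005, 0.005, -1.0]]
force: [0.4, -0.3, -1.1]
opening: 0.498
```

Run:
```python
from h import *
s=st()
p,d=capture('wrist');save('w29',p)
to(s,[.6405,-.08,.2]);to(s,[.6405,-.12,.15])
```

```text
t 36.15 pos [ 0.584  -0.3468  0.1755] yaw_y -1.46 zaxis [ 0.0049 -0.0048 -1.    ] F [ 0.4 -0.3 -1.1] op 0.498
units to [0.6405, -0.08, 0.2] [10.72  1.99 -1.02]
units to [0.6405, -0.12, 0.15] [9.13 2.02 0.99]
```

View pics/w29.png

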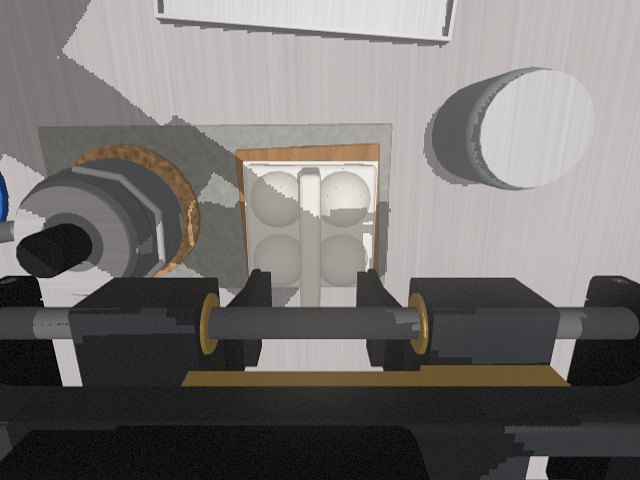

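>>> arm_command([
  {"translation":[0.4,0.1,0],"dr":[0,0,0],"jaw":0.4},
  {"translation":[0.8,0.18,0],"dr":[0,0,0],"jaw":0.4},
  {"translation":[0.9,0.2,0],"dr":[0,0,0],"jaw":0.4},
  {"translation":[0.9,0.2,0],"dr":[0,0,0],"jaw":0.4},
  {"translation":[0.9,0.2,0],"dr":[0,0,0],"jaw":0.4},
  {"translation":[0.9,0.2,0],"dr":[0,0,0],"jaw":0.4},
  {"translation":[0.9,0.2,0],"dr":[0,0,0],"jaw":0.4},
  {"translation":[0.9,0.2,0],"dr":[0,0,0],"jaw":0.4},
  {"translation":[0.9,0.25,0.3],"dr":[0,0,0],"jaw":0.4},
  {"translation":[0.8,0.25,0.4],"dr":[0,0,0],"jaw":0.4},
  {"translation":[0.4,0.1,0.3],"dr":[0,0,0],"jaw":0.4},
  {"translation":[0,0,0],"dr":[0,0,0],"jaw":0.4},
])

```text
time_s: 37.2
position: [0.6377, -0.1254, 0.1429]
tcp_rot: [[0.022, 1.0, -0.008], [1.0, -0.022, 0.003], [0.003, -0.008, -1.0]]
force: [-0.5, -0.3, -0.3]
opening: 0.596
```

Run:
```python
from h import *
s=st();T=wT(s);p,d=capture('wrist');save('w30',p);P=pts('wrist',d,T);Z=P[...,2]
m=(Z>.010)&(Z<.04)&(d>0)&(P[...,0]>.6)&(P[...,0]<.685)&(P[...,1]>-.16)&(P[...,1]<.03);m[265:]=0
f=(P[m][:,:2]*1000).astype(np.float32);print(m.sum(),[np.round(x,1) for x in cv2.minAreaRect(f)],f.min(0),f.max(0))
g=(p.max(2)<90)&m
f=(P[g][:,:2]*1000).astype(np.float32);print('dark',g.sum(),[np.round(x,1) for x in cv2.minAreaRect(f)])
p,d=capture('top');save('t2',p);np.savez('/tmp/t2',p=p,d=d)
P=pts('top',d)
m=np.zeros(d.shape,bool);m[225:300,385:450]=1;kettle(P,d,m,'trivet kettle',zk=(.117,.14),floor=.012)
Z=P[...,2];m=(Z>.10)&(Z<.13)&(d>0);m[:175]=0;m[230:]=0;m[:,:390]=0;m[:,460:]=0
f=(P[m][:,:2]*1000).astype(np.float32);print('egg handle',m.sum(),[np.round(x,1) for x in cv2.minAreaRect(f)])
```

```text
t 37.2 pos [ 0.6377 -0.1254  0.1429] yaw_y -1.27 zaxis [-0.0078  0.0032 -1.    ] F [-0.5 -0.3 -0.3] op 0.596
4468 [array([642.1, -64.3]), array([134. ,  23.6]), np.float64(88.3)] [ 628.4472 -131.2468] [653.8566      2.6645458]
dark 3491 [array([641.4, -83.6]), array([95.5, 23.4]), np.float64(88.3)]
trivet kettle knob [ 415.6 -338.1] [28.  27.4] 116
  spout n 44 dir deg 175.55
egg handle 243 [array([ 583. , -344.9]), array([102.5,  13.7]), np.float64(88.9)]
```

View pics/w30.png

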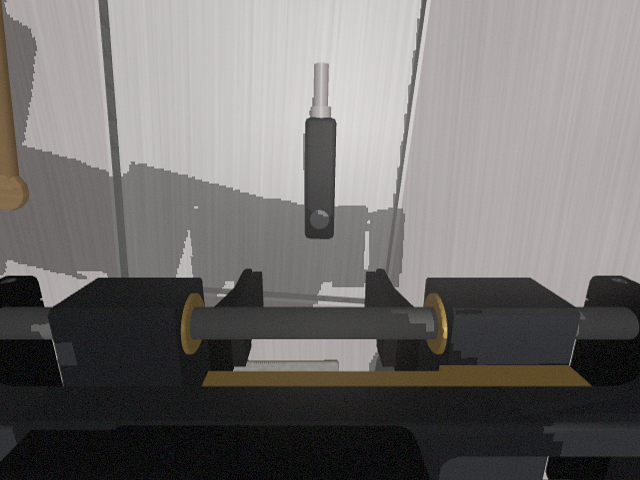

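View pics/t2.png

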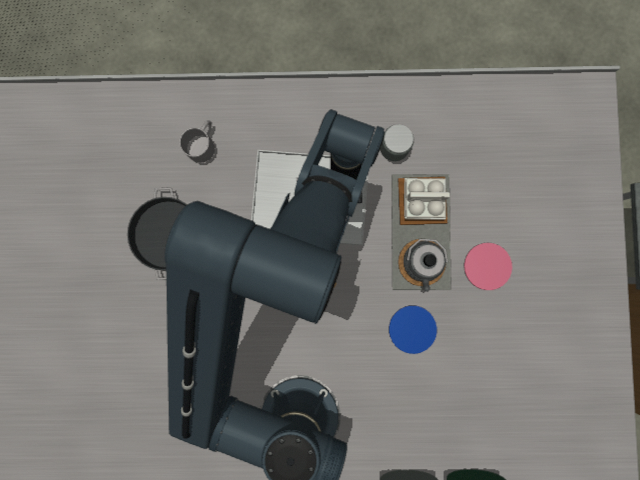

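>>> arm_command([
  {"translation":[0.5,0,0],"dr":[0,0,0],"jaw":0.4},
  {"translation":[0.8,0,0.3],"dr":[0,0,0],"jaw":0.4},
  {"translation":[0.7,0,0.5],"dr":[0,0,0],"jaw":0.4},
  {"translation":[0.15,0,0.6],"dr":[0,0,0],"jaw":0.4},
  {"translation":[0,0,0.6],"dr":[0,0,0],"jaw":0.4},
  {"translation":[0,0,0.6],"dr":[0,0,0],"jaw":0.4},
  {"translation":[0,0,0.5],"dr":[0,0,0],"jaw":0.4},
  {"translation":[0,0,0.3],"dr":[0,0,0],"jaw":0.4},
  {"translation":[0,0,0],"dr":[0,0,0],"jaw":0.4},
  {"translation":[0,0,0],"dr":[0,0,0],"jaw":0.4},
  {"translation":[0,0,0],"dr":[0,0,0],"jaw":0.4},
])

```text
time_s: 38.22
position: [0.6416, -0.0759, 0.0623]
tcp_rot: [[0.026, 1.0, 0.001], [1.0, -0.026, -0.0], [-0.0, 0.001, -1.0]]
force: [0.4, -0.2, -0.1]
opening: 0.597
```

Run:
```python
from h import *
s=st();to(s,[.642,-.0716,.0135]);T=wT(s);p,d=capture('wrist');save('w31',p);P=pts('wrist',d,T)
m=(p.max(2)<90)&(P[...,2]>.01)&(P[...,2]<.04)&(d>0);m[262:]=0;m[:,:250]=0;m[:,380:]=0
f=(P[m][:,:2]*1000).astype(np.float32);print('dark',m.sum(),[np.round(x,1) for x in cv2.minAreaRect(f)],f.max(0))
```

```text
t 38.22 pos [ 0.6416 -0.0759  0.0623] yaw_y -1.5 zaxis [ 6.e-04 -4.e-04 -1.e+00] F [ 0.4 -0.2 -0.1] op 0.597
units to [0.642, -0.0716, 0.0135] [0.17 0.01 1.95]
dark 2519 [array([642.3, -54. ]), array([37.5, 24.1]), np.float64(87.5)] [654.44977 -34.8993 ]
```

View pics/w31.png

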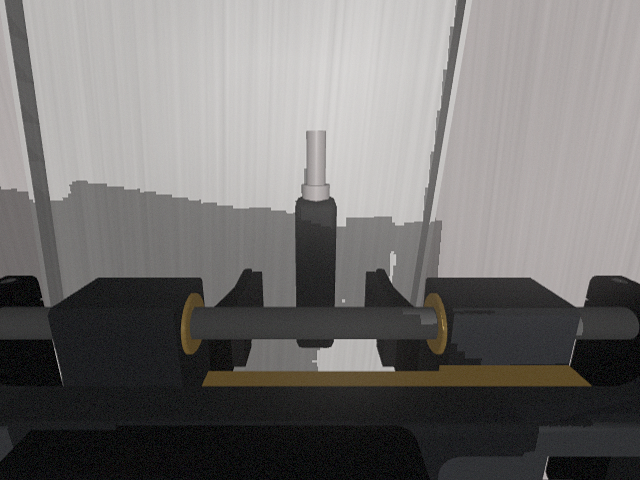

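The igniter handle (315,250) is centred between the fingers. Final descent.

>>> arm_command([
  {"translation":[0.1,0.01,0.3],"dr":[0,0,0],"jaw":0.4},
  {"translation":[0.09,0.01,0.4],"dr":[0,0,0],"jaw":0.4},
  {"translation":[0,0,0.35],"dr":[0,0,0],"jaw":0.4},
  {"translation":[0,0,0.3],"dr":[0,0,0],"jaw":0.4},
  {"translation":[0,0,0.2],"dr":[0,0,0],"jaw":0.4},
  {"translation":[0,0,0.15],"dr":[0,0,0],"jaw":0.4},
  {"translation":[0,0,0.1],"dr":[0,0,0],"jaw":0.4},
  {"translation":[0,0,0.08],"dr":[0,0,0],"jaw":0.4},
  {"translation":[0,0,0],"dr":[0,0,0],"jaw":0.4},
  {"translation":[0,0,0],"dr":[0,0,0],"jaw":0.4},
])

```text
time_s: 39.1
position: [0.6417, -0.0708, 0.0146]
tcp_rot: [[0.026, 1.0, -0.001], [1.0, -0.026, -0.0], [-0.0, -0.001, -1.0]]
force: [0.5, -0.5, 0.3]
opening: 0.602
```

>>> arm_command([
  {"translation":[0,0,0.03],"dr":[0,0,0],"jaw":0.5},
  {"translation":[0,0,0],"dr":[0,0,0],"jaw":0.6},
  {"translation":[0,0,0],"dr":[0,0,0],"jaw":0.68},
  {"translation":[0,0,0],"dr":[0,0,0],"jaw":0.75},
  {"translation":[0,0,0],"dr":[0,0,0],"jaw":0.9},
  {"translation":[0,0,0],"dr":[0,0,0],"jaw":1},
  {"translation":[0,0,0],"dr":[0,0,0],"jaw":1},
  {"translation":[0,0,0],"dr":[0,0,0],"jaw":1},
])

```text
time_s: 39.77
position: [0.6417, -0.0707, 0.0139]
tcp_rot: [[0.026, 1.0, -0.001], [1.0, -0.026, -0.0], [-0.0, -0.001, -1.0]]
force: [0.6, -0.4, 0.8]
opening: 0.271
```

>>> arm_command([
  {"translation":[0,0,-0.2],"dr":[0,0,0],"jaw":1},
  {"translation":[0,0,-0.6],"dr":[0,0,0],"jaw":1},
  {"translation":[0,0,-0.9],"dr":[0,0,0],"jaw":1},
  {"translation":[0,0,-0.9],"dr":[0,0,0],"jaw":1},
  {"translation":[0,0,-0.9],"dr":[0,0,0],"jaw":1},
  {"translation":[0,0,-0.5],"dr":[0,0,0],"jaw":1},
  {"translation":[0,0,0],"dr":[0,0,0],"jaw":1},
  {"translation":[0,0,0],"dr":[0,0,0],"jaw":1},
])

```text
time_s: 40.43
position: [0.6417, -0.0707, 0.1142]
tcp_rot: [[0.026, 1.0, -0.0], [1.0, -0.026, -0.0], [-0.0, -0.0, -1.0]]
force: [0.7, -1.1, -1.0]
opening: 0.277
```

Run:
```python
from h import *
s=st();p,d=capture('wrist');save('w32',p);to(s,[.503,.361,.12])
p,d=capture('top');save('t3',p);np.savez('/tmp/t3',p=p,d=d)
# pan fit from top0: rim centre via dark floor and rim
z=np.load('/tmp/top0.npz');P=pts('top',z['d']);Z=P[...,2]
m=(Z>.036)&(Z<.05)&(P[...,1]>.24)&(P[...,1]<.48)&(P[...,0]>.38)&(P[...,0]<.63)
q=P[m][:,:2]
for it in range(8):
    A=np.c_[2*q,np.ones(len(q))];c,*_=np.linalg.lstsq(A,(q**2).sum(1),rcond=None);r=np.sqrt(c[2]+c[0]**2+c[1]**2);e=np.hypot(*(q-c[:2]).T)-r;q=q[abs(e)<max(.004,1.5*e.std())]
print('pan rim',c[:2].round(4),r.round(4),len(q))
```

```text
t 40.43 pos [ 0.6417 -0.0707  0.1142] yaw_y -1.46 zaxis [-1.e-04 -3.e-04 -1.e+00] F [ 0.7 -1.1 -1. ] op 0.277
units to [0.503, 0.361, 0.12] [17.12 -5.99 -0.24]
pan rim [0.5009 0.3599] 0.0971 436
```

View pics/w32.png

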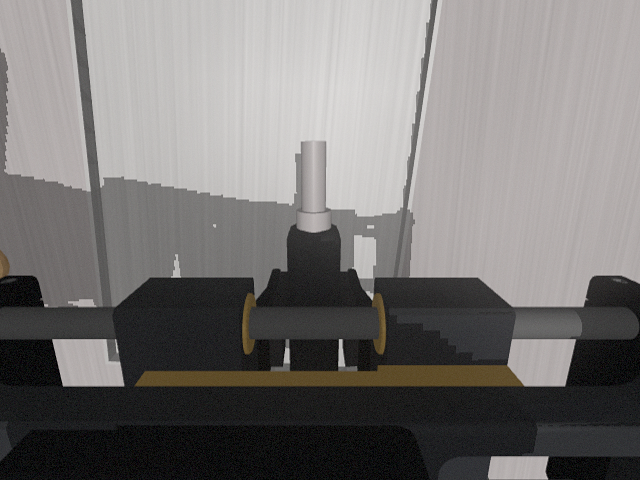

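>>> arm_command([
  {"translation":[0.4,-0.2,-0.3],"dr":[0,0,0],"jaw":1},
  {"translation":[0.8,-0.4,-0.3],"dr":[0,0,0],"jaw":1},
  {"translation":[0.95,-0.46,-0.2],"dr":[0,0,0],"jaw":1},
  {"translation":[1,-0.48,0],"dr":[0,0,0],"jaw":1},
  {"translation":[1,-0.48,0],"dr":[0,0,0],"jaw":1},
  {"translation":[1,-0.48,0],"dr":[0,0,0],"jaw":1},
  {"translation":[1,-0.48,0],"dr":[0,0,0],"jaw":1},
  {"translation":[1,-0.48,0],"dr":[0,0,0],"jaw":1},
  {"translation":[1,-0.48,0],"dr":[0,0,0],"jaw":1},
  {"translation":[1,-0.48,0],"dr":[0,0,0],"jaw":1},
  {"translation":[1,-0.48,0],"dr":[0,0,0],"jaw":1},
  {"translation":[1,-0.48,0],"dr":[0,0,0],"jaw":1},
])

```text
time_s: 41.53
position: [0.5123, 0.2129, 0.1332]
tcp_rot: [[0.025, 1.0, -0.004], [1.0, -0.025, -0.0], [-0.0, -0.004, -1.0]]
force: [0.2, 0.2, -1.0]
opening: 0.275
```

>>> arm_command([
  {"translation":[0.7,-0.34,0],"dr":[0,0,0],"jaw":1},
  {"translation":[0.4,-0.22,0],"dr":[0,0,0],"jaw":1},
  {"translation":[0,0,0],"dr":[0,0,0],"jaw":1},
  {"translation":[0,0,0],"dr":[0,0,0],"jaw":1},
  {"translation":[0,0,0],"dr":[0,0,0],"jaw":1},
])

```text
time_s: 41.95
position: [0.5015, 0.2385, 0.1338]
tcp_rot: [[0.026, 1.0, -0.001], [1.0, -0.026, -0.0], [-0.0, -0.001, -1.0]]
force: [0.8, -0.2, -1.3]
opening: 0.274
```

Run:
```python
from h import *
s=st();T=wT(s);p,d=capture('wrist');save('w33',p);P=pts('wrist',d,T);Z=P[...,2]
m=(Z>.036)&(Z<.05)&(P[...,1]>.24)&(P[...,1]<.48)&(P[...,0]>.38)&(P[...,0]<.63)&(d>.12);m[262:]=0
q=P[m][:,:2]
for it in range(10):
    A=np.c_[2*q,np.ones(len(q))];c,*_=np.linalg.lstsq(A,(q**2).sum(1),rcond=None);r=np.sqrt(c[2]+c[0]**2+c[1]**2);e=np.hypot(*(q-c[:2]).T)-r;q=q[abs(e)<max(.004,1.5*e.std())]
print('pan rim',c[:2].round(4),r.round(4),len(q));to(s,[.501,.3565,.06])
```

```text
t 41.95 pos [0.5015 0.2385 0.1338] yaw_y -1.49 zaxis [-9.e-04 -4.e-04 -1.e+00] F [ 0.8 -0.2 -1.3] op 0.274
pan rim [0.4975 0.3603] 0.0967 4294
units to [0.501, 0.3565, 0.06] [ 4.72 -0.14  2.95]
```

View pics/w33.png

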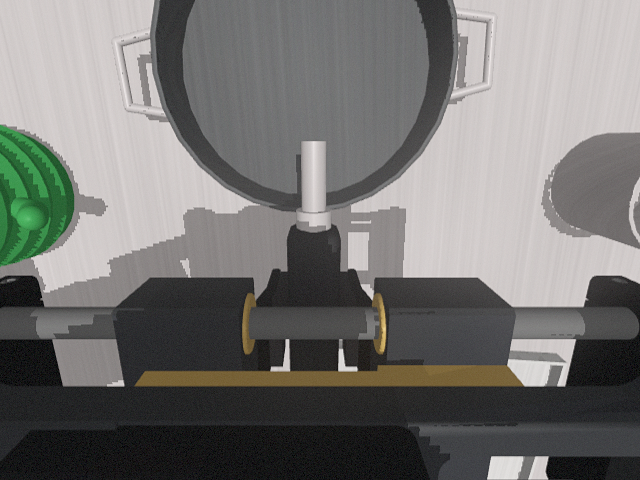

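>>> arm_command([
  {"translation":[0.4,-0.02,0],"dr":[0,0,0],"jaw":1},
  {"translation":[0.9,-0.04,0],"dr":[0,0,0],"jaw":1},
  {"translation":[1,-0.04,0],"dr":[0,0,0],"jaw":1},
  {"translation":[1,-0.04,0],"dr":[0,0,0],"jaw":1},
  {"translation":[0.9,-0.04,0],"dr":[0,0,0],"jaw":1},
  {"translation":[0.52,-0.03,0.3],"dr":[0,0,0],"jaw":1},
  {"translation":[0,0,0.6],"dr":[0,0,0],"jaw":1},
  {"translation":[0,0,0.6],"dr":[0,0,0],"jaw":1},
  {"translation":[0,0,0.6],"dr":[0,0,0],"jaw":1},
  {"translation":[0,0,0.4],"dr":[0,0,0],"jaw":1},
  {"translation":[0,0,0],"dr":[0,0,0],"jaw":1},
  {"translation":[0,0,0],"dr":[0,0,0],"jaw":1},
])

```text
time_s: 43.0
position: [0.4986, 0.3568, 0.0706]
tcp_rot: [[0.026, 1.0, -0.003], [1.0, -0.026, -0.001], [-0.001, -0.003, -1.0]]
force: [0.2, -1.6, -0.6]
opening: 0.275
```

Run:
```python
from h import *
s=st();to(s,[.4993,.3565,.0165])
```

```text
t 43.0 pos [0.4986 0.3568 0.0706] yaw_y -1.51 zaxis [-2.6e-03 -7.0e-04 -1.0e+00] F [ 0.2 -1.6 -0.6] op 0.275
units to [0.4993, 0.3565, 0.0165] [-0.01  0.03  2.16]
```

>>> arm_command([
  {"translation":[0,0.01,0.3],"dr":[0,0,0],"jaw":1},
  {"translation":[0,0,0.4],"dr":[0,0,0],"jaw":1},
  {"translation":[0,0,0.4],"dr":[0,0,0],"jaw":1},
  {"translation":[0,0,0.3],"dr":[0,0,0],"jaw":1},
  {"translation":[0,0,0.25],"dr":[0,0,0],"jaw":1},
  {"translation":[0,0,0.15],"dr":[0,0,0],"jaw":1},
  {"translation":[0,0,0.1],"dr":[0,0,0],"jaw":1},
  {"translation":[0,0,0.08],"dr":[0,0,0],"jaw":1},
  {"translation":[0,0,0.05],"dr":[0,0,0],"jaw":1},
  {"translation":[0,0,0.04],"dr":[0,0,0],"jaw":1},
  {"translation":[0,0,0],"dr":[0,0,0],"jaw":1},
  {"translation":[0,0,0],"dr":[0,0,0],"jaw":1},
])

```text
time_s: 44.0
position: [0.4991, 0.3574, 0.0199]
tcp_rot: [[0.026, 1.0, -0.001], [1.0, -0.026, 0.0], [0.0, -0.001, -1.0]]
force: [-0.2, 0.7, -1.0]
opening: 0.275
```

>>> arm_command([
  {"translation":[-0.02,0,0.05],"dr":[0,0,0],"jaw":1},
  {"translation":[0,0,0.05],"dr":[0,0,0],"jaw":1},
  {"translation":[0,0,0.03],"dr":[0,0,0],"jaw":1},
  {"translation":[0,0,0.02],"dr":[0,0,0],"jaw":1},
  {"translation":[0,0,0],"dr":[0,0,0],"jaw":1},
])

```text
time_s: 44.42
position: [0.4989, 0.3568, 0.0159]
tcp_rot: [[0.026, 1.0, -0.001], [1.0, -0.026, 0.0], [0.0, -0.001, -1.0]]
force: [0.3, -0.9, 0.4]
opening: 0.271
```

>>> arm_command([
  {"translation":[0,0,0.01],"dr":[0,0,0],"jaw":1},
  {"translation":[0,0,0],"dr":[0,0,0],"jaw":0.7},
  {"translation":[0,0,0],"dr":[0,0,0],"jaw":0.6},
  {"translation":[0,0,0],"dr":[0,0,0],"jaw":0.5},
  {"translation":[0,0,0],"dr":[0,0,0],"jaw":0.4},
  {"translation":[0,0,0],"dr":[0,0,0],"jaw":0.4},
  {"translation":[0,0,-0.2],"dr":[0,0,0],"jaw":0.4},
  {"translation":[0,0,-0.6],"dr":[0,0,0],"jaw":0.4},
  {"translation":[0,0,-1],"dr":[0,0,0],"jaw":0.4},
  {"translation":[0,0,-1],"dr":[0,0,0],"jaw":0.4},
  {"translation":[0,0,-1],"dr":[0,0,0],"jaw":0.4},
  {"translation":[0,0,-1],"dr":[0,0,0],"jaw":0.4},
])

```text
time_s: 45.42
position: [0.4988, 0.3567, 0.1371]
tcp_rot: [[0.026, 1.0, -0.001], [1.0, -0.026, -0.0], [-0.0, -0.001, -1.0]]
force: [0.6, -0.5, -0.7]
opening: 0.601
```

>>> arm_command([
  {"translation":[-0.5,0.2,-0.8],"dr":[0,0,0],"jaw":0.4},
  {"translation":[-1,0.3,-0.4],"dr":[0,0,0],"jaw":0.4},
  {"translation":[-1,0.3,0],"dr":[0,0,0],"jaw":0.4},
  {"translation":[-1,0.2,0],"dr":[0,0,0],"jaw":0.4},
  {"translation":[-0.7,0,0],"dr":[0,0,0],"jaw":0.4},
  {"translation":[0,0,0],"dr":[0,0,0],"jaw":0.4},
  {"translation":[0,0,0],"dr":[0,0,0],"jaw":0.4},
])

```text
time_s: 46.0
position: [0.5215, 0.2505, 0.166]
tcp_rot: [[0.028, 1.0, -0.001], [1.0, -0.028, 0.0], [0.0, -0.001, -1.0]]
force: [0.6, 1.1, -0.0]
opening: 0.601
```

Run:
```python
from h import *
s=st();T=wT(s);p,d=capture('wrist');save('w34',p);P=pts('wrist',d,T);Z=P[...,2]
m=(Z>.036)&(Z<.05)&(P[...,1]>.24)&(P[...,1]<.48)&(P[...,0]>.38)&(P[...,0]<.63)&(d>.12);m[262:]=0
q=P[m][:,:2]
for it in range(10):
    A=np.c_[2*q,np.ones(len(q))];c,*_=np.linalg.lstsq(A,(q**2).sum(1),rcond=None);r=np.sqrt(c[2]+c[0]**2+c[1]**2);e=np.hypot(*(q-c[:2]).T)-r;q=q[abs(e)<max(.004,1.5*e.std())]
print('pan rim',c[:2].round(4),r.round(4),len(q))
m=(Z>.018)&(Z<.034)&(np.hypot(P[...,0]-c[0],P[...,1]-c[1])<.082)&(d>0);m[262:]=0
f=(P[m][:,:2]*1000).astype(np.float32);print('igniter in pan',m.sum(),[np.round(x,1) for x in cv2.minAreaRect(f)],np.percentile(Z[m],[50,95]))
to(s,[.5813,-.3455,.18])
```

```text
t 46.0 pos [0.5215 0.2505 0.166 ] yaw_y -1.59 zaxis [-9.e-04  5.e-04 -1.e+00] F [ 0.6  1.1 -0. ] op 0.601
pan rim [0.4974 0.3601] 0.0966 4348
igniter in pan 4376 [array([498. , 361.5]), array([129.8,  24.1]), np.float64(88.6)] [0.0263066 0.0292947]
units to [0.5813, -0.3455, 0.18] [-23.76   3.05  -0.57]
```

View pics/w34.png

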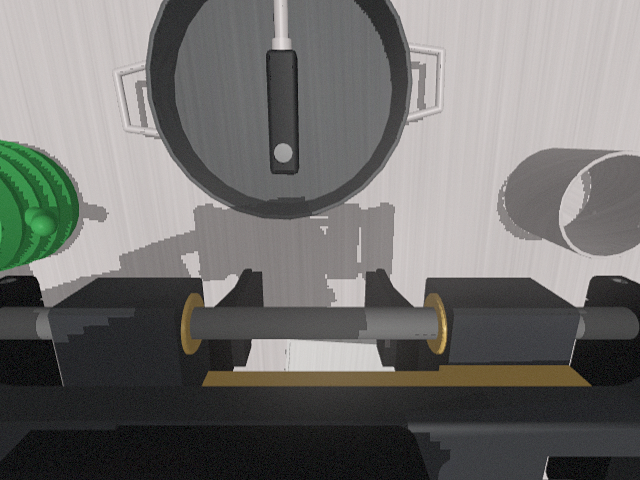

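The igniter lies flat at the pan's centre: wrist-camera midpoint (498.0, 361.5) against pan centre (497.4, 360.1). The pan hasn't moved. Next, the egg holder goes back.

>>> arm_command([
  {"translation":[-0.4,0.05,-0.2],"dr":[0,0,0],"jaw":0.5},
  {"translation":[-0.8,0.1,-0.3],"dr":[0,0,0],"jaw":0.5},
  {"translation":[-1,0.13,-0.3],"dr":[0,0,0],"jaw":0.5},
  {"translation":[-1,0.13,0],"dr":[0,0,0],"jaw":0.5},
  {"translation":[-1,0.13,0],"dr":[0,0,0],"jaw":0.5},
  {"translation":[-1,0.13,0],"dr":[0,0,0],"jaw":0.5},
  {"translation":[-1,0.13,0],"dr":[0,0,0],"jaw":0.5},
  {"translation":[-1,0.13,0],"dr":[0,0,0],"jaw":0.5},
  {"translation":[-1,0.13,0],"dr":[0,0,0],"jaw":0.5},
  {"translation":[-1,0.13,0],"dr":[0,0,0],"jaw":0.5},
  {"translation":[-1,0.13,0],"dr":[0,0,0],"jaw":0.5},
  {"translation":[-1,0.13,0],"dr":[0,0,0],"jaw":0.5},
])

```text
time_s: 47.05
position: [0.5508, -0.0304, 0.186]
tcp_rot: [[0.024, 1.0, -0.001], [1.0, -0.024, -0.0], [-0.0, -0.001, -1.0]]
force: [-0.6, -0.4, -0.3]
opening: 0.5
```

>>> arm_command([
  {"translation":[-1,0.13,0],"dr":[0,0,-0.02],"jaw":0.5},
  {"translation":[-1,0.13,0],"dr":[0,0,0],"jaw":0.5},
  {"translation":[-1,0.13,0],"dr":[0,0,0],"jaw":0.5},
  {"translation":[-1,0.13,0],"dr":[0,0,0],"jaw":0.5},
  {"translation":[-1,0.13,0],"dr":[0,0,0],"jaw":0.5},
  {"translation":[-1,0.13,0],"dr":[0,0,0],"jaw":0.5},
  {"translation":[-1,0.13,0],"dr":[0,0,0],"jaw":0.5},
  {"translation":[-1,0.13,0],"dr":[0,0,0],"jaw":0.5},
  {"translation":[-1,0.13,0],"dr":[0,0,0],"jaw":0.5},
  {"translation":[-1,0.13,0],"dr":[0,0,0],"jaw":0.5},
  {"translation":[-1,0.13,0],"dr":[0,0,0],"jaw":0.5},
  {"translation":[-0.7,0.1,0],"dr":[0,0,0],"jaw":0.5},
])

```text
time_s: 48.05
position: [0.5824, -0.3251, 0.1859]
tcp_rot: [[0.023, 1.0, -0.0], [1.0, -0.023, -0.001], [-0.001, -0.0, -1.0]]
force: [0.7, 0.2, 0.3]
opening: 0.501
```

>>> arm_command([
  {"translation":[-0.5,0.07,0],"dr":[0,0,0],"jaw":0.5},
  {"translation":[-0.2,0.03,0],"dr":[0,0,0],"jaw":0.5},
  {"translation":[0,0,0],"dr":[0,0,0],"jaw":0.5},
  {"translation":[0,0,0],"dr":[0,0,0],"jaw":0.5},
  {"translation":[0,0,0],"dr":[0,0,0],"jaw":0.5},
])

```text
time_s: 48.47
position: [0.5838, -0.3389, 0.1855]
tcp_rot: [[0.022, 1.0, -0.002], [1.0, -0.022, 0.001], [0.001, -0.002, -1.0]]
force: [-0.6, 0.5, 0.8]
opening: 0.499
```

Run:
```python
from h import *
s=st();T=wT(s);to(s,[.5819,-.3451,.0921]);p,d=capture('wrist');save('w35',p);P=pts('wrist',d,T);Z=P[...,2]
m=(Z>.102)&(Z<.125)&(d>0);m[300:]=0;m[:,:270]=0;m[:,370:]=0
f=(P[m][:,:2]*1000).astype(np.float32);print(m.sum(),[np.round(x,1) for x in cv2.minAreaRect(f)])
```

```text
t 48.47 pos [ 0.5838 -0.3389  0.1855] yaw_y -1.27 zaxis [-0.0018  0.0012 -1.    ] F [-0.6  0.5  0.8] op 0.499
units to [0.5819, -0.3451, 0.0921] [-0.25 -0.06  3.73]
2295 [array([ 580.9, -336.4]), array([84. , 13.8]), np.float64(88.7)]
```

View pics/w35.png

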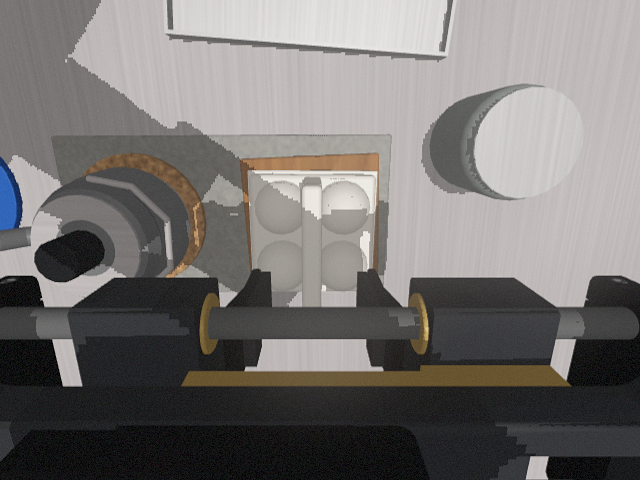

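>>> arm_command([
  {"translation":[-0.25,-0.06,0.3],"dr":[0,0,0.03],"jaw":0.5},
  {"translation":[0,0,0.6],"dr":[0,0,0],"jaw":0.5},
  {"translation":[0,0,0.7],"dr":[0,0,0],"jaw":0.5},
  {"translation":[0,0,0.6],"dr":[0,0,0],"jaw":0.5},
  {"translation":[0,0,0.5],"dr":[0,0,0],"jaw":0.5},
  {"translation":[0,0,0.4],"dr":[0,0,0],"jaw":0.5},
  {"translation":[0,0,0.25],"dr":[0,0,0],"jaw":0.5},
  {"translation":[0,0,0.1],"dr":[0,0,0],"jaw":0.5},
  {"translation":[0,0,0],"dr":[0,0,0],"jaw":0.5},
  {"translation":[0,0,0],"dr":[0,0,0],"jaw":0.5},
])

```text
time_s: 49.35
position: [0.5825, -0.347, 0.0998]
tcp_rot: [[0.027, 1.0, -0.0], [1.0, -0.027, -0.001], [-0.001, -0.0, -1.0]]
force: [-0.1, -0.0, -0.0]
opening: 0.502
```

Run:
```python
from h import *
s=st();to(s,[.5819,-.3451,.0921])
```

```text
t 49.35 pos [ 0.5825 -0.347   0.0998] yaw_y -1.52 zaxis [-2.e-04 -7.e-04 -1.e+00] F [-0.1 -0.  -0. ] op 0.502
units to [0.5819, -0.3451, 0.0921] [ 0.08 -0.03  0.31]
```

>>> arm_command([
  {"translation":[0.08,-0.02,0.12],"dr":[0,0,0],"jaw":0.5},
  {"translation":[0,0,0.12],"dr":[0,0,0],"jaw":0.5},
  {"translation":[0,0,0.07],"dr":[0,0,0],"jaw":0.5},
  {"translation":[0,0,0],"dr":[0,0,0],"jaw":0.6},
  {"translation":[0,0,0],"dr":[0,0,0],"jaw":0.7},
  {"translation":[0,0,0],"dr":[0,0,0],"jaw":0.78},
  {"translation":[0,0,0],"dr":[0,0,0],"jaw":0.85},
  {"translation":[0,0,0],"dr":[0,0,0],"jaw":1},
  {"translation":[0,0,0],"dr":[0,0,0],"jaw":1},
  {"translation":[0,0,0],"dr":[0,0,0],"jaw":1},
  {"translation":[0,0,0],"dr":[0,0,0],"jaw":1},
])

```text
time_s: 50.27
position: [0.5818, -0.3448, 0.0916]
tcp_rot: [[0.027, 1.0, -0.001], [1.0, -0.027, -0.0], [-0.0, -0.001, -1.0]]
force: [1.1, -0.1, -0.1]
opening: 0.16
```

Run:
```python
from h import *
s=st();to(s,[.551,-.107,.0921])
```

```text
t 50.27 pos [ 0.5818 -0.3448  0.0916] yaw_y -1.53 zaxis [-7.e-04 -2.e-04 -1.e+00] F [ 1.1 -0.1 -0.1] op 0.16
units to [0.551, -0.107, 0.0921] [ 9.48 -1.49 -0.02]
```

>>> arm_command([
  {"translation":[0,0,-0.2],"dr":[0,0,0],"jaw":1},
  {"translation":[0,0,-0.5],"dr":[0,0,0],"jaw":1},
  {"translation":[0,0,-0.7],"dr":[0,0,0],"jaw":1},
  {"translation":[0,0,-0.6],"dr":[0,0,0],"jaw":1},
  {"translation":[0,0,-0.4],"dr":[0,0,0],"jaw":1},
  {"translation":[0.3,-0.05,0],"dr":[0,0,0],"jaw":1},
  {"translation":[0.6,-0.1,0],"dr":[0,0,0],"jaw":1},
  {"translation":[0.8,-0.12,0],"dr":[0,0,0],"jaw":1},
  {"translation":[0.9,-0.14,0],"dr":[0,0,0],"jaw":1},
  {"translation":[0.9,-0.14,0],"dr":[0,0,0],"jaw":1},
  {"translation":[0.9,-0.14,0],"dr":[0,0,0],"jaw":1},
  {"translation":[0.9,-0.14,0],"dr":[0,0,0],"jaw":1},
])

```text
time_s: 51.27
position: [0.5634, -0.2097, 0.151]
tcp_rot: [[0.027, 1.0, -0.003], [1.0, -0.027, 0.001], [0.001, -0.003, -1.0]]
force: [0.2, 0.4, -2.3]
opening: 0.16
```

>>> arm_command([
  {"translation":[0.9,-0.14,0],"dr":[0,0,0],"jaw":1},
  {"translation":[0.9,-0.14,0],"dr":[0,0,0],"jaw":1},
  {"translation":[0.9,-0.14,0],"dr":[0,0,0],"jaw":1},
  {"translation":[0.8,-0.13,0],"dr":[0,0,0],"jaw":1},
  {"translation":[0.5,-0.08,0],"dr":[0,0,0],"jaw":1},
  {"translation":[0.2,-0.03,0],"dr":[0,0,0],"jaw":1},
  {"translation":[0,0,0],"dr":[0,0,0],"jaw":1},
  {"translation":[0,0,0],"dr":[0,0,0],"jaw":1},
  {"translation":[0,0,0.4],"dr":[0,0,0],"jaw":1},
  {"translation":[0,0,0.5],"dr":[0,0,0],"jaw":1},
  {"translation":[0,0,0.3],"dr":[0,0,0],"jaw":1},
  {"translation":[0,0,0],"dr":[0,0,0],"jaw":1},
])

```text
time_s: 52.27
position: [0.5495, -0.1068, 0.1193]
tcp_rot: [[0.028, 1.0, -0.005], [1.0, -0.028, 0.001], [0.001, -0.005, -1.0]]
force: [-0.6, 0.7, -2.2]
opening: 0.158
```

>>> arm_command([
  {"translation":[0,0,0.1],"dr":[0,0,0],"jaw":1},
  {"translation":[0,0,0],"dr":[0,0,0],"jaw":1},
  {"translation":[0,0,0],"dr":[0,0,0],"jaw":1},
])

```text
time_s: 52.52
position: [0.5511, -0.1067, 0.1192]
tcp_rot: [[0.027, 1.0, -0.0], [1.0, -0.027, -0.0], [-0.0, -0.0, -1.0]]
force: [-0.4, 0.2, -1.9]
opening: 0.157
```

Run:
```python
from h import *
s=st();to(s,[.551,-.1067,.0831])
```

```text
t 52.52 pos [ 0.5511 -0.1067  0.1192] yaw_y -1.55 zaxis [-5.e-04 -2.e-04 -1.e+00] F [-0.4  0.2 -1.9] op 0.157
units to [0.551, -0.1067, 0.0831] [-0.   -0.    1.45]
```

>>> arm_command([
  {"translation":[0,0,0.25],"dr":[0,0,0],"jaw":1},
  {"translation":[0,0,0.35],"dr":[0,0,0],"jaw":1},
  {"translation":[0,0,0.3],"dr":[0,0,0],"jaw":1},
  {"translation":[0,0,0.2],"dr":[0,0,0],"jaw":1},
  {"translation":[0,0,0.1],"dr":[0,0,0],"jaw":1},
  {"translation":[0,0,0.06],"dr":[0,0,0],"jaw":1},
  {"translation":[0,0,0],"dr":[0,0,0],"jaw":1},
  {"translation":[0,0,0.04],"dr":[0,0,0],"jaw":1},
  {"translation":[0,0,0.04],"dr":[0,0,0],"jaw":1},
  {"translation":[0,0,0],"dr":[0,0,0],"jaw":1},
  {"translation":[0,0,0],"dr":[0,0,0],"jaw":1},
])

```text
time_s: 53.43
position: [0.5509, -0.1063, 0.0857]
tcp_rot: [[0.027, 1.0, -0.001], [1.0, -0.027, -0.0], [-0.0, -0.001, -1.0]]
force: [1.5, -0.9, -3.2]
opening: 0.158
```

Run:
```python
from h import *
s=st();to(s,[.551,-.1067,.0829])
```

```text
t 53.43 pos [ 0.5509 -0.1063  0.0857] yaw_y -1.53 zaxis [-8.e-04 -1.e-04 -1.e+00] F [ 1.5 -0.9 -3.2] op 0.158
units to [0.551, -0.1067, 0.0829] [-0.01  0.01  0.11]
```

>>> arm_command([
  {"translation":[-0.01,0,0.04],"dr":[0,0,0],"jaw":1},
  {"translation":[0,0,0.04],"dr":[0,0,0],"jaw":1},
  {"translation":[0,0,0.03],"dr":[0,0,0],"jaw":1},
  {"translation":[0,0,0],"dr":[0,0,0],"jaw":1},
  {"translation":[0,0,0],"dr":[0,0,0],"jaw":1},
])

```text
time_s: 53.85
position: [0.5507, -0.1065, 0.0828]
tcp_rot: [[0.027, 1.0, -0.001], [1.0, -0.027, 0.0], [0.0, -0.001, -1.0]]
force: [0.6, -0.5, -1.9]
opening: 0.156
```

>>> arm_command([
  {"translation":[0,0,0.02],"dr":[0,0,0],"jaw":1},
  {"translation":[0,0,0.01],"dr":[0,0,0],"jaw":1},
  {"translation":[0,0,0],"dr":[0,0,0],"jaw":1},
])

```text
time_s: 54.1
position: [0.5508, -0.1065, 0.0826]
tcp_rot: [[0.027, 1.0, -0.001], [1.0, -0.027, -0.0], [-0.0, -0.001, -1.0]]
force: [-0.9, 2.0, 2.5]
opening: 0.16
```

Seated gently (+2.5 N). Releasing, rising and checking against the original pose.

>>> arm_command([
  {"translation":[0,0,0],"dr":[0,0,0],"jaw":0.82},
  {"translation":[0,0,0],"dr":[0,0,0],"jaw":0.75},
  {"translation":[0,0,0],"dr":[0,0,0],"jaw":0.6},
  {"translation":[0,0,0],"dr":[0,0,0],"jaw":0.5},
  {"translation":[0,0,0],"dr":[0,0,0],"jaw":0.5},
  {"translation":[0,0,-0.2],"dr":[0,0,0],"jaw":0.5},
  {"translation":[0,0,-0.6],"dr":[0,0,0],"jaw":0.5},
  {"translation":[0,0,-1],"dr":[0,0,0],"jaw":0.5},
  {"translation":[0,0,-1],"dr":[0,0,0],"jaw":0.5},
  {"translation":[0,0,-1],"dr":[0,0,0],"jaw":0.5},
  {"translation":[0,0,-1],"dr":[0,0,0],"jaw":0.4},
  {"translation":[0,0,-0.5],"dr":[0,0,0],"jaw":0.4},
])

```text
time_s: 55.1
position: [0.5523, -0.107, 0.2181]
tcp_rot: [[0.027, 1.0, 0.004], [1.0, -0.027, -0.002], [-0.002, 0.004, -1.0]]
force: [1.6, 0.0, -0.9]
opening: 0.568
```

>>> arm_command([
  {"translation":[-0.5,-0.2,-0.5],"dr":[0,0,0],"jaw":0.4},
  {"translation":[-0.5,-0.2,-0.5],"dr":[0,0,0],"jaw":0.4},
  {"translation":[-0.3,0,-0.3],"dr":[0,0,0],"jaw":0.4},
  {"translation":[0,0,0],"dr":[0,0,0],"jaw":0.4},
  {"translation":[0,0,0],"dr":[0,0,0],"jaw":0.4},
])

```text
time_s: 55.52
position: [0.5403, -0.139, 0.2473]
tcp_rot: [[0.028, 1.0, -0.0], [1.0, -0.028, 0.0], [0.0, -0.0, -1.0]]
force: [0.4, -0.9, -0.5]
opening: 0.599
```

Run:
```python
from h import *
s=st();T=wT(s);p,d=capture('wrist');save('w36',p);P=pts('wrist',d,T);Z=P[...,2]
def rr(P,d,nm,x,y,a,b,vmax):
    Z=P[...,2];m=(Z>a)&(Z<b)&(abs(P[...,0]-x)<.07)&(abs(P[...,1]-y)<.07)&(d>0);m[vmax:]=0
    f=(P[m][:,:2]*1000).astype(np.float32);print(nm,m.sum(),[np.round(x,1) for x in cv2.minAreaRect(f)])
rr(P,d,'handle',.551,-.107,.094,.115,262);rr(P,d,'eggs',.551,-.107,.025,.115,262)
z=np.load('/tmp/w1.npz');Q=pts('wrist',z['d'],z['T']);rr(Q,z['d'],'orig handle',.551,-.107,.094,.115,262);rr(Q,z['d'],'orig eggs',.551,-.107,.025,.115,262)
p,d=capture('scene');P=pts('scene',d)
rr(P,d,'scene handle now',.551,-.107,.094,.12,480);z=np.load('/tmp/scene0.npz');rr(pts('scene',z['d']),z['d'],'scene handle orig',.551,-.107,.094,.12,480)
to(s,[.4132,-.3384,.2])
```

```text
t 55.52 pos [ 0.5403 -0.139   0.2473] yaw_y -1.59 zaxis [-1.e-04  1.e-04 -1.e+00] F [ 0.4 -0.9 -0.5] op 0.599
handle 1861 [array([ 549.8, -106.9]), array([100.9,  13.6]), np.float64(88.5)]
eggs 11167 [array([ 549.5, -107. ]), array([108.5, 110. ]), np.float64(88.3)]
orig handle 1848 [array([ 550.1, -107.4]), array([100.8,  14. ]), np.float64(88.4)]
orig eggs 11132 [array([ 550.1, -107.4]), array([110.1, 110.4]), np.float64(88.7)]
scene handle now 272 [array([ 551. , -106.9]), array([100.6,  18.8]), np.float64(88.2)]
scene handle orig 260 [array([ 551.8, -107. ]), array([ 18.9, 101.5]), np.float64(0.2)]
units to [0.4132, -0.3384, 0.2] [-8.11 -4.86  1.89]
```

View pics/w36.png

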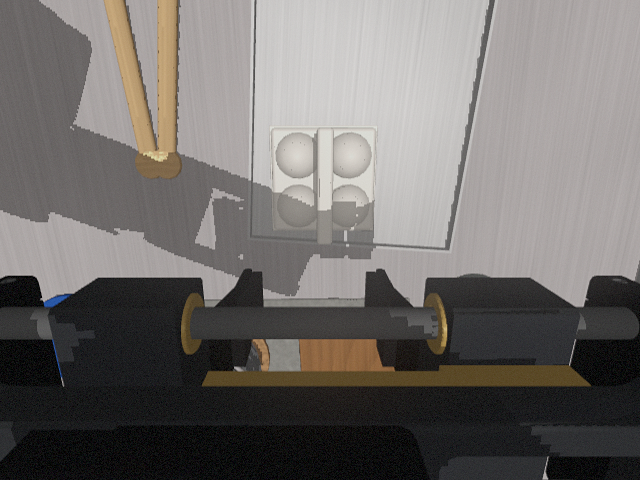

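The egg holder is back within about 0.6 mm and 0.4° of where it stood. Next, the kettle.

>>> arm_command([
  {"translation":[-0.4,-0.24,0],"dr":[0,0,0],"jaw":0.4},
  {"translation":[-0.8,-0.48,0],"dr":[0,0,0],"jaw":0.4},
  {"translation":[-0.9,-0.54,0],"dr":[0,0,0],"jaw":0.4},
  {"translation":[-0.9,-0.54,0],"dr":[0,0,0],"jaw":0.4},
  {"translation":[-0.9,-0.54,0],"dr":[0,0,0],"jaw":0.4},
  {"translation":[-0.9,-0.54,0],"dr":[0,0,0],"jaw":0.4},
  {"translation":[-0.9,-0.54,0],"dr":[0,0,0],"jaw":0.4},
  {"translation":[-0.9,-0.54,0],"dr":[0,0,0],"jaw":0.4},
  {"translation":[-0.8,-0.5,0.3],"dr":[0,0,0],"jaw":0.4},
  {"translation":[-0.5,-0.3,0.5],"dr":[0,0,0],"jaw":0.4},
  {"translation":[-0.2,-0.1,0.5],"dr":[0,0,0],"jaw":0.4},
  {"translation":[0,0,0.3],"dr":[0,0,0],"jaw":0.4},
])

```text
time_s: 56.62
position: [0.4115, -0.3388, 0.2054]
tcp_rot: [[0.029, 1.0, -0.003], [1.0, -0.029, 0.002], [0.002, -0.003, -1.0]]
force: [-0.2, 1.3, 0.1]
opening: 0.602
```

>>> arm_command([
  {"translation":[0,0,0],"dr":[0,0,0],"jaw":0.4},
  {"translation":[0,0,0],"dr":[0,0,0],"jaw":0.4},
  {"translation":[0,0,0],"dr":[0,0,0],"jaw":0.4},
])

```text
time_s: 56.87
position: [0.4136, -0.3375, 0.2074]
tcp_rot: [[0.026, 1.0, -0.001], [1.0, -0.026, -0.0], [-0.0, -0.001, -1.0]]
force: [-0.0, -0.0, -0.2]
opening: 0.601
```

Run:
```python
from h import *
s=st();to(s,[.4132,-.3384,.1136]);p,d=capture('wrist');save('w37',p)
```

```text
t 56.87 pos [ 0.4136 -0.3375  0.2074] yaw_y -1.47 zaxis [-8.e-04 -0.e+00 -1.e+00] F [-0.  -0.  -0.2] op 0.601
units to [0.4132, -0.3384, 0.1136] [-0.03 -0.01  3.75]
```

View pics/w37.png

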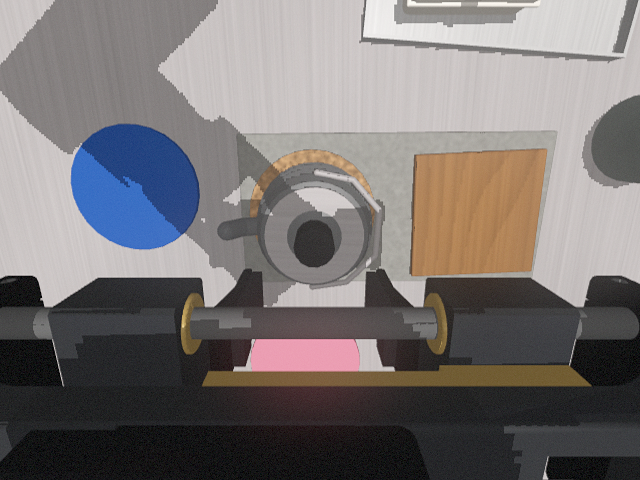

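The knob at (315,243) is centred between the open fingers. Descending slowly.

>>> arm_command([
  {"translation":[-0.03,-0.01,0.3],"dr":[0,0,0],"jaw":0.4},
  {"translation":[0,0,0.6],"dr":[0,0,0],"jaw":0.4},
  {"translation":[0,0,0.7],"dr":[0,0,0],"jaw":0.4},
  {"translation":[0,0,0.6],"dr":[0,0,0],"jaw":0.4},
  {"translation":[0,0,0.5],"dr":[0,0,0],"jaw":0.4},
  {"translation":[0,0,0.4],"dr":[0,0,0],"jaw":0.4},
  {"translation":[0,0,0.3],"dr":[0,0,0],"jaw":0.4},
  {"translation":[0,0,0.15],"dr":[0,0,0],"jaw":0.4},
  {"translation":[0,0,0.1],"dr":[0,0,0],"jaw":0.4},
  {"translation":[0,0,0],"dr":[0,0,0],"jaw":0.4},
  {"translation":[0,0,0],"dr":[0,0,0],"jaw":0.4},
])

```text
time_s: 57.83
position: [0.4131, -0.339, 0.1164]
tcp_rot: [[0.027, 1.0, -0.0], [1.0, -0.027, -0.001], [-0.001, -0.0, -1.0]]
force: [-0.4, -0.1, -0.2]
opening: 0.598
```

Run:
```python
from h import *
s=st();to(s,[.4132,-.3384,.1136])
```

```text
t 57.83 pos [ 0.4131 -0.339   0.1164] yaw_y -1.52 zaxis [-4.e-04 -7.e-04 -1.e+00] F [-0.4 -0.1 -0.2] op 0.598
units to [0.4132, -0.3384, 0.1136] [0.02 0.   0.11]
```

>>> arm_command([
  {"translation":[0.02,0,0.06],"dr":[0,0,0],"jaw":0.4},
  {"translation":[0,0,0.05],"dr":[0,0,0],"jaw":0.4},
  {"translation":[0,0,0],"dr":[0,0,0],"jaw":0.5},
  {"translation":[0,0,0],"dr":[0,0,0],"jaw":0.6},
  {"translation":[0,0,0],"dr":[0,0,0],"jaw":0.68},
  {"translation":[0,0,0],"dr":[0,0,0],"jaw":0.8},
  {"translation":[0,0,0],"dr":[0,0,0],"jaw":1},
  {"translation":[0,0,0],"dr":[0,0,0],"jaw":1},
  {"translation":[0,0,0],"dr":[0,0,0],"jaw":1},
  {"translation":[0,0,0],"dr":[0,0,0],"jaw":1},
])

```text
time_s: 58.67
position: [0.4132, -0.3384, 0.1133]
tcp_rot: [[0.027, 1.0, -0.0], [1.0, -0.027, -0.0], [-0.0, -0.0, -1.0]]
force: [1.8, 0.6, 0.1]
opening: 0.339
```

>>> arm_command([
  {"translation":[0,0,-0.2],"dr":[0,0,0],"jaw":1},
  {"translation":[0,0,-0.6],"dr":[0,0,0],"jaw":1},
  {"translation":[0,0,-0.9],"dr":[0,0,0],"jaw":1},
  {"translation":[0,0,-0.9],"dr":[0,0,0],"jaw":1},
  {"translation":[0,0,-0.9],"dr":[0,0,0],"jaw":1},
  {"translation":[0,0,-0.8],"dr":[0,0,0],"jaw":1},
  {"translation":[0,0,-0.4],"dr":[0,0,0],"jaw":1},
  {"translation":[0,0,0],"dr":[0,0,0],"jaw":1},
  {"translation":[0,0,0],"dr":[0,0,0],"jaw":1},
])

```text
time_s: 59.42
position: [0.4125, -0.3378, 0.2304]
tcp_rot: [[0.027, 1.0, -0.002], [1.0, -0.027, 0.001], [0.001, -0.002, -1.0]]
force: [0.0, 0.1, -3.5]
opening: 0.336
```

Run:
```python
from h import *
s=st();to(s,[.565,.0578,.23])
```

```text
t 59.42 pos [ 0.4125 -0.3378  0.2304] yaw_y -1.53 zaxis [-1.7e-03  6.0e-04 -1.0e+00] F [ 0.   0.1 -3.5] op 0.336
units to [0.565, 0.0578, 0.23] [1.598e+01 5.680e+00 1.000e-02]
```

>>> arm_command([
  {"translation":[0.4,0.14,0],"dr":[0,0,0.14],"jaw":1},
  {"translation":[0.8,0.28,0],"dr":[0,0,0.14],"jaw":1},
  {"translation":[1,0.35,0],"dr":[0,0,0],"jaw":1},
  {"translation":[1,0.35,0],"dr":[0,0,0],"jaw":1},
  {"translation":[1,0.35,0],"dr":[0,0,0],"jaw":1},
  {"translation":[1,0.35,0],"dr":[0,0,0],"jaw":1},
  {"translation":[1,0.35,0],"dr":[0,0,0],"jaw":1},
  {"translation":[1,0.36,0],"dr":[0,0,0],"jaw":1},
  {"translation":[1,0.36,0],"dr":[0,0,0],"jaw":1},
  {"translation":[1,0.36,0],"dr":[0,0,0],"jaw":1},
  {"translation":[1,0.36,0],"dr":[0,0,0],"jaw":1},
  {"translation":[1,0.36,0],"dr":[0,0,0],"jaw":1},
])

```text
time_s: 60.42
position: [0.526, -0.0623, 0.2284]
tcp_rot: [[0.056, 0.998, -0.006], [0.998, -0.056, 0.001], [0.001, -0.006, -1.0]]
force: [0.3, -0.9, -2.9]
opening: 0.334
```

>>> arm_command([
  {"translation":[1,0.37,0],"dr":[0,0,0],"jaw":1},
  {"translation":[1,0.37,0],"dr":[0,0,0],"jaw":1},
  {"translation":[1,0.37,0],"dr":[0,0,0],"jaw":1},
  {"translation":[0.9,0.33,0],"dr":[0,0,0],"jaw":1},
  {"translation":[0.6,0.23,0],"dr":[0,0,0],"jaw":1},
  {"translation":[0.2,0.08,0],"dr":[0,0,0],"jaw":1},
  {"translation":[0,0,0],"dr":[0,0,0],"jaw":1},
  {"translation":[0,0,0],"dr":[0,0,0],"jaw":1},
  {"translation":[0,0,0],"dr":[0,0,0],"jaw":1},
])

```text
time_s: 61.17
position: [0.5765, 0.0499, 0.2297]
tcp_rot: [[0.057, 0.998, -0.003], [0.998, -0.057, -0.0], [-0.001, -0.003, -1.0]]
force: [-0.4, -0.6, -2.9]
opening: 0.336
```

Run:
```python
from h import *
s=st();to(s,[.5649,.0578,.1047])
```

```text
t 61.17 pos [0.5765 0.0499 0.2297] yaw_y -3.26 zaxis [-3.4e-03 -4.0e-04 -1.0e+00] F [-0.4 -0.6 -2.9] op 0.336
units to [0.5649, 0.0578, 0.1047] [ 0.29 -0.46  5.  ]
```

>>> arm_command([
  {"translation":[0.15,-0.25,0.2],"dr":[0,0,0],"jaw":1},
  {"translation":[0.14,-0.23,0.5],"dr":[0,0,0],"jaw":1},
  {"translation":[0,0,0.7],"dr":[0,0,0],"jaw":1},
  {"translation":[0,0,0.8],"dr":[0,0,0],"jaw":1},
  {"translation":[0,0,0.7],"dr":[0,0,0],"jaw":1},
  {"translation":[0,0,0.5],"dr":[0,0,0],"jaw":1},
  {"translation":[0,0,0.4],"dr":[0,0,0],"jaw":1},
  {"translation":[0,0,0.3],"dr":[0,0,0],"jaw":1},
  {"translation":[0,0,0.2],"dr":[0,0,0],"jaw":1},
  {"translation":[0,0,0.1],"dr":[0,0,0],"jaw":1},
  {"translation":[0,0,0],"dr":[0,0,0],"jaw":1},
  {"translation":[0,0,0],"dr":[0,0,0],"jaw":1},
])

```text
time_s: 62.17
position: [0.5661, 0.0587, 0.1211]
tcp_rot: [[0.056, 0.998, 0.0], [0.998, -0.056, -0.0], [-0.0, 0.0, -1.0]]
force: [0.1, -0.9, -3.2]
opening: 0.338
```

Run:
```python
from h import *
s=st();to(s,[.5649,.0578,.1047])
```

```text
t 62.17 pos [0.5661 0.0587 0.1211] yaw_y -3.21 zaxis [ 0.e+00 -1.e-04 -1.e+00] F [ 0.1 -0.9 -3.2] op 0.338
units to [0.5649, 0.0578, 0.1047] [-0.04 -0.05  0.65]
```

>>> arm_command([
  {"translation":[-0.04,-0.05,0.15],"dr":[0,0,0],"jaw":1},
  {"translation":[0,0,0.15],"dr":[0,0,0],"jaw":1},
  {"translation":[0,0,0.12],"dr":[0,0,0],"jaw":1},
  {"translation":[0,0,0.08],"dr":[0,0,0],"jaw":1},
  {"translation":[0,0,0.05],"dr":[0,0,0],"jaw":1},
  {"translation":[0,0,0.04],"dr":[0,0,0],"jaw":1},
  {"translation":[0,0,0],"dr":[0,0,0],"jaw":1},
  {"translation":[0,0,0],"dr":[0,0,0],"jaw":1},
])

```text
time_s: 62.83
position: [0.5644, 0.0579, 0.1058]
tcp_rot: [[0.056, 0.998, -0.001], [0.998, -0.056, 0.0], [-0.0, -0.001, -1.0]]
force: [0.3, 0.1, -2.7]
opening: 0.335
```

Run:
```python
from h import *
s=st();to(s,[.5649,.0578,.1047])
```

```text
t 62.83 pos [0.5644 0.0579 0.1058] yaw_y -3.2 zaxis [-0.001  0.    -1.   ] F [ 0.3  0.1 -2.7] op 0.335
units to [0.5649, 0.0578, 0.1047] [-0.    0.02  0.05]
```

>>> arm_command([
  {"translation":[0,0.02,0.03],"dr":[0,0,0],"jaw":1},
  {"translation":[0,0,0.02],"dr":[0,0,0],"jaw":1},
  {"translation":[0,0,0.02],"dr":[0,0,0],"jaw":1},
  {"translation":[0,0,0],"dr":[0,0,0],"jaw":1},
])

```text
time_s: 63.17
position: [0.5651, 0.0579, 0.1043]
tcp_rot: [[0.056, 0.998, -0.0], [0.998, -0.056, 0.0], [0.0, -0.0, -1.0]]
force: [0.4, 0.3, -2.9]
opening: 0.337
```

>>> arm_command([
  {"translation":[0,0,0.02],"dr":[0,0,0],"jaw":1},
  {"translation":[0,0,0.02],"dr":[0,0,0],"jaw":1},
  {"translation":[0,0,0],"dr":[0,0,0],"jaw":1},
])

```text
time_s: 63.42
position: [0.5654, 0.0579, 0.1041]
tcp_rot: [[0.056, 0.998, 0.0], [0.998, -0.056, -0.0], [0.0, 0.0, -1.0]]
force: [-1.1, 0.6, 4.7]
opening: 0.335
```

>>> arm_command([
  {"translation":[0,0,-0.02],"dr":[0,0,0],"jaw":1},
  {"translation":[0,0,0],"dr":[0,0,0],"jaw":0.63},
  {"translation":[0,0,0],"dr":[0,0,0],"jaw":0.55},
  {"translation":[0,0,0],"dr":[0,0,0],"jaw":0.4},
  {"translation":[0,0,0],"dr":[0,0,0],"jaw":0.4},
  {"translation":[0,0,-0.2],"dr":[0,0,0],"jaw":0.4},
  {"translation":[0,0,-0.6],"dr":[0,0,0],"jaw":0.4},
  {"translation":[0,0,-1],"dr":[0,0,0],"jaw":0.4},
  {"translation":[0,0,-1],"dr":[0,0,0],"jaw":0.4},
  {"translation":[0,0,-1],"dr":[0,0,0],"jaw":0.4},
  {"translation":[0,0,-1],"dr":[0,0,0],"jaw":0.4},
  {"translation":[0,0,-0.8],"dr":[0,0,0],"jaw":0.4},
])

```text
time_s: 64.42
position: [0.5654, 0.0578, 0.2459]
tcp_rot: [[0.056, 0.998, 0.001], [0.998, -0.056, -0.0], [-0.0, 0.001, -1.0]]
force: [-0.2, 0.2, 0.3]
opening: 0.597
```

>>> arm_command([
  {"translation":[-0.6,0.03,0],"dr":[0,0,-0.2],"jaw":0.4},
  {"translation":[-0.9,0.03,0],"dr":[0,0,0],"jaw":0.4},
  {"translation":[-0.9,0.03,0],"dr":[0,0,0],"jaw":0.4},
  {"translation":[-0.7,0.02,0],"dr":[0,0,0],"jaw":0.4},
  {"translation":[-0.3,0,0],"dr":[0,0,0],"jaw":0.4},
  {"translation":[0,0,0],"dr":[0,0,0],"jaw":0.4},
  {"translation":[0,0,0],"dr":[0,0,0],"jaw":0.4},
])

```text
time_s: 65.0
position: [0.5643, -0.027, 0.2436]
tcp_rot: [[0.036, 0.999, -0.001], [0.999, -0.036, 0.001], [0.001, -0.001, -1.0]]
force: [0.1, 0.1, 1.0]
opening: 0.596
```

Run:
```python
from h import *
s=st();T=wT(s);p,d=capture('wrist');save('w40',p);P=pts('wrist',d,T);m=np.zeros(d.shape,bool);m[:262]=1
kettle(P,d,m,'now')
z=np.load('/tmp/w2.npz');kettle(pts('wrist',z['d'],z['T']),z['d'],m,'w2 orig')
```

```text
t 65.0 pos [ 0.5643 -0.027   0.2436] yaw_y -2.06 zaxis [-1.3e-03  8.0e-04 -1.0e+00] F [0.1 0.1 1. ] op 0.596
now knob [564.5  56.7] [28.3 28.9] 1166
  spout n 420 dir deg 174.75
w2 orig knob [564.   57.4] [29.1 29. ] 1168
  spout n 417 dir deg 174.38
```

View pics/w40.png

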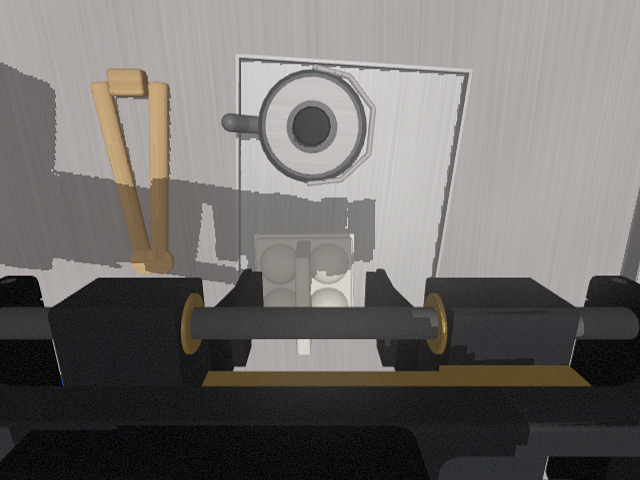

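The kettle is back within 0.9 mm and 0.4°. Retreating to a clear place for a last check of everything from the fixed cameras.

>>> arm_command([
  {"translation":[-0.5,-0.2,-0.3],"dr":[0,0,0],"jaw":0.4},
  {"translation":[-1,-0.4,-0.3],"dr":[0,0,0],"jaw":0.4},
  {"translation":[-1,-0.4,0],"dr":[0,0,0],"jaw":0.4},
  {"translation":[-1,-0.4,0],"dr":[0,0,0],"jaw":0.4},
  {"translation":[-1,-0.4,0],"dr":[0,0,0],"jaw":0.4},
  {"translation":[-1,-0.4,0],"dr":[0,0,0],"jaw":0.4},
  {"translation":[-1,-0.4,0],"dr":[0,0,0],"jaw":0.4},
  {"translation":[-1,-0.4,0],"dr":[0,0,0],"jaw":0.4},
  {"translation":[-1,-0.4,0],"dr":[0,0,0],"jaw":0.4},
  {"translation":[-1,-0.4,0],"dr":[0,0,0],"jaw":0.4},
  {"translation":[-1,-0.4,0],"dr":[0,0,0],"jaw":0.4},
  {"translation":[-1,-0.4,0],"dr":[0,0,0],"jaw":0.4},
])

```text
time_s: 66.05
position: [0.4387, -0.3113, 0.2594]
tcp_rot: [[0.034, 0.999, -0.001], [0.999, -0.034, -0.0], [-0.0, -0.001, -1.0]]
force: [0.8, 0.1, -0.4]
opening: 0.602
```

>>> arm_command([
  {"translation":[-1,-0.3,0],"dr":[0,0,0],"jaw":0.4},
  {"translation":[-1,-0.3,0],"dr":[0,0,0],"jaw":0.4},
  {"translation":[-1,-0.3,0],"dr":[0,0,0],"jaw":0.4},
  {"translation":[-1,-0.3,0],"dr":[0,0,0],"jaw":0.4},
  {"translation":[-1,-0.3,0],"dr":[0,0,0],"jaw":0.4},
  {"translation":[-1,-0.3,0],"dr":[0,0,0],"jaw":0.4},
  {"translation":[-1,-0.3,0],"dr":[0,0,0],"jaw":0.4},
  {"translation":[-0.6,-0.2,0],"dr":[0,0,0],"jaw":0.4},
  {"translation":[0,0,0],"dr":[0,0,0],"jaw":0.4},
  {"translation":[0,0,0],"dr":[0,0,0],"jaw":0.4},
  {"translation":[0,0,0],"dr":[0,0,0],"jaw":0.4},
])

```text
time_s: 66.97
position: [0.3756, -0.4967, 0.2587]
tcp_rot: [[0.034, 0.999, -0.001], [0.999, -0.034, 0.002], [0.002, -0.001, -1.0]]
force: [0.3, -0.6, 0.4]
opening: 0.595
```

Run:
```python
from h import *
st()
r={}
for n in('top','scene'):
    p,d=capture(n);save(n+'_end',p);r[n]=(p,d);np.savez('/tmp/'+n+'_end',p=p,d=d)
def rr(P,d,nm,x,y,w,a,b):
    Z=P[...,2];m=(Z>a)&(Z<b)&(abs(P[...,0]-x)<w)&(abs(P[...,1]-y)<w)&(d>0)
    f=(P[m][:,:2]*1000).astype(np.float32);R=cv2.minAreaRect(f) if len(f)>3 else None;print(' ',nm,m.sum(),np.round(R[0],1),np.round(R[1],1),round(R[2],1),'mean',f.mean(0).round(1))
for n in('top','scene'):
    z=np.load('/tmp/'+n+'0.npz')
    for lab,(p,d) in (('orig',(z['p'],z['d'])),('end',r[n])):
        P=pts(n,d);print(n,lab)
        rr(P,d,'knob',.567,.057,.06,.107,.13);rr(P,d,'handle',.552,-.107,.07,.094,.12);rr(P,d,'mug',.75,.27,.08,.05,.1);rr(P,d,'can',.736,-.271,.07,.08,.1);rr(P,d,'panrim',.5,.36,.13,.035,.06);rr(P,d,'tong',.372,.01,.15,.007,.03)
        m=(np.hypot(P[...,0]-.565,P[...,1]-.057)<.1);kettle(P,d,m,'  k')
```

```text
t 66.97 pos [ 0.3756 -0.4967  0.2587] yaw_y -1.96 zaxis [-0.0012  0.0019 -1.    ] F [ 0.3 -0.6  0.4] op 0.595
top orig
  knob 108 [567.6  57.4] [29.2 27.4] 43.3 mean [566.7  57.1]
  handle 214 [ 553.5 -107.6] [100.9  14.9] 87.9 mean [ 552.9 -105.9]
  mug 342 [751.6 271.5] [102.2  79.6] 5.3 mean [747.5 268.4]
  can 712 [ 735.7 -270.7] [79.  78.8] 89.1 mean [ 734.7 -270.8]
  panrim 596 [502.  360.5] [206.2 201.7] 45.8 mean [503.2 369.2]
  tong 1659 [375.6   8. ] [294.6 298.2] 0.6 mean [396.   12.3]
  k knob [567.6  57.4] [29.2 27.4] 108
  spout n 40 dir deg 174.44
top end
  knob 110 [566.8  56.5] [28.8 27.5] 28.4 mean [566.8  56.5]
  handle 214 [ 552.  -107.6] [101.   13.4] 88.8 mean [ 552. -108.]
  mug 342 [752.9 271.3] [104.   79.4] 2.4 mean [748.1 267.6]
  can 719 [ 735.  -270.3] [77.8 78.5] 0.6 mean [ 734.8 -270.2]
  panrim 599 [501.1 360.1] [211.5 198.4] 44.1 mean [503.6 369.2]
  tong 1649 [374.6   9.3] [294.4 298.1] 0.0 mean [397.3  14.2]
  k knob [566.8  56.5] [28.8 27.5] 109
  spout n 41 dir deg 175.0
scene orig
  knob 118 [566.1  56.9] [27.4 29.8] 62.4 mean [567.6  56. ]
  handle 260 [ 551.8 -107. ] [ 18.9 101.5] 0.2 mean [ 553.4 -107.6]
  mug 545 [745.1 261.7] [ 78.9 104.9] 31.8 mean [745.8 268.1]
  can 1017 [ 737.  -271.4] [78.5 77. ] 39.4 mean [ 738.2 -272. ]
  panrim 583 [499.4 359.7] [198.9 209.6] 48.7 mean [501.3 363.3]
  tong 1208 [380.2   5.4] [269.1 298. ] 2.5 mean [394.    5.6]
  k knob [566.1  56.9] [27.4 29.8] 116
  spout n 52 dir deg 174.6
scene end
  knob 116 [566.4  56.3] [27.8 29. ] 81.0 mean [567.7  55.9]
  handle 267 [ 551.4 -106.4] [101.   16.9] 87.6 mean [ 552.9 -107.1]
  mug 553 [745.5 261.2] [ 78.9 106.2] 31.7 mean [745.3 268.4]
  can 1015 [ 736.6 -272. ] [78.  78.6] 19.6 mean [ 738.1 -272. ]
  panrim 591 [498.8 360.5] [198.  214.1] 49.1 mean [501.6 363.5]
  tong 1209 [370.1  32.9] [274.4 305.2] 73.4 mean [392.9   6.2]
  k knob [566.4  56.3] [27.8 29. ] 111
  spout n 54 dir deg 174.86
```

View pics/top_end.png

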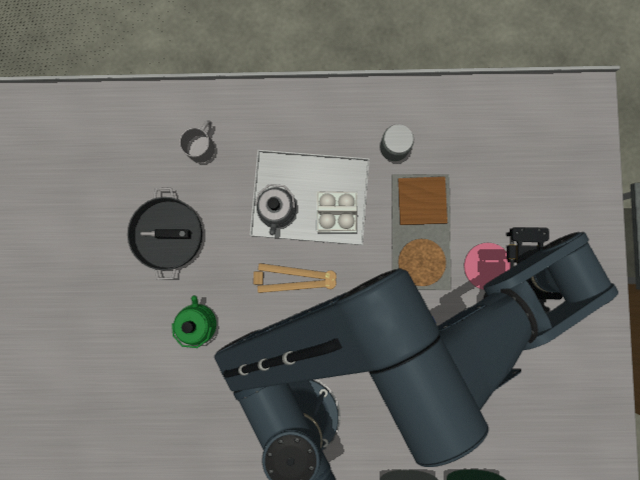

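View pics/scene_end.png

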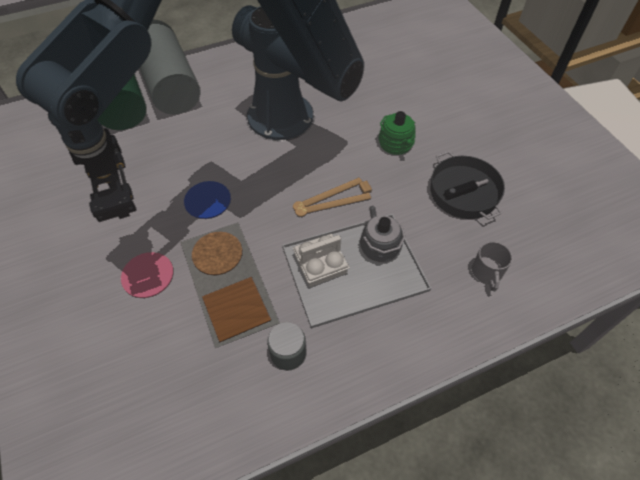

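Both fixed views show everything in place: kettle (276,206) and egg holder (338,212) back in the tray, the igniter in the pan (166,234), and the bystanders unmoved. Handing in.

```bash
python3 -c "
from rig import *
print(hand_in())"
```

```text
the job is handed in; nothing more can be done
None
```

The job is done and handed in at about 67 s. The kettle went to the cork trivet and the egg holder to the wooden board. The igniter was then laid flat in the pan, and the egg holder and kettle went back where they stood.

**One mishap:** on my first reach I went too low with the jaws fully open, and the kettle lid wedged between the fingers.
- The kettle was lifted a few centimetres and set back down in the tray.
- I pushed it lightly against the tray walls to free it, which tilted it about 5° at most with forces up to about 25 N.
- It was never dropped. I then gripped the knob properly, with the jaws partly closed and higher up.

**Last checks:**

| Item | Result |
|---|---|
| Kettle | within about 1 mm of its start; spout direction differs by 0.3–0.6° |
| Egg holder | handle centre within about 0.6 mm of its start (wrist and scene cameras); the top camera says 1.5 mm and 0.9° |
| Igniter | flat in the pan, its middle about 1.5 mm from the pan's centre |
| Pan, mug and canister | within about 1.5 mm of the start readings (measurement noise) |
| Tong | looks unmoved in both views; its measured outline was contaminated by other points (the scene camera's fitted centre jumped 10–27 mm), though its average position held within 2.3 mm |

The wrist camera reads about 1 mm short in x and the top camera about 2 mm long on tall parts. I allowed for both.

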